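Refit the snap-in boards of a lab instrument and close its guard

ROBOT

A 6-joint arm with a two-finger parallel gripper is mounted at the origin on the work surface. World frame = base frame: x ahead of the robot, y to its left, z up, the work surface at z = 0. Lengths are in m, angles in rad, forces in N, time in s.
With the tool pointing down it reaches from about 0.25 to 0.775 m from the base axis. Payload 4 kg.
Tool frame: the origin (TCP) lies between the finger pads; the fingertips stand 22 mm ahead of it and the grasp point (between the pads) lies 3 mm ahead of it; x points along the fingers, y is the direction in which the jaws open and shut, and the axes are right-handed (so a half turn about x gives the same grasp; the last joint's range is limited). The gripper opens to 94 mm and grips with 3 to 60 N. Pads are 16 mm wide; open, the fingers measure 119 mm over their backs; the gripper's body (75 mm by 177 mm) begins 78 mm behind the grasp point.
Start: joints at [-1.38, 0.087, 1.371, -0, 1.684, -0.103], TCP at [0.159, -0.526, 0.228] pointing down, gripper open.
Joint ranges: [-3.1, 3.1], [-0.76, 2.03], [0.27, 2.55], [-1.08, 4.22], [0.17, 2.65], [-2.57, 2.57]. Speed limits (rad/s): [2.79, 2.79, 3.14, 3.14, 3.14, 3.14].

INTERFACE

Orientations are given as a unit quaternion [x, y, z, w].
In Python, from bench import r gives the robot as it stands.
- The arm moves only by the tool arm_command, never from a script. Its argument "deltas" is a list of rows, each an object of numbers: "x", "y", "z": the shift along the world's x, y, z scaled (see below); "ax", "ay", "az": the turn, a rotation vector about the world's x, y, z scaled (see below). A call has 1 to 8 rows; each row is the pose to reach, as a shift and turn from the pose measured when the call began; what a row does not reach only later rows make up. The controller multiplies each number of a shift by 1 m and each number of a turn by 90 degrees. A row lasts 1/8 s, in which the tool goes at most 62.5 mm and 10.7 degrees, less where a joint would pass 70% of its speed; a pose out of reach is approached as far as the arm can. A call with a number of a shift or a turn outside -1 to 1 is refused whole. A call with a gripper value outside its range is refused whole. "grip" is the finger opening in mm, from 0 to 94, set as the call begins (left out, the last holds). The fingers move at their own pace and stop on an object; the grip force is fixed at half the most. Time passes only in rows, so rows that repeat a pose let the fingers close. It gives the time, the measured TCP pose, the force and the opening at its end, in the units of the state.
- r.state(): the state, without advancing time (a new reading comes with each control period).
- r.grab_frame(name): name is "side" or "top"; returns (picture, depth): 384x512x3 uint8, red, green, blue; 384x512 float32, m along the optical axis (not along the pixel's ray), 0 where there is no reading.
- r.camera_params(name): a dict with "fovy" (degrees; the focal length in pixels is half the picture's height over the tangent of half this angle, whatever the lens; pixels are square), "cx", "cy" (the principal point, pixels), "position" and "orientation" of the camera in the world. Camera axes: x right, y down, z forward; pixel columns grow to the right and rows downward; lengths in m; the calibration is good to about 2 mm. A picture is of the moment at which its call begins. camera_params takes no time and is no camera call.
- r.sign_off(): hands the job in, once; it reports no verdict.
Trained networks look in the newest picture that a camera, given by its name, has taken for a name from the list of things; names that differ only in an ending like _2 or _b are one class to them, and where a whole thing is asked for, a point or a joint stands for the part that bears it (a point fixed in the world has none). Each returns a list of dicts, best first, with "score" (0 to 1); they miss things now and then, are a little off and sometimes report something else, mostly with a low value. They report only what shows in the picture. A call takes as long as a camera call. They do not tell look-alikes from the thing itself.
- r.boxes_of(camera, thing): "extent" ([left, top, right, bottom] in pixels, round what is visible of it).
- r.masks_of(camera, thing): "mask" (384x512 bool, what is visible of it) and "extent" ([left, top, right, bottom] in pixels, round what is visible of it).
- r.tip_of(camera, thing): "at" ([column, row] in pixels: a listed point, or the origin of a listed thing).
The state is a dict: "time_s": time; "q": joint angles; "qvel": joint speeds; "effort": joint torques, N m; "position": TCP position; "eef_rot": TCP orientation; "force": force on the tool from outside, world axes, zero at the start; "moment": the same for the moment, N m; "width": opening from 0.0 (shut) to 1.0 (fully open).
Only numpy, scipy, OpenCV 4.12 (cv2) and the standard library are available. Lean on these libraries where they do the work, as an engineer would, in place of code of your own. Each camera call takes 0.05 s, during which the arm holds its last target.

TASK

Lift the clear guard of the instrument case right up, set each circuit board lying on the bench onto the bay whose posts match its holes, and press it down at both ends until all four snap posts have clicked through and it lies fully home; once every board is home, lower the guard until it is fully closed. Some boards may be missing: leave their bays empty. Do not knock over or push away the other things on the bench.

Things in the scene. Friction and masses are not known exactly. Their poses are not given: they have to be found in the camera images.
- case: Open-topped white instrument case fixed to the bench, 176 mm deep (its x), 262 mm wide (its y), walls 46 mm high and 6 mm thick, floor 4 mm. Origin on the bench under the centre of the row of three bays; the front wall is 72 mm to its -x, the rear wall (with the hinge) 104 mm to its +x. The three bays stand in a row along its y, 74 mm apart, in an order that varies.
- guard (a joint): Angle of the clear hinged guard over the case, rad: 0 = fully closed (lying on the case), grows as its front edge is lifted, stop at 1.65 (upright, leaning slightly back). It turns about a level axis along the case's y at the rear wall; the hinge is stiff, so the guard stays at any angle (about 4 N at the handle moves it). It may start ajar.
- guard_handle (a point): Centre of the guard's handle, a steel bar 12 mm thick and 100 mm long lying along the case's y, 34 mm in front of the guard's front edge (a finger fits between bar and edge), at 213 mm from the hinge axis. Bar held by two 8 mm arms 45 mm either side of this centre. Site axes turn with the guard.
- guard_hinge (a point): Point at mid-width of the guard's rear edge, 4 mm from the true hinge axis along this point's own z axis (guard shut: axis 47 mm, this point 51 mm over the bench; its axes then are those of the case). It turns with the guard.
- board_short: The short circuit board: green, 74 mm long (its x) by 62 mm wide (its y), 3 mm thick, 60 g nominal, with four 10 mm square holes at x = +-28, y = +-22 mm, and an aluminium can 20 mm (x) by 26 mm (y) by 18 mm high on its middle (top 21 mm above the underside), which is the handhold. Origin: centre of the underside; z up out of the can side. It fits either way round. May be absent (None).
- bay_short_seat (a point): Centre of the bay for the short board, level with the shoulders of its four white snap posts (17 mm over the bench), on which the board's underside rests when home. Posts at x = +-28, y = +-22 mm from this point, each with a shoulder 15 mm across, on it a pin 13.4 mm high tapering from 6.6 to 2.4 mm with a sprung barb on its outer y side. A clicked board is held down within 1 mm of the shoulders.
- bay_short: Carrier plate of the short bay, 76 x 66 x 3 mm, fixed on the case floor; origin under its centre. A board laid over the posts first stops about 8 mm above the shoulders, on the barbs. Each post then takes 5 to 6 N to click through: pressing the bare board midway between the two posts of one end takes about 12 N, then the other end likewise; pressing its middle takes about double.
- board_middle: The middle circuit board: green, 88 mm long (its x) by 62 mm wide (its y), 3 mm thick, 60 g nominal, with four 10 mm square holes at x = +-35, y = +-22 mm, and an aluminium can 32 mm (x) by 26 mm (y) by 18 mm high on its middle (top 21 mm above the underside), which is the handhold. Origin: centre of the underside; z up out of the can side. It fits either way round. May be absent (None).
- bay_middle_seat (a point): Centre of the bay for the middle board, level with the shoulders of its four white snap posts (17 mm over the bench), on which the board's underside rests when home. Posts at x = +-35, y = +-22 mm from this point, each with a shoulder 15 mm across, on it a pin 13.4 mm high tapering from 6.6 to 2.4 mm with a sprung barb on its outer y side. A clicked board is held down within 1 mm of the shoulders.
- bay_middle: Carrier plate of the middle bay, 90 x 66 x 3 mm, fixed on the case floor; origin under its centre. A board laid over the posts first stops about 8 mm above the shoulders, on the barbs. Each post then takes 5 to 6 N to click through: pressing the bare board midway between the two posts of one end takes about 12 N, then the other end likewise; pressing its middle takes about double.
- board_long: The long circuit board: green, 102 mm long (its x) by 62 mm wide (its y), 3 mm thick, 60 g nominal, with four 10 mm square holes at x = +-42, y = +-22 mm, and an aluminium can 44 mm (x) by 26 mm (y) by 18 mm high on its middle (top 21 mm above the underside), which is the handhold. Origin: centre of the underside; z up out of the can side. It fits either way round. May be absent (None).
- bay_long_seat (a point): Centre of the bay for the long board, level with the shoulders of its four white snap posts (17 mm over the bench), on which the board's underside rests when home. Posts at x = +-42, y = +-22 mm from this point, each with a shoulder 15 mm across, on it a pin 13.4 mm high tapering from 6.6 to 2.4 mm with a sprung barb on its outer y side. A clicked board is held down within 1 mm of the shoulders.
- bay_long: Carrier plate of the long bay, 104 x 66 x 3 mm, fixed on the case floor; origin under its centre. A board laid over the posts first stops about 8 mm above the shoulders, on the barbs. Each post then takes 5 to 6 N to click through: pressing the bare board midway between the two posts of one end takes about 12 N, then the other end likewise; pressing its middle takes about double.
- marker_a: Bystander: black felt marker lying down, 135 mm long, 14 mm thick. Origin: centre of its underside.
- marker_b: Bystander: black felt marker with a blue cap lying down, 135 mm long, 14 mm thick. Origin: centre of its underside.
- beaker: Bystander: glass beaker, 68 mm across, 90 mm tall. Origin: centre of its underside.
- wash_bottle: Bystander: yellow wash bottle with a white spout, 72 mm across, 200 mm tall. Origin: centre of its underside.
- slide_box: Bystander: flat white box, 80 x 60 x 30 mm. Origin: centre of its underside.
- petri_dish: Bystander: closed flat clear dish, 90 mm across, 15 mm tall. Origin: centre of its underside.
Mind the look-alikes: they are no part of the job. What is shaped like the board_long but pink or yellow is not meant. Leave any purple look-alike of the board_short alone.

How it is judged:
On the way, in this order (a step that is already met when the one before it is completed fails the run):
1. the guard is lifted right up (beyond 1.3 rad) (value of joint guard above 1.3 rad), for 0.2 s.
2. every board present is clicked home on the posts of its own bay (z of board_short in the frame of bay_short_seat between -0.003 and 0.0018 m and horizontal distance between board_short and bay_short_seat below 0.004 m and angle between each of board_short, board_middle, board_long's own z axis and vertical below 0.03 rad and angle between the x axis of board_short and the x axis of bay_short_seat, either way round below 0.1 rad and linear speed of each of board_short, board_middle, board_long below 0.02 m/s and z of board_middle in the frame of bay_middle_seat between -0.003 and 0.0018 m and horizontal distance between board_middle and bay_middle_seat below 0.004 m and angle between the x axis of board_middle and the x axis of bay_middle_seat, either way round below 0.1 rad and z of board_long in the frame of bay_long_seat between -0.003 and 0.0018 m and horizontal distance between board_long and bay_long_seat below 0.004 m and angle between the x axis of board_long and the x axis of bay_long_seat, either way round below 0.1 rad), for 0.2 s.
3. the guard is lowered fully closed over them (all of step 2 and value of joint guard below 0.05 rad), for 0.2 s.
At the end, for the whole second after the job is handed in: Every board present lies at rest on the shoulders of its own bay's posts (origin within 4 mm of the bay's centre sideways, less than 1.8 mm above the shoulders, tilt under 0.03 rad, long axes parallel within 0.1 rad, either way round), and the guard is closed to within 0.05 rad (all of step 3 and velocity of joint guard below 0.05 rad/s); the robot touches nothing.
It fails at once if a bystander was pushed more than 8 cm (distance of any of marker_a, marker_b, beaker, wash_bottle, slide_box, petri_dish from where it was at the start of the episode above 0.08 m).
It fails at once if the beaker, the wash bottle or the dish was knocked over (angle between any of beaker, wash_bottle, petri_dish's own z axis and vertical above 0.7 rad).
Of board_short, board_middle, board_long only 2 to 3 are there at a start; the rules pass over those that are not, and their reading is None.
At some moment in a run one of board_short, board_middle, board_long may be knocked a few centimetres aside while the robot is not near it.
Once in a run the grip may slacken for a moment while it holds something.
It also fails if it takes over 210 s, if anything falls off the work surface, if the arm or the gripper's body presses on something with over 40 N, if the wrist force passes 120 N, or if a joint passes its speed limit or range.

## Working session

There is one attempt and no reset: what is moved stays moved. The work goes in short steps, Python scripts to look and compute and a tool call to move; the robot and the scene stay as the last step left them, time stands still between calls to the robot, and variables do not carry over. Pictures are saved under pics/ and viewed, and the job is handed in when it is done.

Besides the shell and the picture viewer there is one more tool, called after ">>>" as name([rows], argument=value, ...), one row to a line, values as JSON. arm_command: Moves the arm, as the interface text tells. Shifts and turns lie within -1 to 1; 1 stands for 1 m of shift or 90 degrees of turn. Its arguments: {"type":"object","properties":{"deltas":{"type":"array"},"grip":{"type":"number"}},"required":["deltas"]}

```bash
ls; mkdir -p pics
cat > h.py <<'E'
import numpy as np, cv2
from bench import r
from scipy.spatial.transform import Rotation as R
def cam(n):
    p=r.camera_params(n); f=192/np.tan(np.radians(p['fovy'])/2)
    return p,f,R.from_quat(p['orientation']).as_matrix(),np.array(p['position'])
def px2w(n,u,v,d):
    p,f,M,t=cam(n); u=np.asarray(u,float);v=np.asarray(v,float);d=np.asarray(d,float)
    c=np.stack([(u-p['cx'])/f*d,(v-p['cy'])/f*d,d],-1); return c@M.T+t
def px2plane(n,u,v,z):
    a=px2w(n,u,v,np.ones_like(np.asarray(u,float))); p,f,M,t=cam(n); k=(z-t[2])/(a[...,2]-t[2])
    return t+(a-t)*k[...,None]
def w2px(n,P):
    p,f,M,t=cam(n); c=(np.asarray(P,float)-t)@M
    return np.stack([c[...,0]/c[...,2]*f+p['cx'],c[...,1]/c[...,2]*f+p['cy']],-1)
def save(name,img,s=1.5): 
    cv2.imwrite('pics/'+name,cv2.cvtColor(cv2.resize(img,None,fx=s,fy=s,interpolation=cv2.INTER_CUBIC),cv2.COLOR_RGB2BGR))
E
python3 - <<'E'
from h import *
for n in('top','side'):
    im,d=r.grab_frame(n); save(n+'0.png',im); np.savez('/tmp/%s0.npz'%n,im=im,d=d); p=r.camera_params(n);print(n,p)
print(r.state())
E
```

```text
pics
top {'fovy': 48.60763449815376, 'cx': 256.3206736076608, 'cy': 187.672889329728, 'position': array([ 0.33166429, -0.03155953,  1.3606968 ]), 'orientation': array([ 0.7112937 , -0.70087378,  0.03553381, -0.03968091])}
side {'fovy': 55.58779000776969, 'cx': 254.44498499865324, 'cy': 193.80919142180588, 'position': array([-0.03299119,  0.63178268,  0.75280009]), 'orientation': array([-0.27697525,  0.86070648, -0.40408954,  0.13849442])}
{'time_s': 0.1, 'q': array([-1.38009859e+00,  8.79027153e-02,  1.37205841e+00,  2.11613211e-05,
        1.68362452e+00, -1.03126522e-01]), 'qvel': array([ 0.0008698 , -0.00101552, -0.00389135,  0.0005688 , -0.00118907,
       -0.00044   ]), 'effort': array([ 1.37240851e-03, -3.41251016e+01, -3.03302228e+01,  7.19697587e-02,
        3.04116053e-02, -9.89714840e-05]), 'position': array([ 0.15919197, -0.52599531,  0.22643206]), 'eef_rot': array([-0.69946581, -0.10421434,  0.69951264, -0.10280577]), 'force': array([ 0.10603689, -0.04630144, -0.16683976]), 'moment': array([ 0.0265024 , -0.00249433, -0.00611509]), 'width': 0.9961818546871813}
```

View pics/top0.png

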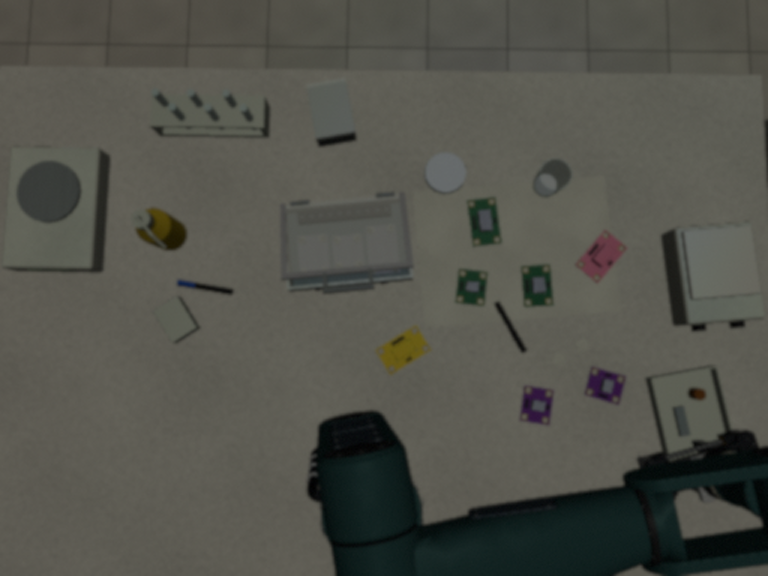

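View pics/side0.png

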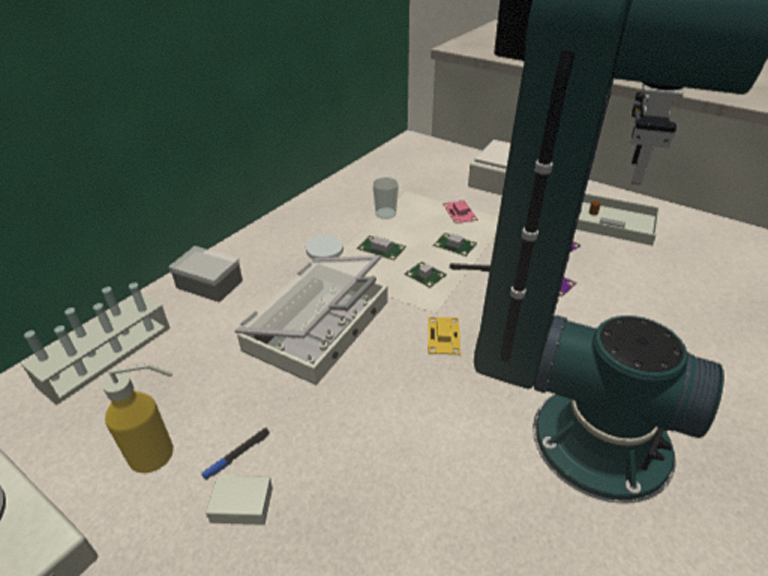

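The top view shows the case at scaled (345,240) with the guard ajar. There are three green boards, at (484,222), (472,287) and (537,286). The look-alikes are pink (602,256), yellow (404,350) and purple (537,405) and (605,385). Next I measure.

Run:
```python
from h import *
r.grab_frame('top'); r.grab_frame('side')
for n in ('top','side'):
  for t in ['board_short','board_middle','board_long','guard_handle','guard_hinge','bay_short_seat','bay_middle_seat','bay_long_seat','case']:
    o=r.tip_of(n,t)
    print(n,t,[(np.round(x['at'],1).tolist(),round(x['score'],2)) for x in o[:4]])
z=np.load('/tmp/top0.npz');im=z['im'];d=z['d']
g=(im[...,1].astype(int)>im[...,0]+12)&(im[...,1].astype(int)>im[...,2]+3)
c=im[100:300,180:430]; save('crop_top0.png',c,3.2)
s=np.load('/tmp/side0.npz')['im'];save('crop_side0.png',s[150:270,140:360],3.6)
print(r.state()['time_s'])
```

```text
top board_short [([360.1, 269.9], 0.96), ([316.7, 189.9], 0.88), ([398.0, 258.4], 0.78)]
top board_middle [([355.0, 187.6], 0.94), ([297.4, 117.0], 0.27), ([136.3, 192.6], 0.18)]
top board_long [([403.4, 170.5], 0.77), ([321.9, 146.9], 0.62), ([268.1, 232.7], 0.61)]
top guard_handle [([231.8, 193.0], 0.87)]
top guard_hinge [([225.9, 133.8], 0.86)]
top bay_short_seat []
top bay_middle_seat []
top bay_long_seat [([336.5, 219.3], 0.69)]
top case [([233.2, 169.5], 0.63)]
side board_short [([282.8, 183.2], 0.63), ([372.9, 162.8], 0.37)]
side board_middle [([297.9, 160.2], 0.49), ([157.9, 306.2], 0.49)]
side board_long [([284.3, 184.9], 0.68), ([295.3, 222.1], 0.62), ([254.3, 165.6], 0.58), ([307.2, 140.2], 0.48)]
side guard_handle [([238.7, 195.4], 0.94), ([282.8, 182.1], 0.7), ([228.4, 202.5], 0.42)]
side guard_hinge [([185.2, 196.7], 0.88)]
side bay_short_seat [([211.4, 215.6], 0.53)]
side bay_middle_seat [([203.4, 229.9], 0.67), ([186.1, 192.9], 0.25), ([216.0, 168.1], 0.23)]
side bay_long_seat [([227.5, 200.0], 0.7), ([255.1, 166.8], 0.64)]
side case [([219.0, 218.2], 0.9)]
1.1
```

View pics/crop_top0.png

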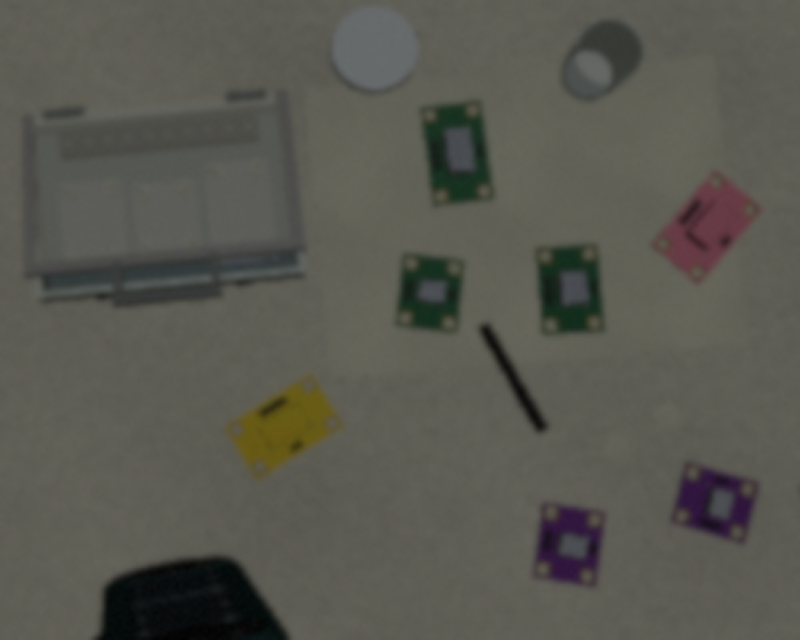

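View pics/crop_side0.png

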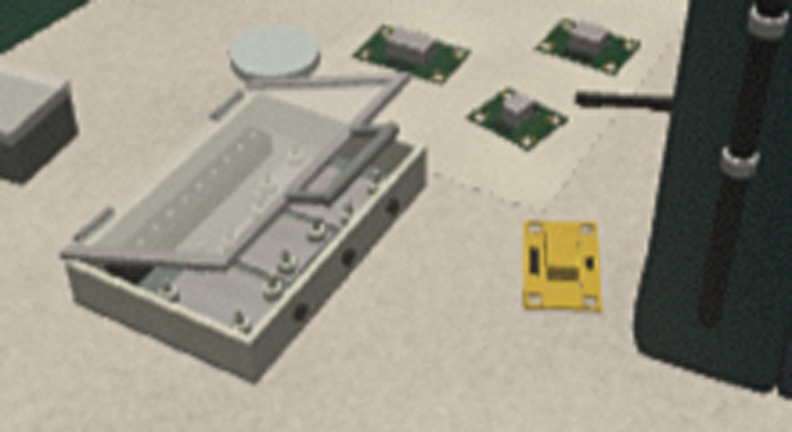

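```bash
cat >> h.py <<'E'
def boards(im,n='top',z=0.003):
    I=im.astype(int); g=((I[...,1]>I[...,0]*1.25)&(I[...,1]>I[...,2]*1.1)&(I[...,1]>30)).astype(np.uint8)
    g=cv2.morphologyEx(g,cv2.MORPH_CLOSE,np.ones((9,9)))
    k,l,st,ce=cv2.connectedComponentsWithStats(g); out=[]
    for i in range(1,k):
        if not 250<st[i,4]<3000: continue
        cs,_=cv2.findContours((l==i).astype(np.uint8),cv2.RETR_EXTERNAL,cv2.CHAIN_APPROX_NONE)
        c=cs[0][:,0].astype(float); w=px2plane(n,c[:,0],c[:,1],z)[:,:2]
        b=cv2.minAreaRect((w*1000).astype(np.float32)); out.append((ce[i].round(1),b,cv2.boxPoints(b)))
    return out
def rect(im,n,z,x0,x1,y0,y1,res=0.0005):
    # world rectified: rows: x from x1 down to x0; cols: y from y1 down to y0
    xs=np.arange(x1,x0,-res); ys=np.arange(y1,y0,-res); X,Y=np.meshgrid(xs,ys,indexing='ij')
    uv=w2px(n,np.stack([X,Y,np.full_like(X,z)],-1)).astype(np.float32)
    return cv2.remap(im,uv[...,0],uv[...,1],cv2.INTER_CUBIC)
E
python3 - <<'E'
from h import *
z=np.load('/tmp/top0.npz');im=z['im'];d=z['d']
for b in boards(im): print(b[0],np.round(b[1][0],1),np.round(b[1][1],1),round(b[1][2],1))
# depth sanity at bench
for u,v in [(290,250),(200,230),(300,150),(316,190),(357,190),(322,147),(231,192),(226,134),(233,155)]:
    print(u,v,px2w('top',u,v,d[v,u]).round(4), d[v,u])
I=cv2.convertScaleAbs(im,alpha=2.2)
save('rect0.png',rect(I,'top',0.046,0.28,0.58,-0.05,0.35,0.0005),1.0)
E
```

```text
[322.4 147.5] [ 611.3 -234.9] [97.3 57.2] 7.5
[357.8 189.8] [ 474.3 -347.8] [83.1 57.2] 4.5
[314.  191.2] [ 468.3 -207.6] [56.1 68.5] 82.1
290 250 [ 0.28   -0.132   0.0017] 1.3451493
200 230 [ 3.387e-01  1.550e-01 -2.000e-04] 1.3551124
300 150 [ 0.6019 -0.1624  0.001 ] 1.3798113
316 190 [ 0.4705 -0.2121  0.017 ] 1.3495926
357 190 [ 0.4716 -0.3405  0.024 ] 1.341884
322 147 [ 0.6085 -0.2306  0.0217] 1.3594204
231 192 [0.4495 0.0502 0.1286] 1.238131
226 134 [0.6395 0.0749 0.052 ] 1.3346757
233 155 [0.5673 0.0496 0.0828] 1.2961953
```

View pics/rect0.png

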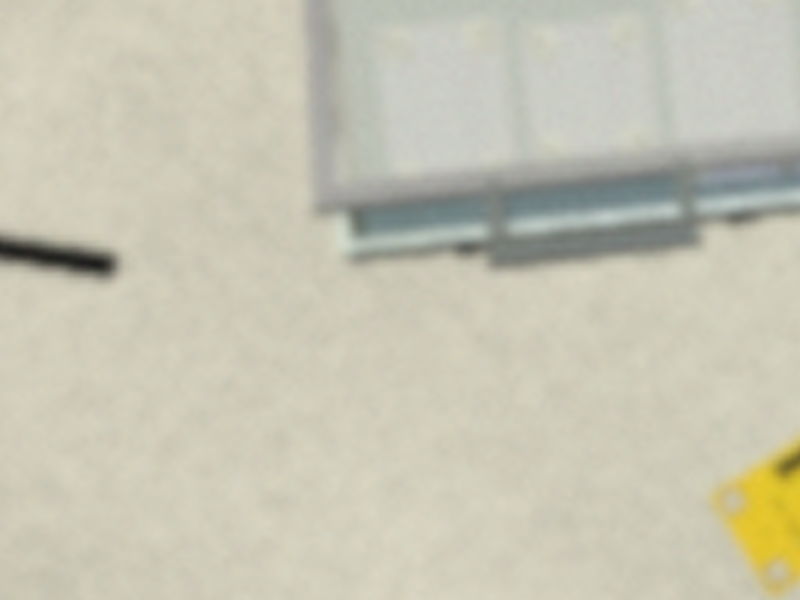

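```bash
cat >> h.py <<'E'
def rotdown(yaw,alpha=0.,ref=None):
    # tool x: tilted alpha(rad) from down toward heading yaw; tool y = horizontal, +-left of heading
    f=np.array([np.cos(yaw),np.sin(yaw),0]); l=np.array([-np.sin(yaw),np.cos(yaw),0])
    x=np.sin(alpha)*f-np.cos(alpha)*np.array([0,0,1.]); c=[]
    for s in(1,-1): c.append(np.stack([x,s*l,np.cross(x,s*l)],1))
    if ref is None: ref=R.from_quat(r.state()['eef_rot']).as_matrix()
    return max(c,key=lambda m:np.trace(m.T@ref))
def delta(pos,rot):
    s=r.state(); M=R.from_quat(s['eef_rot']).as_matrix()
    v=R.from_matrix(rot@M.T).as_rotvec()/(np.pi/2)
    return np.round(np.r_[np.array(pos)-s['position'],v],4)
E
python3 - <<'E'
from h import *
z=np.load('/tmp/top0.npz');d=z['d'];im=z['im']
V,U=np.mgrid[0:384,0:512]; W=px2w('top',U,V,d)
roi=(U>180)&(U<285)&(V>120)&(V<205)&(d>0)
# front bar
m=roi&(V>186)&(W[...,2]>.1); P=W[m]; print('bar',m.sum(),P.mean(0).round(4),P.max(0).round(4),P.min(0).round(4))
print(np.polyfit(P[:,1],P[:,0],1))
# wall tops
m=roi&(abs(W[...,2]-.046)<.004); 
P=W[m]; 
for lo,hi in((.40,.5),(.60,.68)):
    q=P[(P[:,0]>lo)&(P[:,0]<hi)]; print(lo,len(q),q.mean(0).round(4) if len(q) else '', np.polyfit(q[:,1],q[:,0],1) if len(q)>5 else '')
m=roi&(abs(W[...,0]-.53)<.1)
bins=W[m]; print(np.histogram(bins[:,2],bins=np.arange(-.01,.14,.01)))
s=r.state();print(R.from_quat(s['eef_rot']).as_matrix().round(3))
# side-camera handle triangulation
def ray(n,u,v):
    a=px2w(n,u,v,1.0); t=cam(n)[3]; k=a-t; return t,k/np.linalg.norm(k)
def tri(a,b):
    (p,x),(q,y)=a,b; A=np.stack([x,-y],1); s=np.linalg.lstsq(A,q-p,rcond=None)[0]; return p+x*s[0],q+y*s[1]
print('handle',tri(ray('top',231.8,193),ray('side',238.7,195.4)))
print('hinge',tri(ray('top',225.9,133.8),ray('side',185.2,196.7)))
E
```

```text
bar 163 [0.4512 0.0492 0.1314] [0.4653 0.0973 0.1384] [ 0.4399 -0.0023  0.118 ]
[-0.07281249  0.45475754]
0.4 152 [0.4722 0.0473 0.0456] [-0.10735475  0.47729794]
0.6 46 [0.6452 0.0682 0.0485] [-0.10236294  0.65217279]
(array([1065, 1208,   33,   34,   36,  170,  231,  583,  637,  660,  674,
        673,  487,   90,  115]), array([-0.01,  0.  ,  0.01,  0.02,  0.03,  0.04,  0.05,  0.06,  0.07,
        0.08,  0.09,  0.1 ,  0.11,  0.12,  0.13,  0.14]))
[[-0.     0.29  -0.957]
 [-0.    -0.957 -0.29 ]
 [-1.     0.     0.   ]]
handle (array([0.4467798 , 0.04794624, 0.12662226]), array([0.45291093, 0.05217517, 0.12746663]))
hinge (array([0.6410074 , 0.0755457 , 0.04811729]), array([0.64303508, 0.07723575, 0.04873307]))
```

```bash
cat >> h.py <<'E'
YAW=0.105; H=np.array([.644,.0705,.047]); F=np.array([np.cos(YAW),np.sin(YAW),0]); Z=np.array([0,0,1.])
def push(phi,al,off_n=.014,off_d=0.,ref=None):
    bar=H+.213*(-np.cos(phi)*F+np.sin(phi)*Z)
    d=np.sin(al)*F-np.cos(al)*Z; n=np.cos(al)*F+np.sin(al)*Z
    return bar-n*off_n-d*off_d, rotdown(YAW,al,ref)
E
python3 - <<'E'
from h import *
a=np.radians(45)
p,m=push(.385,a,.045,.07); print('pre',p, delta(p,m))
p,m=push(.385,a,.045,.0); print('under',p, delta(p,m))
E
```

```text
pre [0.36680972 0.04128759 0.14467177] [ 0.2076  0.5677 -0.0828  0.0992 -0.4908 -0.1139]
under [0.41603459 0.04647528 0.09517429] [ 0.2568  0.5729 -0.1323  0.0992 -0.4908 -0.1139]
```

>>> arm_command([
  {"x": 0.03,"y": 0.06,"z": 0.03},
  {"x": 0.06,"y": 0.12,"z": 0.05},
  {"x": 0.09,"y": 0.18,"z": 0.05,"ax": 0.02,"ay": -0.1,"az": -0.02},
  {"x": 0.12,"y": 0.24,"z": 0.05,"ax": 0.04,"ay": -0.2,"az": -0.045},
  {"x": 0.14,"y": 0.3,"z": 0.05,"ax": 0.06,"ay": -0.3,"az": -0.07},
  {"x": 0.16,"y": 0.36,"z": 0.05,"ax": 0.08,"ay": -0.4,"az": -0.09},
  {"x": 0.18,"y": 0.42,"z": 0.05,"ax": 0.0992,"ay": -0.4908,"az": -0.1139},
  {"x": 0.2,"y": 0.48,"z": 0.03,"ax": 0.0992,"ay": -0.4908,"az": -0.1139},
], grip=0)

```text
validation failed for argument at $.de...
```

Run:
```python
from h import *
a=np.radians(45)
p,m=push(.385,a,.045,.07); print('pre',p, delta(p,m))
p,m=push(.385,a,.045,.0); print('under',p, delta(p,m))
print(r.state()['width'],r.state()['position'])
```

```text
pre [0.36680972 0.04128759 0.14467177] [ 0.2076  0.5677 -0.0828  0.0992 -0.4908 -0.1139]
under [0.41603459 0.04647528 0.09517429] [ 0.2568  0.5729 -0.1323  0.0992 -0.4908 -0.1139]
0.9987066531814806 [ 0.15925014 -0.52645267  0.22751348]
```

>>> arm_command([
  {"x": 0.03,"y": 0.06,"z": 0.03,"ax": 0,"ay": 0,"az": 0},
  {"x": 0.06,"y": 0.12,"z": 0.05,"ax": 0,"ay": 0,"az": 0},
  {"x": 0.09,"y": 0.18,"z": 0.05,"ax": 0.02,"ay": -0.1,"az": -0.02},
  {"x": 0.12,"y": 0.24,"z": 0.05,"ax": 0.04,"ay": -0.2,"az": -0.045},
  {"x": 0.14,"y": 0.3,"z": 0.05,"ax": 0.06,"ay": -0.3,"az": -0.07},
  {"x": 0.16,"y": 0.36,"z": 0.05,"ax": 0.08,"ay": -0.4,"az": -0.09},
  {"x": 0.18,"y": 0.42,"z": 0.05,"ax": 0.099,"ay": -0.49,"az": -0.114},
  {"x": 0.2,"y": 0.48,"z": 0.03,"ax": 0.099,"ay": -0.49,"az": -0.114},
], grip=0)

```text
time_s: 2.1
position: [0.3748, -0.1171, 0.2644]
eef_rot: [0.918, 0.054, -0.392, 0.01]
force: [0.7, -0.2, 0.1]
width: 0.187
```

Run:
```python
from h import *
a=np.radians(45)
p,m=push(.385,a,.045,.07); print('pre',p, delta(p,m))
p,m=push(.385,a,.045,.0); print('under',p, delta(p,m))
print(r.state()['width'],r.state()['position'])
```

```text
pre [0.36680972 0.04128759 0.14467177] [-0.008   0.1583 -0.1197 -0.0138 -0.0141 -0.002 ]
under [0.41603459 0.04647528 0.09517429] [ 0.0413  0.1635 -0.1692 -0.0138 -0.0141 -0.002 ]
0.18749566643930238 [ 0.37478327 -0.11705304  0.26435176]
```

>>> arm_command([
  {"x": -0.01,"y": 0.06,"z": -0.03,"ax": -0.014,"ay": -0.014,"az": -0.002},
  {"x": -0.01,"y": 0.11,"z": -0.07,"ax": -0.014,"ay": -0.014,"az": -0.002},
  {"x": -0.008,"y": 0.158,"z": -0.12,"ax": -0.014,"ay": -0.014,"az": -0.002},
  {"x": -0.008,"y": 0.158,"z": -0.12,"ax": -0.014,"ay": -0.014,"az": -0.002},
  {"x": 0.01,"y": 0.16,"z": -0.137,"ax": -0.014,"ay": -0.014,"az": -0.002},
  {"x": 0.025,"y": 0.162,"z": -0.153,"ax": -0.014,"ay": -0.014,"az": -0.002},
  {"x": 0.041,"y": 0.163,"z": -0.169,"ax": -0.014,"ay": -0.014,"az": -0.002},
  {"x": 0.041,"y": 0.163,"z": -0.169,"ax": -0.014,"ay": -0.014,"az": -0.002},
], grip=0)

```text
time_s: 3.1
position: [0.4169, 0.0447, 0.0941]
eef_rot: [0.922, 0.047, -0.383, 0.019]
force: [-0.0, 0.3, 0.6]
width: 0.004
```

Run:
```python
from h import *
im,d=r.grab_frame('side'); save('side1.png',im[120:280,120:370],3)
print(r.state()['position'],r.state()['force'])
for phi in np.linspace(.385,1.5,14):
    al=np.radians(np.interp(phi,[.385,1.45],[45,0])); off=.012
    p,m=push(phi,al,off); print(round(phi,2),delta(p,m))
```

```text
[0.41749735 0.04458356 0.09530434] [ 0.55028752 -0.27977209 -0.54315439]
0.38 [ 0.0217  0.0043  0.0232  0.0003 -0.0001  0.0022]
0.47 [ 0.0288  0.0051  0.0404 -0.0039  0.04    0.0022]
0.56 [ 0.0372  0.006   0.0569 -0.008   0.08    0.0022]
0.64 [ 0.047   0.007   0.0726 -0.0122  0.1201  0.0021]
0.73 [ 0.0581  0.0082  0.0873 -0.0163  0.1601  0.0021]
0.81 [ 0.0704  0.0095  0.1011 -0.0205  0.2002  0.0021]
0.9 [ 0.0838  0.0109  0.1138 -0.0246  0.2402  0.0021]
0.99 [ 0.0982  0.0124  0.1252 -0.0288  0.2803  0.0021]
1.07 [ 0.1135  0.014   0.1353 -0.0329  0.3203  0.0021]
1.16 [ 0.1297  0.0157  0.1441 -0.0371  0.3604  0.002 ]
1.24 [ 0.1464  0.0175  0.1515 -0.0413  0.4004  0.002 ]
1.33 [ 0.1638  0.0193  0.1574 -0.0454  0.4405  0.002 ]
1.41 [ 0.1815  0.0212  0.1618 -0.0496  0.4805  0.002 ]
1.5 [ 0.1996  0.0231  0.1642 -0.0513  0.4972  0.002 ]
```

View pics/side1.png

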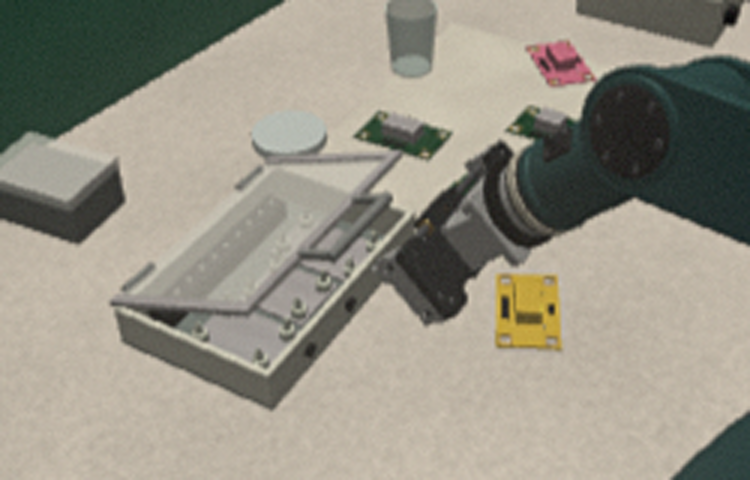

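The fingers sit just in front of and below the bar, at crop (390,260). Next I lift.

>>> arm_command([
  {"x": 0.022,"y": 0.004,"z": 0.023,"ax": 0,"ay": 0,"az": 0.002},
  {"x": 0.029,"y": 0.005,"z": 0.04,"ax": -0.004,"ay": 0.04,"az": 0.002},
  {"x": 0.037,"y": 0.006,"z": 0.057,"ax": -0.008,"ay": 0.08,"az": 0.002},
  {"x": 0.047,"y": 0.007,"z": 0.073,"ax": -0.012,"ay": 0.12,"az": 0.002},
  {"x": 0.058,"y": 0.008,"z": 0.087,"ax": -0.016,"ay": 0.16,"az": 0.002},
  {"x": 0.07,"y": 0.01,"z": 0.101,"ax": -0.02,"ay": 0.2,"az": 0.002},
  {"x": 0.084,"y": 0.011,"z": 0.114,"ax": -0.025,"ay": 0.24,"az": 0.002},
  {"x": 0.084,"y": 0.011,"z": 0.114,"ax": -0.025,"ay": 0.24,"az": 0.002},
])

```text
time_s: 4.15
position: [0.5041, 0.0545, 0.2117]
eef_rot: [0.835, 0.043, -0.548, 0.029]
force: [0.2, -1.0, 0.1]
width: 0.004
```

Run:
```python
from h import *
im,d=r.grab_frame('side'); save('side2.png',im[80:280,120:370],3)
print(r.state()['position'],r.state()['force'])
for phi in np.linspace(.985,1.5,8):
    al=np.radians(np.interp(phi,[.385,1.45],[45,0])); off=.012
    p,m=push(phi,al,off); print(round(phi,2),delta(p,m))
```

```text
[0.50281452 0.05459832 0.21036249] [-0.93789575 -0.13958407 -0.61862058]
0.98 [ 0.0128  0.0024  0.0101 -0.0039  0.0416  0.0011]
1.06 [ 0.0259  0.0038  0.0189 -0.0075  0.076   0.0011]
1.13 [ 0.0396  0.0052  0.0267 -0.011   0.1104  0.0011]
1.21 [ 0.0538  0.0067  0.0334 -0.0146  0.1447  0.001 ]
1.28 [ 0.0685  0.0082  0.0391 -0.0182  0.1791  0.001 ]
1.35 [ 0.0835  0.0098  0.0437 -0.0218  0.2134  0.001 ]
1.43 [ 0.0988  0.0114  0.0472 -0.0254  0.2478  0.001 ]
1.5 [ 0.1143  0.0131  0.0491 -0.0266  0.2588  0.001 ]
```

View pics/side2.png

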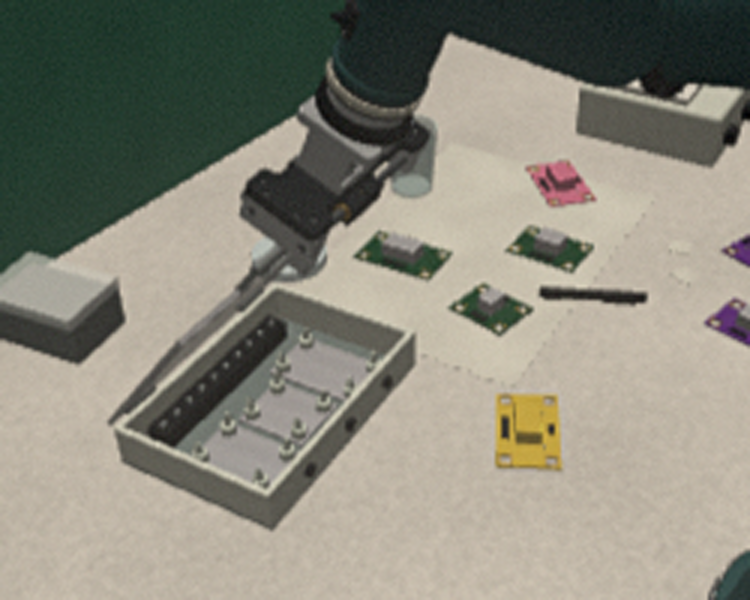

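The guard is rising on the fingers. I keep pushing.

>>> arm_command([
  {"x": 0.013,"y": 0.002,"z": 0.01,"ax": -0.004,"ay": 0.042,"az": 0.001},
  {"x": 0.026,"y": 0.004,"z": 0.019,"ax": -0.007,"ay": 0.076,"az": 0.001},
  {"x": 0.04,"y": 0.005,"z": 0.027,"ax": -0.011,"ay": 0.11,"az": 0.001},
  {"x": 0.054,"y": 0.007,"z": 0.033,"ax": -0.015,"ay": 0.145,"az": 0.001},
  {"x": 0.068,"y": 0.008,"z": 0.039,"ax": -0.018,"ay": 0.18,"az": 0.001},
  {"x": 0.083,"y": 0.01,"z": 0.044,"ax": -0.022,"ay": 0.213,"az": 0.001},
  {"x": 0.1,"y": 0.011,"z": 0.047,"ax": -0.025,"ay": 0.248,"az": 0.001},
  {"x": 0.118,"y": 0.013,"z": 0.05,"ax": -0.027,"ay": 0.26,"az": 0.001},
])

```text
time_s: 5.2
position: [0.6203, 0.0671, 0.2599]
eef_rot: [-0.704, -0.037, 0.708, -0.037]
force: [-2.0, 0.3, -0.1]
width: 0.001
```

Run:
```python
from h import *
im,d=r.grab_frame('side'); save('side3.png',im[80:280,100:350],3)
print(r.state()['position'],r.state()['force'])
p,m=push(1.6,0,.012);print(delta(p,m))
```

```text
[0.62240201 0.06711124 0.25908408] [0.57557544 0.06100253 0.06775879]
[ 0.0158  0.0028  0.0008 -0.     -0.0019  0.0004]
```

View pics/side3.png

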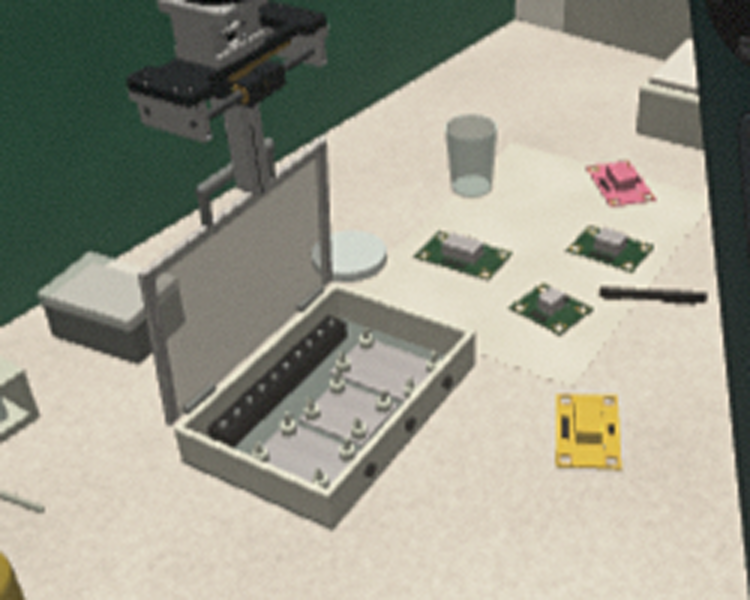

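The guard is upright. I give it a small extra push, then back off towards the boards.

>>> arm_command([
  {"x": 0.008,"y": 0.001,"z": 0.001,"ax": 0,"ay": 0,"az": 0},
  {"x": 0.016,"y": 0.003,"z": 0.001,"ax": 0,"ay": 0,"az": 0},
  {"x": 0.016,"y": 0.003,"z": 0.001,"ax": 0,"ay": 0,"az": 0},
  {"x": -0.02,"y": 0,"z": 0.01,"ax": 0,"ay": 0,"az": 0},
  {"x": -0.06,"y": -0.02,"z": 0.03,"ax": 0,"ay": 0,"az": 0},
  {"x": -0.12,"y": -0.08,"z": 0.04,"ax": 0,"ay": 0,"az": 0},
  {"x": -0.18,"y": -0.14,"z": 0.04,"ax": 0,"ay": 0,"az": 0},
  {"x": -0.22,"y": -0.2,"z": 0.04,"ax": 0,"ay": 0,"az": 0},
], grip=60)

```text
time_s: 6.25
position: [0.4346, -0.0905, 0.2996]
eef_rot: [0.706, 0.037, -0.706, 0.038]
force: [1.0, -0.8, 0.2]
width: 0.64
```

>>> arm_command([
  {"x": -0.03,"y": -0.06,"z": 0,"ax": 0,"ay": 0,"az": 0},
  {"x": -0.08,"y": -0.12,"z": 0,"ax": 0,"ay": 0,"az": 0},
  {"x": -0.13,"y": -0.18,"z": 0,"ax": 0,"ay": 0,"az": 0},
  {"x": -0.13,"y": -0.18,"z": 0,"ax": 0,"ay": 0,"az": 0},
])

```text
time_s: 6.75
position: [0.303, -0.2719, 0.3001]
eef_rot: [0.707, 0.036, -0.705, 0.038]
force: [0.9, 0.5, 0.3]
width: 0.64
```

Run:
```python
from h import *
im,d=r.grab_frame('top'); np.savez('/tmp/top1.npz',im=im,d=d); save('top1.png',im)
s,ds=r.grab_frame('side'); np.savez('/tmp/side1.npz',im=s,d=ds)
print(r.state()['position'],r.state()['time_s'])
I=cv2.convertScaleAbs(im,alpha=2.2)
a=rect(I,'top',0.022,0.44,0.68,-0.09,0.23,0.0005)
save('rect1.png',a,1.2)
for b in boards(im): print(b[0],np.round(b[1][0],1),np.round(b[1][1],1),round(b[1][2],1))
```

```text
[ 0.30289647 -0.27234598  0.2999025 ] 6.85
[322.4 147.5] [ 611.3 -234.9] [97.3 57.2] 7.5
[357.8 189.8] [ 474.1 -347.7] [83.2 57. ] 4.0
[314.  191.3] [ 468.3 -207.6] [56.1 68.5] 82.1
```

View pics/rect1.png

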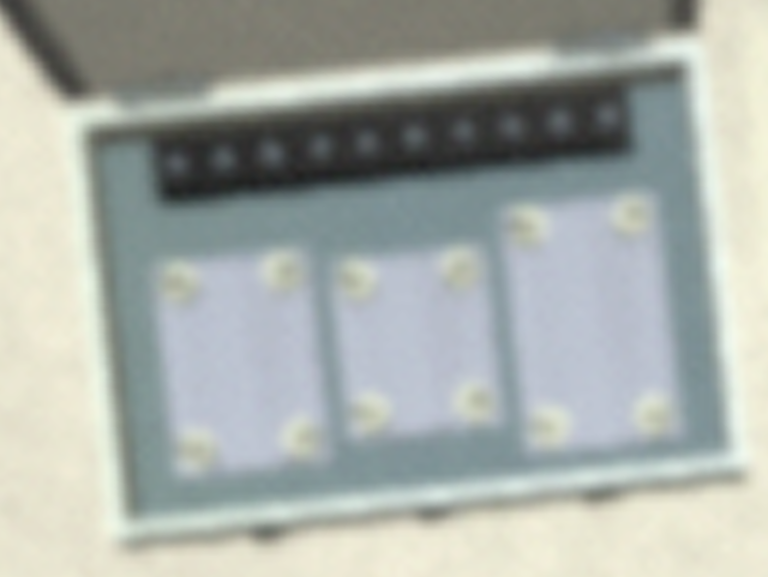

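View pics/top1.png

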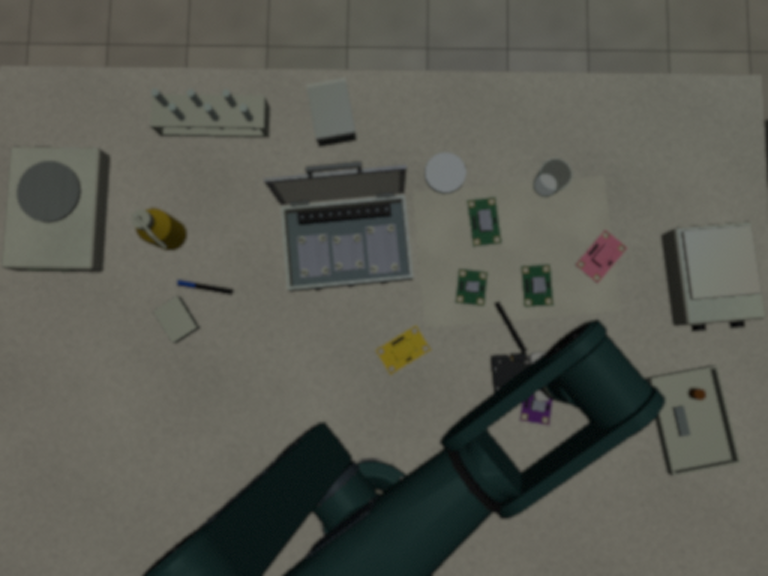

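```bash
cat > posts.py <<'E'
from h import *
from scipy.optimize import least_squares
im=np.load('/tmp/top1.npz')['im']
res=.0005; a=rect(im,'top',.017,.44,.68,-.09,.23,res).astype(float)
w=(a[...,0]+a[...,1])/2-a[...,2]  # yellowness
w=cv2.GaussianBlur(w,(0,0),2)
init=[(180,280),(285,270),(197,447),(303,437),(353,278),(460,267),(370,412),(475,400),(524,224),(631,214),(548,425),(653,414)]
L=[35]*4+[28]*4+[42]*4; By=[74]*4+[0]*4+[-74]*4
obs=[];mod=[]
for k,(u,v) in enumerate(init):
    u/=1.2;v/=1.2
    yy,xx=np.mgrid[int(v)-20:int(v)+21,int(u)-20:int(u)+21]; q=w[yy,xx]; 
    thr=(np.percentile(q,20)+q.max())/2; m=(q>thr)
    m=m&((xx-u)**2+(yy-v)**2<18**2)
    obs.append((.68-yy[m].mean()*res,.23-xx[m].mean()*res))
    i=k%4; mod.append(((L[k] if i<2 else -L[k])/1e3,(By[k]+(22 if i%2==0 else -22))/1e3))
obs=np.array(obs);mod=np.array(mod)
def f(p):
    c,s=np.cos(p[2]),np.sin(p[2]); return (mod@np.array([[c,s],[-s,c]])+p[:2]-obs)
o=least_squares(lambda p:f(p).ravel(),[.53,.06,.1],loss='soft_l1',f_scale=.001)
print(o.x,(f(o.x)*1000).round(1).tolist())
c,s=np.cos(o.x[2]),np.sin(o.x[2])
for n,b in(('middle',.074),('short',0),('long',-.074)): print(n,(o.x[:2]+b*np.array([-s,c])).round(4))
E
python3 posts.py
python3 - <<'E'
from h import *
# boards from hole/mask, and can tops by depth
z=np.load('/tmp/top1.npz');d=z['d'];im=z['im']
V,U=np.mgrid[0:384,0:512]; W=px2w('top',U,V,d)
for n,(u,v) in dict(long=(322,147),middle=(358,190),short=(314,191)).items():
    m=(abs(U-u)<26)&(abs(V-v)<26)&(W[...,2]>.012)&(W[...,2]<.03); P=(W[m][:,:2]*1000).astype(np.float32)
    b=cv2.minAreaRect(P); print(n,m.sum(),'mean',P.mean(0),b, np.median(W[m][:,2]))
    print([ (o['score'],np.round(o['at'],1)) for o in []])
I=cv2.convertScaleAbs(im,alpha=2.2)
save('rectb1.png',rect(I,'top',.003,.42,.68,-.40,-.16,.0005),1.25)
E
```

```text
[0.53879377 0.05740899 0.11041032] [[-0.5, 0.2], [0.1, -0.1], [-0.0, 0.4], [0.4, 0.0], [-0.3, 0.5], [0.2, -0.2], [0.1, 0.5], [0.5, -0.4], [-0.8, 0.0], [0.2, -0.4], [-0.2, 0.2], [0.1, -0.5]]
middle [0.5306 0.131 ]
short [0.5388 0.0574]
long [ 0.5469 -0.0161]
long 167 mean [ 632.8717  -213.73294] ((644.860107421875, -205.4107666015625), (140.73126220703125, 44.82838821411133), 41.99022674560547) 0.0193106013935056
[]
middle 103 mean [ 463.93756 -336.28607] ((444.4947814941406, -314.654296875), (38.188446044921875, 119.08544921875), 41.53173065185547) 0.019443345375366405
[]
short 75 mean [ 452.64474 -226.58092] ((438.4171447753906, -244.81512451171875), (123.861328125, 28.792613983154297), 50.70758056640625) 0.01952304825994622
[]
```

View pics/rectb1.png

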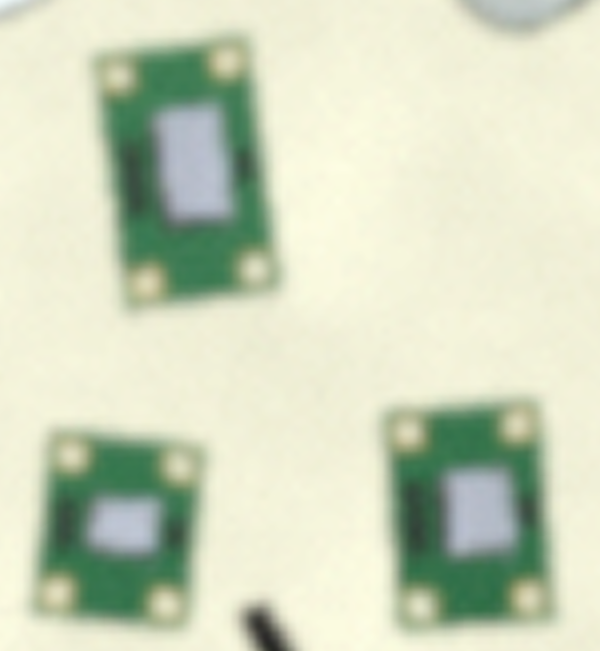

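The middle photo confirms the three by hole spacing. Green at (119,529) is short (56 mm), green at (469,516) is middle (70 mm) and green at (187,173) is long (84 mm). The bays run from +y: middle, short, long. I pick the short one first.

```bash
cat >> h.py <<'E'
YAW=.1104; C=np.array([.5388,.0574]); U_=np.array([-np.sin(YAW),np.cos(YAW)]); F2=np.array([np.cos(YAW),np.sin(YAW)])
BAY=dict(middle=C+.074*U_,short=C,long=C-.074*U_)
E
python3 - <<'E'
from h import *
m=rotdown(-.085)
print(delta([.4682,-.2076,.12],m),delta([.4682,-.2076,.027],m))
E
```

```text
[ 0.1653  0.0647 -0.1799  0.0017  0.0015 -0.1183] [ 0.1653  0.0647 -0.2729  0.0017  0.0015 -0.1183]
```

>>> arm_command([
  {"x": 0.04,"y": 0.016,"z": -0.04,"ax": 0.001,"ay": 0.001,"az": -0.04},
  {"x": 0.08,"y": 0.032,"z": -0.08,"ax": 0.002,"ay": 0.001,"az": -0.08},
  {"x": 0.12,"y": 0.048,"z": -0.12,"ax": 0.002,"ay": 0.001,"az": -0.118},
  {"x": 0.165,"y": 0.065,"z": -0.16,"ax": 0.002,"ay": 0.001,"az": -0.118},
  {"x": 0.165,"y": 0.065,"z": -0.18,"ax": 0.002,"ay": 0.001,"az": -0.118},
  {"x": 0.165,"y": 0.065,"z": -0.21,"ax": 0.002,"ay": 0.001,"az": -0.118},
  {"x": 0.165,"y": 0.065,"z": -0.235,"ax": 0.002,"ay": 0.001,"az": -0.118},
  {"x": 0.165,"y": 0.065,"z": -0.235,"ax": 0.002,"ay": 0.001,"az": -0.118},
], grip=45)

```text
time_s: 7.85
position: [0.4671, -0.205, 0.0629]
eef_rot: [-0.706, 0.028, 0.707, 0.03]
force: [0.2, 0.2, 0.1]
width: 0.48
```

Run:
```python
from h import *
m=rotdown(-.085)
print(delta([.4682,-.2076,.027],m),r.state()['width'])
im,d=r.grab_frame('side'); save('side4.png',im[110:240,230:400],4.4)
```

```text
[ 0.0011 -0.0026 -0.0359 -0.0022 -0.0015 -0.0014] 0.4797259788624399
```

View pics/side4.png

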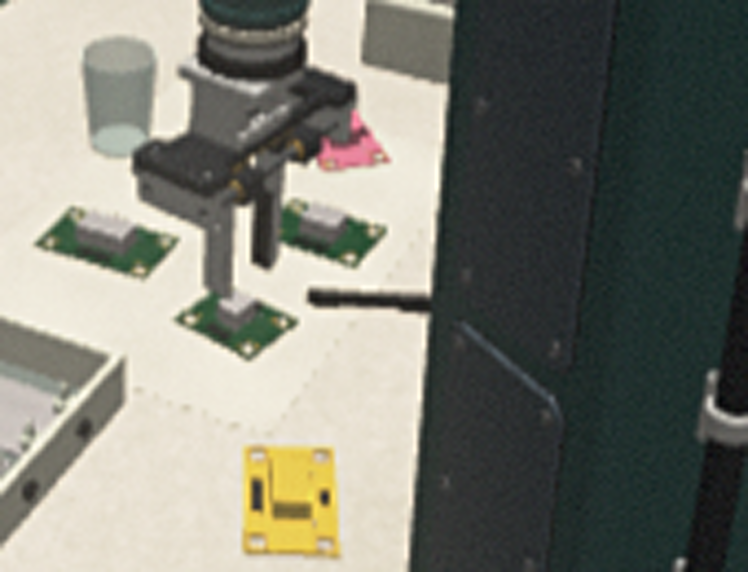

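The open fingers straddle the short board's can at crop (238,300). I go down and grip.

>>> arm_command([
  {"x": 0.001,"y": -0.003,"z": -0.012,"ax": -0.002,"ay": -0.001,"az": -0.001},
  {"x": 0.001,"y": -0.003,"z": -0.024,"ax": -0.002,"ay": -0.001,"az": -0.001},
  {"x": 0.001,"y": -0.003,"z": -0.036,"ax": -0.002,"ay": -0.001,"az": -0.001},
  {"x": 0.001,"y": -0.003,"z": -0.036,"ax": -0.002,"ay": -0.001,"az": -0.001},
])

```text
time_s: 8.4
position: [0.4681, -0.2084, 0.0271]
eef_rot: [-0.706, 0.03, 0.707, 0.03]
force: [-0.7, -0.6, -0.2]
width: 0.476
```

>>> arm_command([
  {"x": 0,"y": 0,"z": 0,"ax": 0,"ay": 0,"az": 0},
  {"x": 0,"y": 0,"z": 0,"ax": 0,"ay": 0,"az": 0},
  {"x": 0,"y": 0,"z": 0,"ax": 0,"ay": 0,"az": 0},
  {"x": 0,"y": 0,"z": 0.02,"ax": 0,"ay": 0,"az": 0},
  {"x": 0,"y": 0,"z": 0.06,"ax": 0,"ay": 0,"az": 0},
  {"x": 0,"y": 0,"z": 0.1,"ax": 0,"ay": 0,"az": 0},
  {"x": 0,"y": 0,"z": 0.1,"ax": 0,"ay": 0,"az": 0},
], grip=15)

```text
time_s: 9.28
position: [0.4704, -0.2097, 0.1313]
eef_rot: [0.709, -0.031, -0.704, -0.028]
force: [-0.4, 0.4, -0.9]
width: 0.274
```

Run:
```python
from h import *
print(r.state()['position'],r.state()['width'])
im,d=r.grab_frame('side'); save('side5.png',im[90:220,220:390],4.4)
im,d=r.grab_frame('top'); np.savez('/tmp/top2.npz',im=im,d=d); save('top2.png',cv2.convertScaleAbs(im[100:260,180:430],alpha=1.8),3.2)
p=BAY['short']; m=rotdown(YAW); print(p,delta([*p,.13],m))
```

```text
[ 0.47040808 -0.20971945  0.13132983] 0.27353696167306885
[0.5388 0.0574] [ 0.0709  0.2657  0.0033  0.     -0.0004  0.1243]
```

View pics/side5.png

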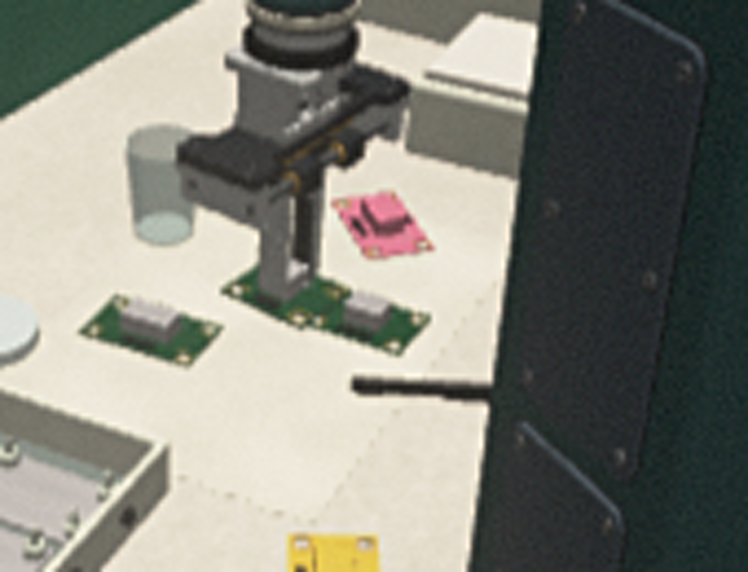

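View pics/top2.png

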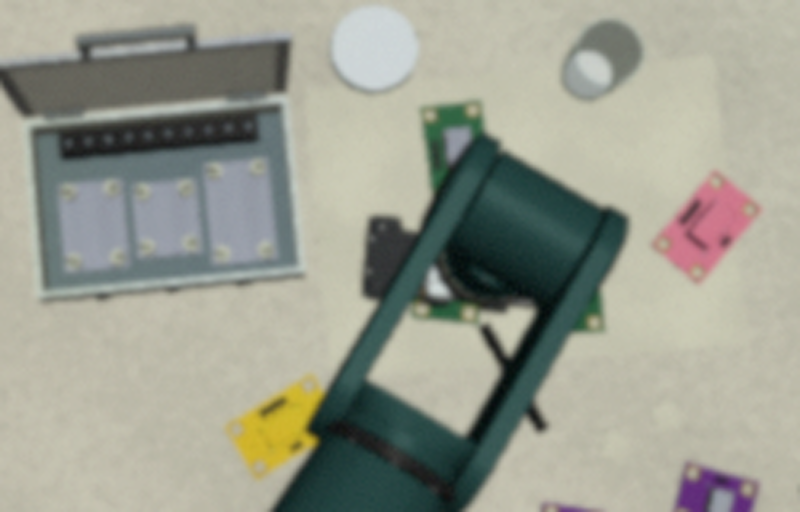

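The short board is held, with an opening of about 26 mm. I carry it over the short bay.

>>> arm_command([
  {"x": 0.01,"y": 0.04,"z": 0.005,"ax": 0,"ay": 0,"az": 0.02},
  {"x": 0.02,"y": 0.09,"z": 0.005,"ax": 0,"ay": 0,"az": 0.05},
  {"x": 0.035,"y": 0.14,"z": 0.005,"ax": 0,"ay": 0,"az": 0.08},
  {"x": 0.05,"y": 0.19,"z": 0.005,"ax": 0,"ay": 0,"az": 0.11},
  {"x": 0.063,"y": 0.24,"z": 0.005,"ax": 0,"ay": 0,"az": 0.124},
  {"x": 0.071,"y": 0.266,"z": 0.003,"ax": 0,"ay": 0,"az": 0.124},
  {"x": 0.071,"y": 0.266,"z": 0.003,"ax": 0,"ay": 0,"az": 0.124},
  {"x": 0.071,"y": 0.266,"z": 0.003,"ax": 0,"ay": 0,"az": 0.124},
])

```text
time_s: 10.38
position: [0.5379, 0.057, 0.128]
eef_rot: [-0.705, -0.038, 0.707, -0.039]
force: [0.6, 0.5, 0.1]
width: 0.273
```

Run:
```python
from h import *
p=BAY['short']; m=rotdown(YAW); 
print(r.state()['width'],delta([*p,.075],m))
im,d=r.grab_frame('side'); save('side6.png',im[110:270,130:330],4)
im,d=r.grab_frame('top');np.savez('/tmp/top3.npz',im=im,d=d); save('top3.png',cv2.convertScaleAbs(im[100:220,170:320],alpha=1.8),4)
```

```text
0.2732234400515905 [ 0.0009  0.0004 -0.053   0.0006 -0.0025  0.0005]
```

View pics/side6.png

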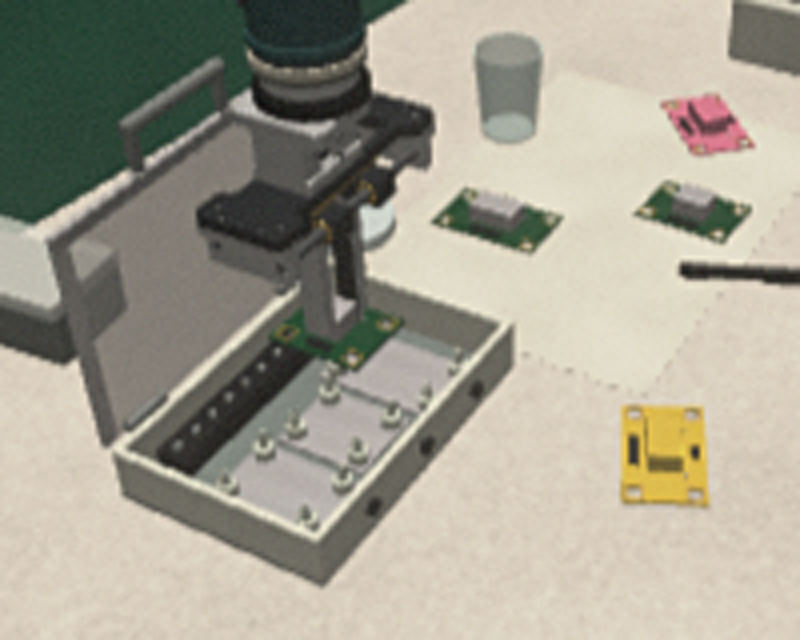

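View pics/top3.png

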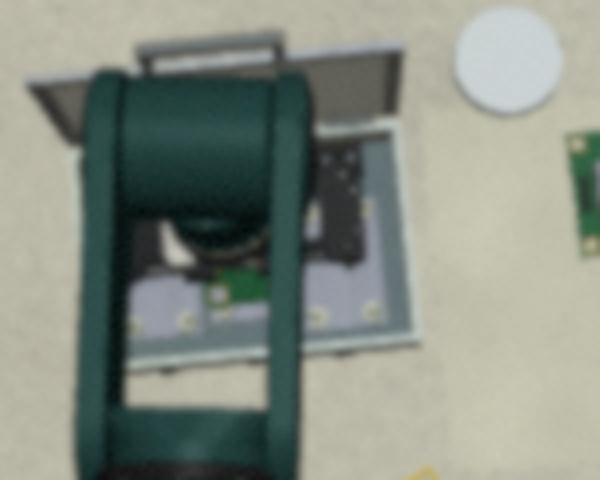

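```bash
cat >> h.py <<'E'
def holes(p,yaw,L,z,n='side'):
    c,s=np.cos(yaw),np.sin(yaw); o=[]
    for x in(L,-L):
        for y in(.022,-.022): o.append([p[0]+c*x-s*y,p[1]+s*x+c*y,z])
    return w2px(n,np.array(o))
E
python3 - <<'E'
from h import *
s=r.state(); print(s['position'])
print(holes(s['position'],YAW,.028,s['position'][2]-.0215).round(1))
E
```

```text
[0.53832598 0.0565271  0.12895599]
[[201.6 191.9]
 [210.6 183.5]
 [218.1 198. ]
 [226.8 189.3]]
```

The predicted and seen hole positions agree within about 1.5 px. I lower the board onto the barbs.

>>> arm_command([
  {"x": 0.001,"y": 0.001,"z": -0.015,"ax": 0,"ay": -0.002,"az": 0},
  {"x": 0.001,"y": 0.001,"z": -0.03,"ax": 0,"ay": -0.002,"az": 0},
  {"x": 0.001,"y": 0.001,"z": -0.045,"ax": 0,"ay": -0.002,"az": 0},
  {"x": 0.001,"y": 0.001,"z": -0.06,"ax": 0,"ay": -0.002,"az": 0},
  {"x": 0.001,"y": 0.001,"z": -0.07,"ax": 0,"ay": -0.002,"az": 0},
  {"x": 0.001,"y": 0.001,"z": -0.078,"ax": 0,"ay": -0.002,"az": 0},
  {"x": 0.001,"y": 0.001,"z": -0.08,"ax": 0,"ay": -0.002,"az": 0},
  {"x": 0.001,"y": 0.001,"z": -0.08,"ax": 0,"ay": -0.002,"az": 0},
])

```text
time_s: 11.48
position: [0.5399, 0.0588, 0.05]
eef_rot: [0.707, 0.039, -0.705, 0.038]
force: [-1.9, 4.5, 3.5]
width: 0.272
```

Run:
```python
from h import *
print(r.state()['width'],r.state()['position'],r.state()['force'])
im,d=r.grab_frame('side'); save('side7.png',im[130:260,150:300],5)
```

```text
0.27153119493303446 [0.53985701 0.05883124 0.05003401] [-1.92530652  4.46019826  3.51174193]
```

View pics/side7.png

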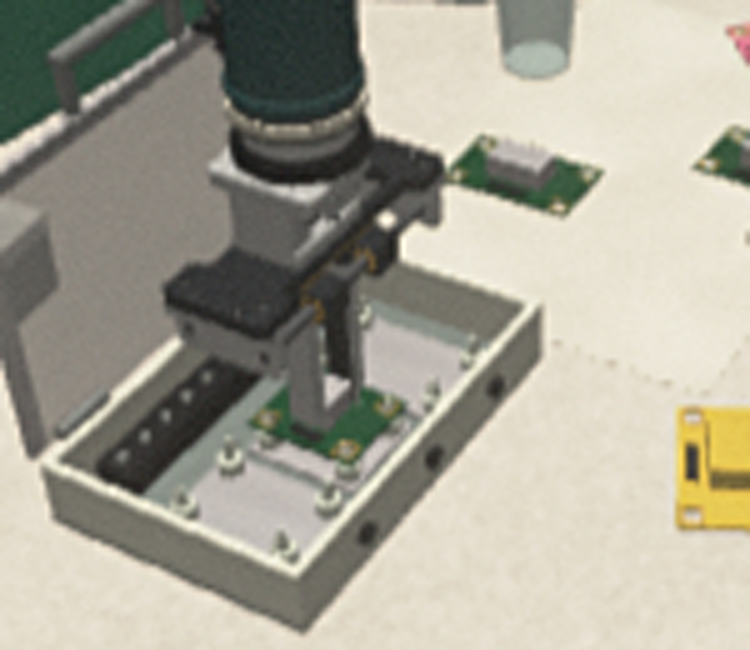

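Contact, with all the pins in their holes. I release and lift.

>>> arm_command([
  {"x": 0,"y": 0,"z": 0,"ax": 0,"ay": 0,"az": 0},
  {"x": 0,"y": 0,"z": 0,"ax": 0,"ay": 0,"az": 0},
  {"x": 0,"y": 0,"z": 0.0,"ax": 0,"ay": 0,"az": 0},
  {"x": 0,"y": 0,"z": 0.03,"ax": 0,"ay": 0,"az": 0},
  {"x": 0,"y": 0,"z": 0.06,"ax": 0,"ay": 0,"az": 0},
  {"x": 0,"y": 0,"z": 0.1,"ax": 0,"ay": 0,"az": 0},
  {"x": -0.06,"y": 0,"z": 0.11,"ax": 0,"ay": 0,"az": 0},
  {"x": -0.1,"y": 0,"z": 0.11,"ax": 0,"ay": 0,"az": 0},
], grip=42)

```text
time_s: 12.52
position: [0.4389, 0.0586, 0.1607]
eef_rot: [0.707, 0.039, -0.705, 0.038]
force: [-0.9, -0.0, 0.4]
width: 0.445
```

>>> arm_command([
  {"x": -0.05,"y": 0,"z": 0,"ax": 0,"ay": 0,"az": 0},
  {"x": -0.11,"y": 0,"z": 0,"ax": 0,"ay": 0,"az": 0},
  {"x": -0.11,"y": 0,"z": 0,"ax": 0,"ay": 0,"az": 0},
], grip=0)

```text
time_s: 12.9
position: [0.3257, 0.0587, 0.16]
eef_rot: [0.708, 0.039, -0.705, 0.038]
force: [0.3, 0.2, -0.0]
width: 0.165
```

```bash
cat > look.py <<'E'
import sys
from h import *
t=sys.argv[1]
im,d=r.grab_frame('side'); save('s%s.png'%t,im[140:260,150:300],5); np.savez('/tmp/s%s.npz'%t,im=im,d=d)
im,d=r.grab_frame('top'); np.savez('/tmp/t%s.npz'%t,im=im,d=d); save('t%s.png'%t,cv2.convertScaleAbs(im[100:240,180:380],alpha=1.8),4)
s=r.state(); print(s['position'],s['width'],s['time_s'])
for b in boards(im): print(b[0],np.round(b[1][0],1),np.round(b[1][1],1),round(b[1][2],1))
E
python3 look.py a
```

```text
[0.32906018 0.05855604 0.16089089] 0.07776955834507267 13.0
[322.4 147.5] [ 611.3 -234.9] [97.3 57.2] 7.5
[231.2 166.3] [544.8  60. ] [74.6 62. ] 8.1
[357.5 189.8] [ 475.6 -348.3] [80.6 57.5] 0.8
```

View pics/sa.png

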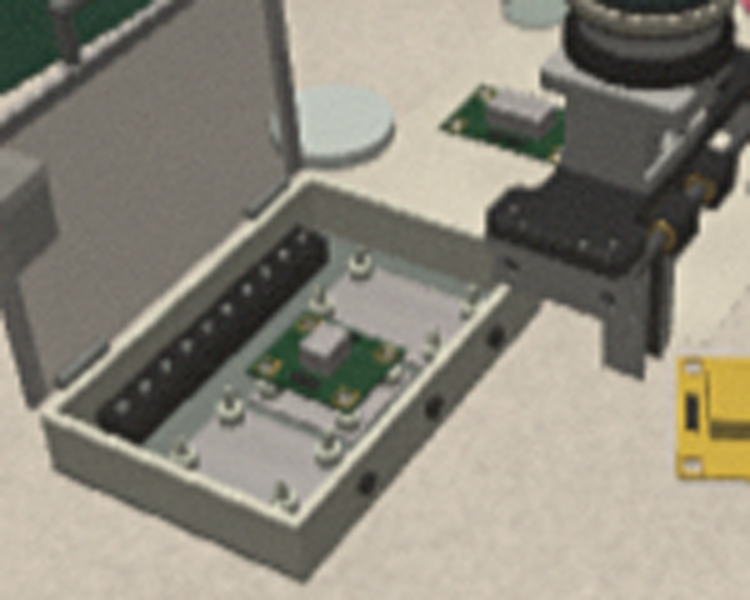

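View pics/ta.png

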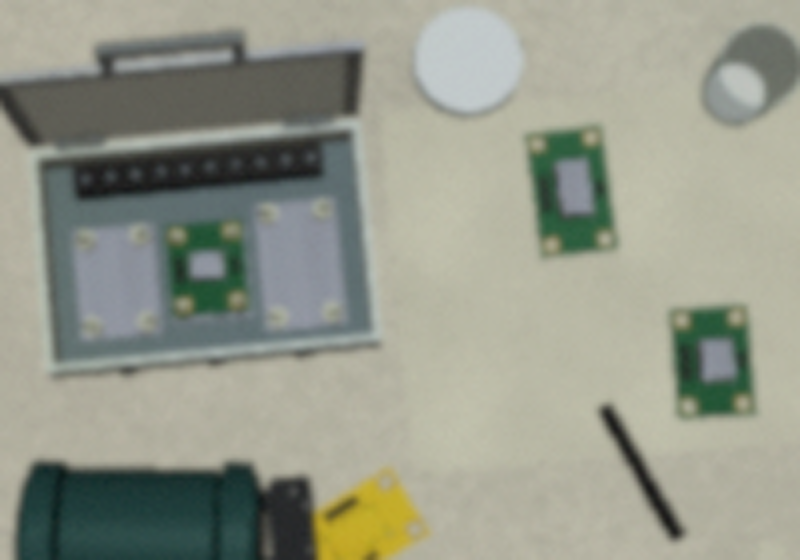

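The short board lies on the barbs with all four posts showing in its holes, around crop (207,265). Next I press its rear and front ends.

```bash
cat > pr.py <<'E'
import sys
from h import *
n=sys.argv[1];L=dict(short=.028,middle=.035,long=.042)[n]; m=rotdown(YAW)
for nm,s in(('rear',1),('front',-1)):
    p=BAY[n]+s*(L+.001)*F2
    for z in(.1,.06,.0415): print(nm,z,delta([*p,z],m))
E
python3 pr.py short
```

```text
rear 0.1 [ 0.2386  0.002  -0.0609 -0.0009  0.0036  0.0013]
rear 0.06 [ 0.2386  0.002  -0.1009 -0.0009  0.0036  0.0013]
rear 0.0415 [ 0.2386  0.002  -0.1194 -0.0009  0.0036  0.0013]
front 0.1 [ 0.1809 -0.0044 -0.0609 -0.0009  0.0036  0.0013]
front 0.06 [ 0.1809 -0.0044 -0.1009 -0.0009  0.0036  0.0013]
front 0.0415 [ 0.1809 -0.0044 -0.1194 -0.0009  0.0036  0.0013]
```

>>> arm_command([
  {"x": 0.06,"y": 0,"z": 0,"ax": 0,"ay": 0.004,"az": 0.001},
  {"x": 0.12,"y": 0.001,"z": 0,"ax": 0,"ay": 0.004,"az": 0.001},
  {"x": 0.18,"y": 0.002,"z": -0.02,"ax": 0,"ay": 0.004,"az": 0.001},
  {"x": 0.239,"y": 0.002,"z": -0.04,"ax": 0,"ay": 0.004,"az": 0.001},
  {"x": 0.239,"y": 0.002,"z": -0.06,"ax": 0,"ay": 0.004,"az": 0.001},
  {"x": 0.239,"y": 0.002,"z": -0.08,"ax": 0,"ay": 0.004,"az": 0.001},
  {"x": 0.239,"y": 0.002,"z": -0.1,"ax": 0,"ay": 0.004,"az": 0.001},
  {"x": 0.239,"y": 0.002,"z": -0.1,"ax": 0,"ay": 0.004,"az": 0.001},
], grip=0)

```text
time_s: 14.0
position: [0.5677, 0.0604, 0.0574]
eef_rot: [-0.704, -0.039, 0.708, -0.038]
force: [0.1, 0.1, -0.1]
width: 0.008
```

```bash
python3 pr.py short; python3 look.py b
```

```text
rear 0.1 [-0.      0.0002  0.0426 -0.0009 -0.0042  0.0005]
rear 0.06 [-0.      0.0002  0.0026 -0.0009 -0.0042  0.0005]
rear 0.0415 [-0.      0.0002 -0.0159 -0.0009 -0.0042  0.0005]
front 0.1 [-0.0577 -0.0061  0.0426 -0.0009 -0.0042  0.0005]
front 0.06 [-0.0577 -0.0061  0.0026 -0.0009 -0.0042  0.0005]
front 0.0415 [-0.0577 -0.0061 -0.0159 -0.0009 -0.0042  0.0005]
[0.56901699 0.06046524 0.06042058] 0.002837467772919662 14.1
[322.4 147.5] [ 611.1 -235. ] [97.7 57.2] 7.5
[357.8 189.8] [ 475.6 -348.3] [80.6 57.5] 0.8
```

View pics/sb.png

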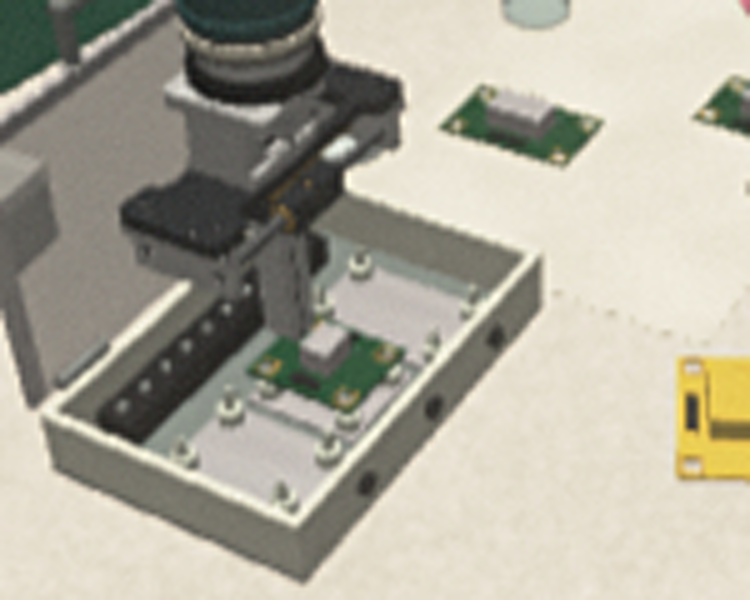

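The tip is over the rear end, behind the can. I press.

>>> arm_command([
  {"x": -0.001,"y": 0,"z": -0.006,"ax": 0,"ay": -0.004,"az": 0},
  {"x": -0.001,"y": 0,"z": -0.01,"ax": 0,"ay": -0.004,"az": 0},
  {"x": -0.001,"y": 0,"z": -0.013,"ax": 0,"ay": -0.004,"az": 0},
  {"x": -0.001,"y": 0,"z": -0.016,"ax": 0,"ay": -0.004,"az": 0},
  {"x": -0.001,"y": 0,"z": -0.019,"ax": 0,"ay": -0.004,"az": 0},
  {"x": -0.001,"y": 0,"z": -0.019,"ax": 0,"ay": -0.004,"az": 0},
])

```text
time_s: 14.85
position: [0.569, 0.0609, 0.0433]
eef_rot: [0.709, 0.039, -0.703, 0.038]
force: [-0.9, 0.1, 7.3]
width: 0.001
```

```bash
python3 look.py c
```

```text
[0.56899996 0.0609035  0.04333905] 0.0063163482669660355 14.95
[322.2 147.6] [ 611.2 -234.7] [97.3 56.9] 7.3
[357.8 189.7] [ 475.2 -347.9] [81.3 56.9] 4.5
```

View pics/sc.png

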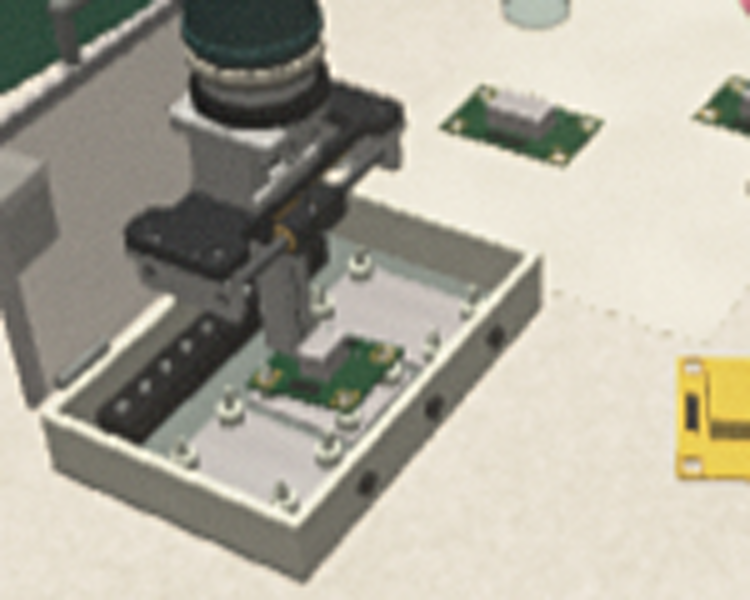

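The rear end is down. I press it a bit further to find the stop.

>>> arm_command([
  {"x": -0.001,"y": 0,"z": -0.003,"ax": 0,"ay": 0,"az": 0},
  {"x": -0.001,"y": 0,"z": -0.006,"ax": 0,"ay": 0,"az": 0},
  {"x": -0.001,"y": 0,"z": -0.006,"ax": 0,"ay": 0,"az": 0},
])

```text
time_s: 15.32
position: [0.5692, 0.061, 0.0428]
eef_rot: [0.71, 0.039, -0.702, 0.038]
force: [-8.2, -0.2, 20.7]
width: 0.005
```

```bash
python3 pr.py short|grep front;python3 - <<'E'
from h import *
s=r.state();print(s['position'],s['force'])
E
```

```text
front 0.1 [-0.0592 -0.0068  0.0572 -0.0013  0.0076  0.0002]
front 0.06 [-0.0592 -0.0068  0.0172 -0.0013  0.0076  0.0002]
front 0.0415 [-0.0592 -0.0068 -0.0013 -0.0013  0.0076  0.0002]
[0.56921685 0.06096043 0.04278452] [-8.18214069 -0.18759772 20.65883054]
```

Firm stop at z 0.043 with 20 N, so the rear has clicked. Now the front end.

>>> arm_command([
  {"x": 0,"y": 0,"z": 0.03,"ax": 0,"ay": 0.007,"az": 0},
  {"x": -0.01,"y": -0.002,"z": 0.05,"ax": 0,"ay": 0.007,"az": 0},
  {"x": -0.059,"y": -0.007,"z": 0.05,"ax": 0,"ay": 0.007,"az": 0},
  {"x": -0.059,"y": -0.007,"z": 0.035,"ax": 0,"ay": 0.007,"az": 0},
  {"x": -0.059,"y": -0.007,"z": 0.02,"ax": 0,"ay": 0.007,"az": 0},
  {"x": -0.059,"y": -0.007,"z": 0.018,"ax": 0,"ay": 0.007,"az": 0},
])

```text
time_s: 16.08
position: [0.5097, 0.054, 0.0586]
eef_rot: [-0.705, -0.04, 0.707, -0.038]
force: [0.2, 1.1, 0.9]
width: 0.007
```

```bash
python3 pr.py short|grep front;python3 look.py d
```

```text
front 0.1 [ 0.0003  0.0002  0.0414 -0.0014 -0.0017  0.0002]
front 0.06 [ 0.0003  0.0002  0.0014 -0.0014 -0.0017  0.0002]
front 0.0415 [ 0.0003  0.0002 -0.0171 -0.0014 -0.0017  0.0002]
[0.51055222 0.05399319 0.05987847] 0.004702733960074353 16.175
[322.4 147.4] [ 611.3 -234.9] [97.4 57. ] 7.8
[357.5 189.7] [ 474.2 -347.8] [83.3 57.2] 4.5
```

View pics/sd.png

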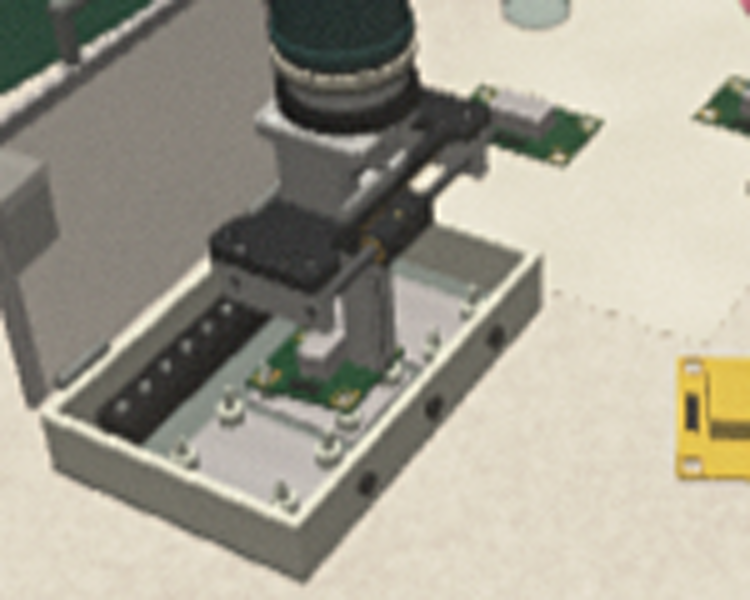

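>>> arm_command([
  {"x": 0,"y": 0,"z": -0.006,"ax": 0,"ay": -0.002,"az": 0},
  {"x": 0,"y": 0,"z": -0.01,"ax": 0,"ay": -0.002,"az": 0},
  {"x": 0,"y": 0,"z": -0.013,"ax": 0,"ay": -0.002,"az": 0},
  {"x": 0,"y": 0,"z": -0.016,"ax": 0,"ay": -0.002,"az": 0},
  {"x": 0,"y": 0,"z": -0.019,"ax": 0,"ay": -0.002,"az": 0},
  {"x": 0,"y": 0,"z": -0.022,"ax": 0,"ay": -0.002,"az": 0},
  {"x": 0,"y": 0,"z": -0.022,"ax": 0,"ay": -0.002,"az": 0},
])

```text
time_s: 17.05
position: [0.511, 0.054, 0.042]
eef_rot: [0.707, 0.04, -0.705, 0.038]
force: [-8.7, -0.1, 21.0]
width: 0.005
```

>>> arm_command([
  {"x": 0,"y": 0,"z": 0.03,"ax": 0,"ay": 0,"az": 0},
  {"x": 0,"y": 0,"z": 0.08,"ax": 0,"ay": 0,"az": 0},
  {"x": -0.04,"y": 0,"z": 0.12,"ax": 0,"ay": 0,"az": 0},
  {"x": -0.1,"y": 0,"z": 0.14,"ax": 0,"ay": 0,"az": 0},
  {"x": -0.16,"y": 0,"z": 0.15,"ax": 0,"ay": 0,"az": 0},
  {"x": -0.2,"y": -0.02,"z": 0.15,"ax": 0,"ay": 0,"az": 0},
  {"x": -0.21,"y": -0.05,"z": 0.15,"ax": 0,"ay": 0,"az": 0},
], grip=45)

```text
time_s: 17.92
position: [0.2994, 0.0042, 0.1919]
eef_rot: [0.708, 0.04, -0.704, 0.04]
force: [1.6, -0.5, 0.0]
width: 0.476
```

```bash
python3 look.py e
python3 - <<'E'
from h import *
z=np.load('/tmp/te.npz');d=z['d'];V,U=np.mgrid[0:384,0:512]; W=px2w('top',U,V,d)
for x in np.arange(-.036,.037,.006):
    row=[]
    for y in(-.026,-.016,0,.016,.026):
        p=BAY['short']+x*F2+y*U_; uv=np.round(w2px('top',[*p,.02])).astype(int); row.append(round(1000*W[uv[1],uv[0],2],1))
    print(round(x,3),row)
im=z['im']; save('rect_e.png',rect(cv2.convertScaleAbs(im,alpha=2.2),'top',.02,.42,.68,-.42,-.16,.0005),1.2)
E
```

```text
[0.30024711 0.00257761 0.19189769] 0.4807008871153678 18.025
[322.3 147.7] [ 611.2 -234.9] [97.3 57.4] 7.3
[230.5 166.7] [544.1  61.9] [73.4 61.2] 9.4
[357.8 189.8] [ 474.1 -347.8] [83.1 57.2] 4.5
-0.036 [np.float64(8.6), np.float64(6.7), np.float64(6.5), np.float64(5.9), np.float64(13.9)]
-0.03 [np.float64(24.0), np.float64(22.1), np.float64(17.1), np.float64(17.4), np.float64(26.9)]
-0.024 [np.float64(26.4), np.float64(24.0), np.float64(18.9), np.float64(19.7), np.float64(29.0)]
-0.018 [np.float64(22.5), np.float64(17.7), np.float64(22.4), np.float64(18.9), np.float64(25.6)]
-0.012 [np.float64(18.2), np.float64(18.2), np.float64(20.6), np.float64(19.8), np.float64(20.0)]
-0.006 [np.float64(14.4), np.float64(20.9), np.float64(28.9), np.float64(18.9), np.float64(20.2)]
-0.0 [np.float64(24.2), np.float64(19.3), np.float64(39.8), np.float64(39.9), np.float64(17.3)]
0.006 [np.float64(23.7), np.float64(18.4), np.float64(38.8), np.float64(20.9), np.float64(20.5)]
0.012 [np.float64(18.1), np.float64(16.6), np.float64(38.6), np.float64(18.7), np.float64(20.3)]
0.018 [np.float64(18.7), np.float64(24.3), np.float64(18.4), np.float64(19.2), np.float64(15.2)]
0.024 [np.float64(14.6), np.float64(18.6), np.float64(15.9), np.float64(24.8), np.float64(18.1)]
0.03 [np.float64(23.4), np.float64(16.3), np.float64(19.5), np.float64(18.5), np.float64(28.6)]
0.036 [np.float64(19.2), np.float64(22.5), np.float64(19.6), np.float64(23.5), np.float64(20.9)]
```

View pics/se.png

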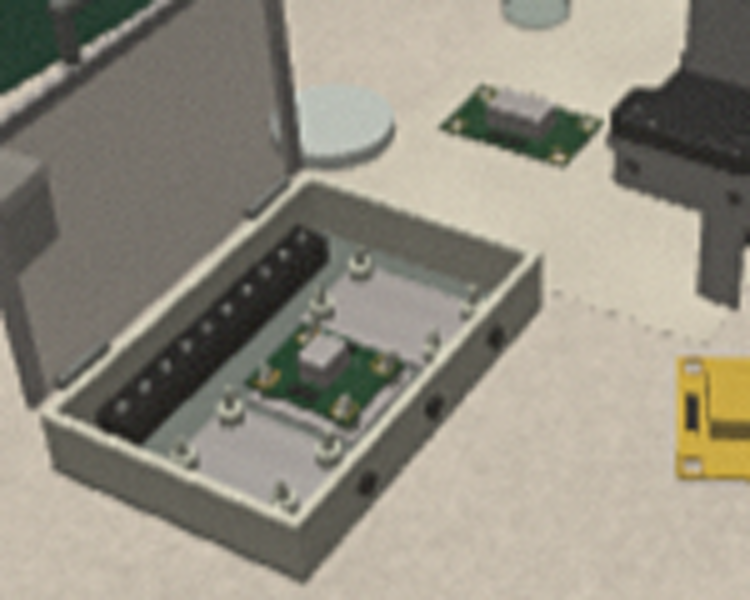

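View pics/te.png

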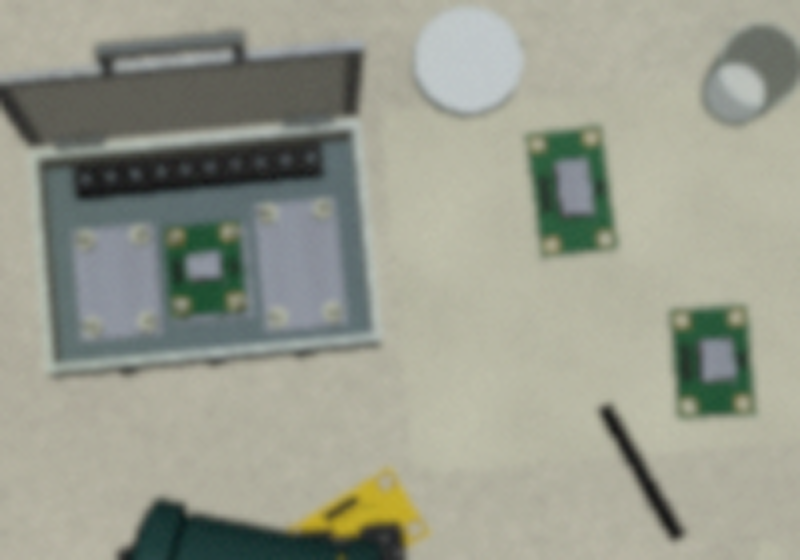

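The short board lies flat at z about 20 mm, with its can at 39 mm and its posts through, so it is home. Next is the long board, so I check clearance to the beaker.

Run:
```python
from h import *
o=r.masks_of('top','beaker')[0]; print(o['score'],o['extent']); 
o=r.tip_of('top','beaker'); print(o)
for q in o[:1]: print(px2plane('top',*q['at'],0.))
o=r.tip_of('side','beaker'); print(o)
for q in o[:1]: print(px2plane('side',*q['at'],0.))
m=rotdown(.137)
print(delta([.6108,-.2349,.2],m),delta([.6108,-.2349,.065],m))
```

```text
0.59 [353.7, 104.5, 381.6, 135.9]
[{'at': [361.6, 124.2], 'score': 0.86}]
[ 0.69044364 -0.36322469  0.        ]
[{'at': [259.0, 139.6], 'score': 0.89}]
[ 0.69975492 -0.38626657  0.        ]
[ 0.3095 -0.2392  0.0082 -0.0017  0.0024  0.0172] [ 0.3095 -0.2392 -0.1268 -0.0017  0.0024  0.0172]
```

>>> arm_command([
  {"x": 0.04,"y": -0.04,"z": 0.008,"ax": 0,"ay": 0.002,"az": 0.004},
  {"x": 0.08,"y": -0.08,"z": 0.008,"ax": -0.001,"ay": 0.002,"az": 0.008},
  {"x": 0.12,"y": -0.12,"z": 0.008,"ax": -0.002,"ay": 0.002,"az": 0.012},
  {"x": 0.17,"y": -0.15,"z": 0.008,"ax": -0.002,"ay": 0.002,"az": 0.017},
  {"x": 0.22,"y": -0.185,"z": 0.0,"ax": -0.002,"ay": 0.002,"az": 0.017},
  {"x": 0.27,"y": -0.215,"z": -0.03,"ax": -0.002,"ay": 0.002,"az": 0.017},
  {"x": 0.31,"y": -0.239,"z": -0.06,"ax": -0.002,"ay": 0.002,"az": 0.017},
  {"x": 0.31,"y": -0.239,"z": -0.1,"ax": -0.002,"ay": 0.002,"az": 0.017},
], grip=45)

```text
time_s: 19.18
position: [0.6147, -0.235, 0.0878]
eef_rot: [-0.705, -0.049, 0.705, -0.048]
force: [-0.2, 0.4, -1.1]
width: 0.479
```

>>> arm_command([
  {"x": 0.0,"y": 0,"z": -0.02,"ax": 0,"ay": 0,"az": 0},
  {"x": 0.0,"y": 0,"z": -0.02,"ax": 0,"ay": 0,"az": 0},
])

```text
time_s: 19.42
position: [0.6139, -0.2328, 0.0629]
eef_rot: [-0.703, -0.051, 0.708, -0.047]
force: [0.4, -0.6, -0.2]
width: 0.481
```

Run:
```python
from h import *
m=rotdown(.137)
print(delta([.6108,-.2349,.027],m),r.state()['width'])
im,d=r.grab_frame('side'); save('side8.png',im[90:220,220:390],4.4)
```

```text
[-0.0031 -0.0021 -0.0359 -0.0026 -0.0047 -0.0013] 0.4813960420909506
```

View pics/side8.png

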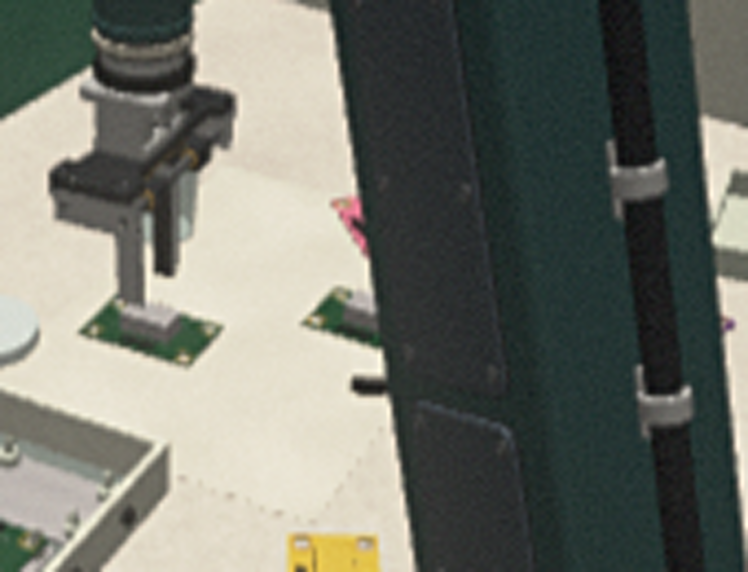

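The fingers straddle the long board's can at crop (150,315). I go down, grip and lift.

>>> arm_command([
  {"x": -0.003,"y": -0.002,"z": -0.012,"ax": -0.002,"ay": -0.004,"az": -0.001},
  {"x": -0.003,"y": -0.002,"z": -0.024,"ax": -0.002,"ay": -0.004,"az": -0.001},
  {"x": -0.003,"y": -0.002,"z": -0.036,"ax": -0.002,"ay": -0.004,"az": -0.001},
  {"x": -0.003,"y": -0.002,"z": -0.036,"ax": -0.002,"ay": -0.004,"az": -0.001},
])

```text
time_s: 19.98
position: [0.6108, -0.2351, 0.028]
eef_rot: [0.706, 0.049, -0.705, 0.048]
force: [-0.0, -0.7, -0.2]
width: 0.476
```

>>> arm_command([
  {"x": 0,"y": 0,"z": 0,"ax": 0,"ay": 0,"az": 0},
  {"x": 0,"y": 0,"z": 0,"ax": 0,"ay": 0,"az": 0},
  {"x": 0,"y": 0,"z": 0,"ax": 0,"ay": 0,"az": 0},
  {"x": 0,"y": 0,"z": 0.02,"ax": 0,"ay": 0,"az": 0},
  {"x": 0,"y": 0,"z": 0.06,"ax": 0,"ay": 0,"az": 0},
  {"x": 0,"y": 0,"z": 0.1,"ax": 0,"ay": 0,"az": 0},
  {"x": 0,"y": 0,"z": 0.1,"ax": 0,"ay": 0,"az": 0},
], grip=15)

```text
time_s: 20.85
position: [0.6137, -0.2365, 0.1351]
eef_rot: [0.709, 0.046, -0.702, 0.05]
force: [1.4, -0.9, -1.1]
width: 0.277
```

Run:
```python
from h import *
print(r.state()['position'],r.state()['width'])
p=BAY['long']; m=rotdown(YAW); print(p,delta([*p,.13],m))
```

```text
[ 0.613664   -0.23645865  0.13512106] 0.27657005354554803
[ 0.54695301 -0.0161495 ] [-0.0667  0.2203 -0.0051  0.0032  0.007  -0.017 ]
```

>>> arm_command([
  {"x": -0.015,"y": 0.045,"z": 0.0,"ax": 0,"ay": 0,"az": 0},
  {"x": -0.03,"y": 0.09,"z": 0.0,"ax": 0,"ay": 0,"az": -0.005},
  {"x": -0.045,"y": 0.14,"z": 0.0,"ax": 0.002,"ay": 0.004,"az": -0.01},
  {"x": -0.06,"y": 0.19,"z": 0.0,"ax": 0.003,"ay": 0.007,"az": -0.017},
  {"x": -0.067,"y": 0.22,"z": 0.0,"ax": 0.003,"ay": 0.007,"az": -0.017},
  {"x": -0.067,"y": 0.22,"z": -0.005,"ax": 0.003,"ay": 0.007,"az": -0.017},
  {"x": -0.067,"y": 0.22,"z": -0.005,"ax": 0.003,"ay": 0.007,"az": -0.017},
])

```text
time_s: 21.72
position: [0.5462, -0.017, 0.1291]
eef_rot: [-0.705, -0.039, 0.707, -0.039]
force: [0.4, -0.4, 0.6]
width: 0.276
```

Run:
```python
from h import *
s=r.state(); p=BAY['long']; m=rotdown(YAW); 
im,d=r.grab_frame('side'); save('side9.png',im[110:260,150:340],4.2)
s=r.state(); print(s['position'],s['width'],delta([*p,.049],m))
print(((holes(s['position'],YAW,.042,s['position'][2]-.0215)-[150,110])*4.2).round(0).tolist())
```

```text
[ 0.54647628 -0.01736213  0.12937156] 0.2730901582498822 [ 0.0005  0.0012 -0.0804  0.0005 -0.0008  0.0006]
[[263.0, 279.0], [298.0, 247.0], [364.0, 314.0], [397.0, 281.0]]
```

View pics/side9.png

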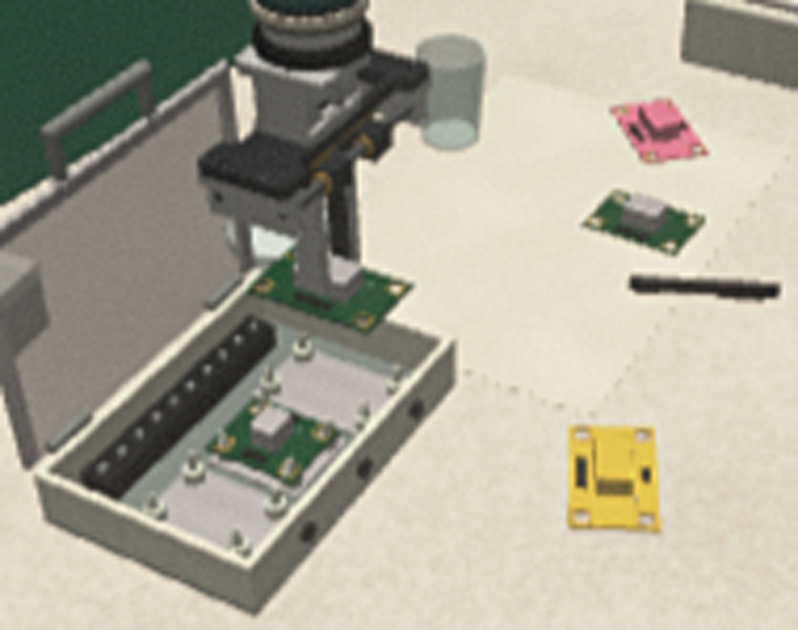

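The holes line up with the prediction, with the same constant offset as before. I lower it.

>>> arm_command([
  {"x": 0.001,"y": 0.001,"z": -0.015,"ax": 0,"ay": -0.001,"az": 0},
  {"x": 0.001,"y": 0.001,"z": -0.03,"ax": 0,"ay": -0.001,"az": 0},
  {"x": 0.001,"y": 0.001,"z": -0.045,"ax": 0,"ay": -0.001,"az": 0},
  {"x": 0.001,"y": 0.001,"z": -0.06,"ax": 0,"ay": -0.001,"az": 0},
  {"x": 0.001,"y": 0.001,"z": -0.07,"ax": 0,"ay": -0.001,"az": 0},
  {"x": 0.001,"y": 0.001,"z": -0.078,"ax": 0,"ay": -0.001,"az": 0},
  {"x": 0.001,"y": 0.001,"z": -0.08,"ax": 0,"ay": -0.001,"az": 0},
  {"x": 0.001,"y": 0.001,"z": -0.08,"ax": 0,"ay": -0.001,"az": 0},
])

```text
time_s: 22.78
position: [0.548, -0.0148, 0.0507]
eef_rot: [0.707, 0.04, -0.705, 0.038]
force: [-1.9, 3.7, 4.5]
width: 0.272
```

```bash
python3 look.py f
```

```text
[ 0.54798405 -0.01486056  0.05062918] 0.2729016753784097 22.875
[357.8 189.8] [ 474.2 -347.8] [83.3 57.2] 4.5
```

View pics/sf.png

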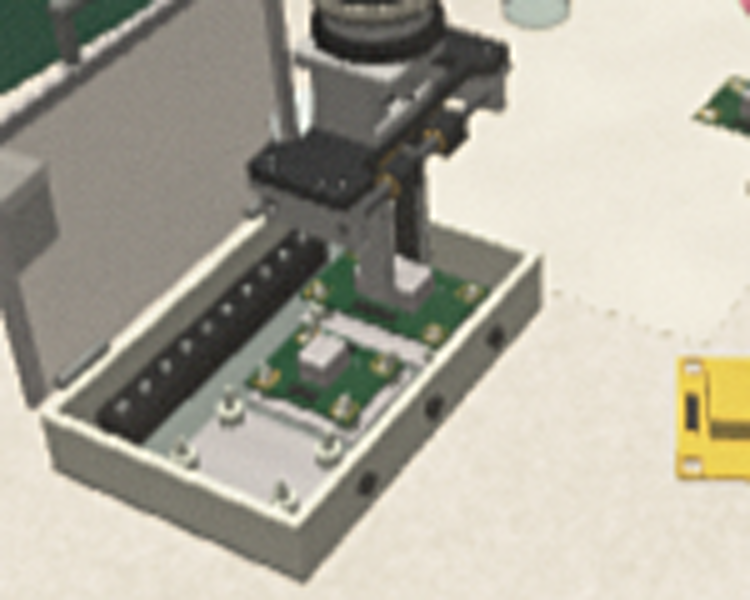

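It is seated on the barbs. I release, rise, close the fingers and press the rear end.

>>> arm_command([
  {"x": 0,"y": 0,"z": 0,"ax": 0,"ay": 0,"az": 0},
  {"x": 0,"y": 0,"z": 0,"ax": 0,"ay": 0,"az": 0},
  {"x": 0,"y": 0,"z": 0.0,"ax": 0,"ay": 0,"az": 0},
  {"x": 0,"y": 0,"z": 0.03,"ax": 0,"ay": 0,"az": 0},
  {"x": 0,"y": 0,"z": 0.06,"ax": 0,"ay": 0,"az": 0},
  {"x": 0,"y": 0,"z": 0.08,"ax": 0,"ay": 0,"az": 0},
], grip=42)

```text
time_s: 23.62
position: [0.5485, -0.0153, 0.1321]
eef_rot: [0.707, 0.039, -0.705, 0.039]
force: [0.0, 0.0, 0.2]
width: 0.448
```

>>> arm_command([
  {"x": 0,"y": 0,"z": 0,"ax": 0,"ay": 0,"az": 0},
  {"x": 0,"y": 0,"z": 0,"ax": 0,"ay": 0,"az": 0},
  {"x": 0,"y": 0,"z": 0.0,"ax": 0,"ay": 0,"az": 0},
  {"x": 0,"y": 0,"z": 0.0,"ax": 0,"ay": 0,"az": 0},
], grip=0)

```text
time_s: 24.12
position: [0.5479, -0.0153, 0.1309]
eef_rot: [0.707, 0.039, -0.706, 0.038]
force: [-0.8, 0.3, 0.0]
width: 0.06
```

```bash
python3 pr.py long; python3 look.py g
```

```text
rear 0.1 [ 0.0418  0.0039 -0.0309 -0.0008  0.0009  0.0005]
rear 0.06 [ 0.0418  0.0039 -0.0709 -0.0008  0.0009  0.0005]
rear 0.0415 [ 0.0418  0.0039 -0.0894 -0.0008  0.0009  0.0005]
front 0.1 [-0.0437 -0.0056 -0.0309 -0.0008  0.0009  0.0005]
front 0.06 [-0.0437 -0.0056 -0.0709 -0.0008  0.0009  0.0005]
front 0.0415 [-0.0437 -0.0056 -0.0894 -0.0008  0.0009  0.0005]
[ 0.54821422 -0.01533367  0.13137886] 0.009587225432995545 24.225
[249.5 172. ] [525.4   7.1] [ 45.2 119.2] 3.0
[357.5 189.8] [ 474.1 -347.8] [83.1 57.2] 4.5
```

View pics/sg.png

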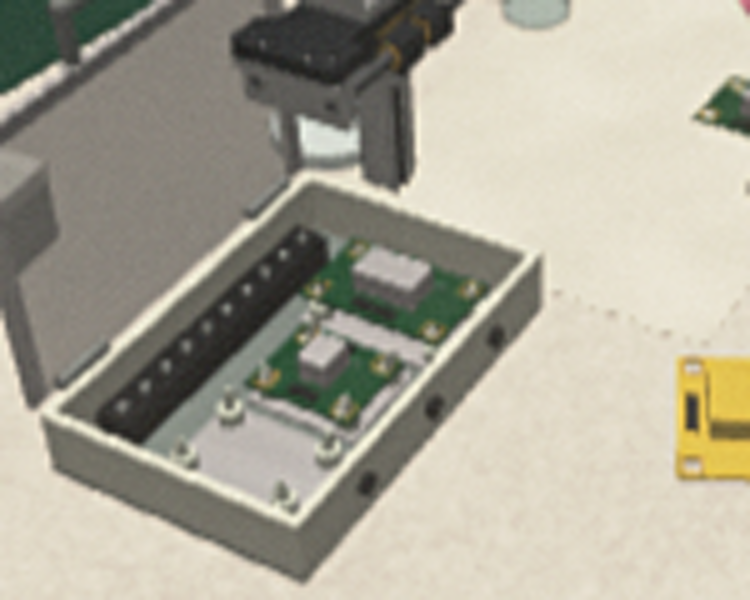

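>>> arm_command([
  {"x": 0.02,"y": 0.002,"z": -0.02,"ax": 0,"ay": 0.001,"az": 0},
  {"x": 0.042,"y": 0.004,"z": -0.04,"ax": 0,"ay": 0.001,"az": 0},
  {"x": 0.042,"y": 0.004,"z": -0.065,"ax": 0,"ay": 0.001,"az": 0},
  {"x": 0.042,"y": 0.004,"z": -0.075,"ax": 0,"ay": 0.001,"az": 0},
  {"x": 0.042,"y": 0.004,"z": -0.08,"ax": 0,"ay": 0.001,"az": 0},
  {"x": 0.042,"y": 0.004,"z": -0.085,"ax": 0,"ay": 0.001,"az": 0},
  {"x": 0.042,"y": 0.004,"z": -0.09,"ax": 0,"ay": 0.001,"az": 0},
  {"x": 0.042,"y": 0.004,"z": -0.094,"ax": 0,"ay": 0.001,"az": 0},
])

```text
time_s: 25.22
position: [0.5918, -0.0113, 0.0423]
eef_rot: [0.708, 0.039, -0.704, 0.039]
force: [-8.4, 1.0, 27.2]
width: 0.003
```

>>> arm_command([
  {"x": -0.001,"y": 0,"z": -0.003,"ax": 0,"ay": 0,"az": 0},
  {"x": -0.001,"y": 0,"z": -0.003,"ax": 0,"ay": 0,"az": 0},
])

```text
time_s: 25.48
position: [0.5917, -0.0113, 0.0428]
eef_rot: [0.709, 0.039, -0.703, 0.039]
force: [-3.9, 1.2, 11.4]
width: 0.002
```

```bash
python3 pr.py long|grep front; python3 look.py h
```

```text
front 0.1 [-0.0875 -0.0095  0.0572 -0.0004  0.0055  0.0003]
front 0.06 [-0.0875 -0.0095  0.0172 -0.0004  0.0055  0.0003]
front 0.0415 [-0.0875 -0.0095 -0.0013 -0.0004  0.0055  0.0003]
[ 0.59173971 -0.01135308  0.04279807] 0.0045393820835051245 25.575
[247.2 168.5] [547.8   6.3] [113.5  82.1] 82.6
[357.8 189.7] [ 475.2 -347.9] [81.3 56.9] 4.5
```

View pics/sh.png

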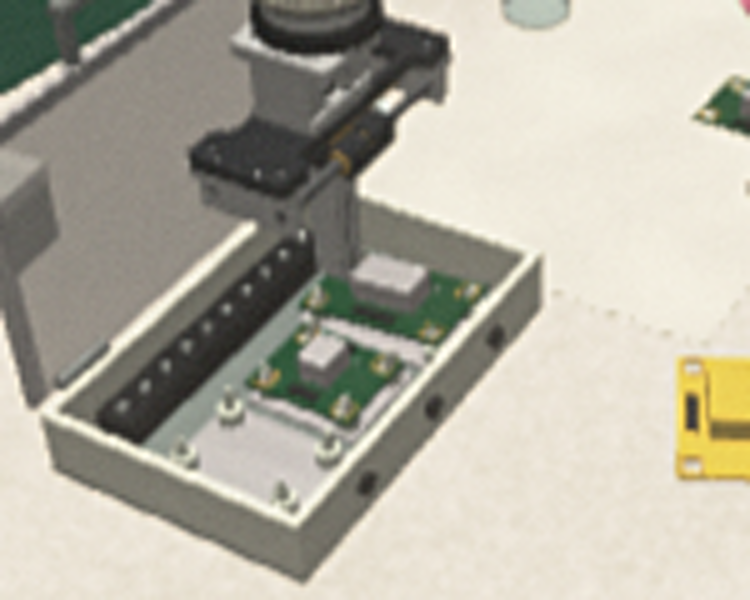

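The rear end stopped firmly (27 N at z 0.042). Now the front end.

>>> arm_command([
  {"x": 0,"y": 0,"z": 0.03,"ax": 0,"ay": 0.005,"az": 0},
  {"x": -0.02,"y": -0.002,"z": 0.05,"ax": 0,"ay": 0.005,"az": 0},
  {"x": -0.06,"y": -0.006,"z": 0.055,"ax": 0,"ay": 0.005,"az": 0},
  {"x": -0.087,"y": -0.009,"z": 0.05,"ax": 0,"ay": 0.005,"az": 0},
  {"x": -0.087,"y": -0.009,"z": 0.035,"ax": 0,"ay": 0.005,"az": 0},
  {"x": -0.087,"y": -0.009,"z": 0.02,"ax": 0,"ay": 0.005,"az": 0},
  {"x": -0.087,"y": -0.009,"z": 0.018,"ax": 0,"ay": 0.005,"az": 0},
])

```text
time_s: 26.45
position: [0.5041, -0.0201, 0.0585]
eef_rot: [-0.705, -0.039, 0.707, -0.038]
force: [-0.3, 0.7, 0.2]
width: 0.008
```

```bash
python3 pr.py long|grep front
```

```text
front 0.1 [ 0.0001 -0.0008  0.0415 -0.0008 -0.0019  0.0003]
front 0.06 [ 0.0001 -0.0008  0.0015 -0.0008 -0.0019  0.0003]
front 0.0415 [ 0.0001 -0.0008 -0.017  -0.0008 -0.0019  0.0003]
```

>>> arm_command([
  {"x": 0,"y": -0.001,"z": -0.006,"ax": 0,"ay": -0.002,"az": 0},
  {"x": 0,"y": -0.001,"z": -0.01,"ax": 0,"ay": -0.002,"az": 0},
  {"x": 0,"y": -0.001,"z": -0.013,"ax": 0,"ay": -0.002,"az": 0},
  {"x": 0,"y": -0.001,"z": -0.016,"ax": 0,"ay": -0.002,"az": 0},
  {"x": 0,"y": -0.001,"z": -0.019,"ax": 0,"ay": -0.002,"az": 0},
  {"x": 0,"y": -0.001,"z": -0.022,"ax": 0,"ay": -0.002,"az": 0},
  {"x": 0,"y": -0.001,"z": -0.022,"ax": 0,"ay": -0.002,"az": 0},
])

```text
time_s: 27.32
position: [0.5049, -0.0211, 0.0419]
eef_rot: [0.707, 0.039, -0.705, 0.039]
force: [-10.1, 2.0, 27.0]
width: 0.004
```

>>> arm_command([
  {"x": 0,"y": 0,"z": 0.03,"ax": 0,"ay": 0,"az": 0},
  {"x": 0,"y": 0,"z": 0.08,"ax": 0,"ay": 0,"az": 0},
  {"x": -0.04,"y": 0,"z": 0.12,"ax": 0,"ay": 0,"az": 0},
  {"x": -0.1,"y": 0,"z": 0.14,"ax": 0,"ay": 0,"az": 0},
  {"x": -0.16,"y": -0.02,"z": 0.15,"ax": 0,"ay": 0,"az": 0},
  {"x": -0.2,"y": -0.05,"z": 0.15,"ax": 0,"ay": 0,"az": 0},
  {"x": -0.2,"y": -0.1,"z": 0.15,"ax": 0,"ay": 0,"az": 0},
], grip=45)

```text
time_s: 28.2
position: [0.3032, -0.1208, 0.1925]
eef_rot: [0.708, 0.039, -0.704, 0.04]
force: [1.8, -0.2, -0.7]
width: 0.479
```

```bash
python3 look.py i
cat > flat.py <<'E'
import sys
from h import *
z=np.load(sys.argv[1]);d=z['d'];V,U=np.mgrid[0:384,0:512]; W=px2w('top',U,V,d)
for n in sys.argv[2:]:
    L=dict(short=.028,middle=.035,long=.042)[n]
    for s in(1,-1):
        v=[]
        for x in np.arange(L-.008,L+.006,.002):
            for y in np.arange(-.012,.013,.002):
                p=BAY[n]+s*x*F2+y*U_; uv=np.round(w2px('top',[*p,.02])).astype(int); v.append(1000*W[uv[1],uv[0],2])
        print(n,'rear' if s>0 else 'front','top z mm',np.median(v).round(1))
E
python3 flat.py /tmp/ti.npz short long
```

```text
[ 0.30392282 -0.12438527  0.19188941] 0.48348069540769917 28.3
[243.  164.6] [548.3  24.5] [102.8 135.9] 7.0
[357.8 189.9] [ 474.1 -347.8] [83.1 57.2] 4.5
short rear top z mm 19.5
short front top z mm 19.8
long rear top z mm 20.7
long front top z mm 20.3
```

View pics/si.png

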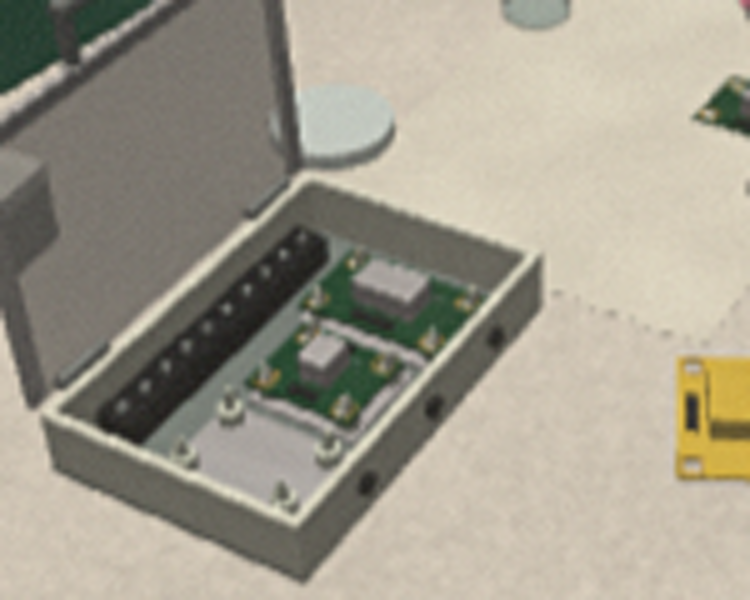

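View pics/ti.png

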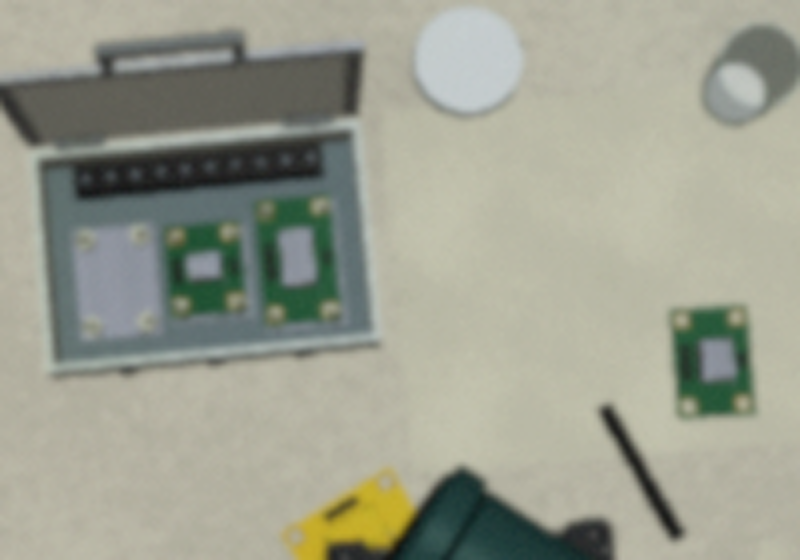

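Both placed boards are home, with their tops at about 20 mm at both ends. The middle board, at crop (714,360), hasn't moved: it is still at (0.4736, -0.3475) with yaw 0.068.

Run:
```python
from h import *
m=rotdown(.068)
print(delta([.4736,-.3475,.065],m))
```

```text
[ 0.1697 -0.2231 -0.1269  0.001   0.0017 -0.0221]
```

>>> arm_command([
  {"x": 0.02,"y": -0.04,"z": 0.0,"ax": 0,"ay": 0.002,"az": -0.01},
  {"x": 0.05,"y": -0.08,"z": 0.0,"ax": 0.001,"ay": 0.002,"az": -0.022},
  {"x": 0.08,"y": -0.12,"z": 0.0,"ax": 0.001,"ay": 0.002,"az": -0.022},
  {"x": 0.12,"y": -0.16,"z": -0.02,"ax": 0.001,"ay": 0.002,"az": -0.022},
  {"x": 0.15,"y": -0.2,"z": -0.04,"ax": 0.001,"ay": 0.002,"az": -0.022},
  {"x": 0.17,"y": -0.223,"z": -0.07,"ax": 0.001,"ay": 0.002,"az": -0.022},
  {"x": 0.17,"y": -0.223,"z": -0.11,"ax": 0.001,"ay": 0.002,"az": -0.022},
  {"x": 0.17,"y": -0.223,"z": -0.125,"ax": 0.001,"ay": 0.002,"az": -0.022},
], grip=45)

```text
time_s: 29.3
position: [0.473, -0.3454, 0.0628]
eef_rot: [-0.705, -0.026, 0.709, -0.022]
force: [0.1, -0.4, -0.3]
width: 0.478
```

>>> arm_command([
  {"x": 0.0,"y": 0,"z": 0,"ax": 0,"ay": 0,"az": 0},
])

```text
time_s: 29.42
position: [0.4728, -0.3442, 0.0618]
eef_rot: [-0.704, -0.027, 0.709, -0.022]
force: [0.9, 0.3, 0.7]
width: 0.477
```

Run:
```python
from h import *
im,d=r.grab_frame('side'); save('side10.png',im[90:220,240:410],4.4)
m=rotdown(.068)
print(delta([.4736,-.3475,.027],m),r.state()['width'])
```

```text
[ 0.0005 -0.0031 -0.0356 -0.0038 -0.004  -0.001 ] 0.48133633293804584
```

View pics/side10.png

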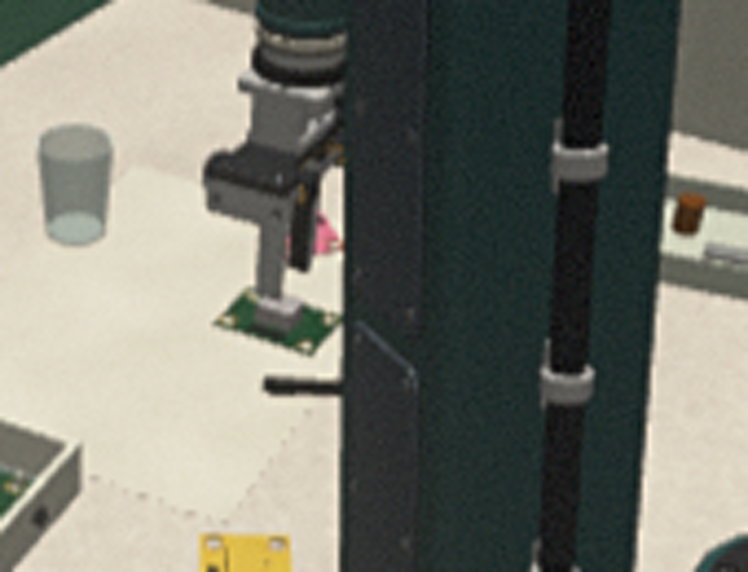

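The fingers straddle the can at crop (280,310). I grip.

>>> arm_command([
  {"x": 0.001,"y": -0.003,"z": -0.012,"ax": -0.004,"ay": -0.004,"az": -0.001},
  {"x": 0.001,"y": -0.003,"z": -0.024,"ax": -0.004,"ay": -0.004,"az": -0.001},
  {"x": 0.001,"y": -0.003,"z": -0.035,"ax": -0.004,"ay": -0.004,"az": -0.001},
  {"x": 0.001,"y": -0.003,"z": -0.035,"ax": -0.004,"ay": -0.004,"az": -0.001},
])

```text
time_s: 29.98
position: [0.4735, -0.347, 0.0264]
eef_rot: [-0.706, -0.024, 0.707, -0.024]
force: [0.5, -0.1, 0.5]
width: 0.477
```

>>> arm_command([
  {"x": 0,"y": 0,"z": 0,"ax": 0,"ay": 0,"az": 0},
  {"x": 0,"y": 0,"z": 0,"ax": 0,"ay": 0,"az": 0},
  {"x": 0,"y": 0,"z": 0,"ax": 0,"ay": 0,"az": 0},
  {"x": 0,"y": 0,"z": 0.02,"ax": 0,"ay": 0,"az": 0},
  {"x": 0,"y": 0,"z": 0.06,"ax": 0,"ay": 0,"az": 0},
  {"x": 0,"y": 0,"z": 0.1,"ax": 0,"ay": 0,"az": 0},
  {"x": 0,"y": 0,"z": 0.1,"ax": 0,"ay": 0,"az": 0},
], grip=15)

```text
time_s: 30.85
position: [0.4755, -0.3488, 0.131]
eef_rot: [0.709, 0.022, -0.705, 0.026]
force: [-0.1, 0.1, -0.8]
width: 0.271
```

Run:
```python
from h import *
print(r.state()['position'],r.state()['width'])
p=BAY['middle']; m=rotdown(YAW); print(p,delta([*p,.13],m))
```

```text
[ 0.47546582 -0.34879018  0.13103142] 0.2705265708892169
[0.53064699 0.1309495 ] [ 0.0552  0.4797 -0.001   0.0032  0.0035  0.0271]
```

>>> arm_command([
  {"x": 0.007,"y": 0.04,"z": 0.01,"ax": 0,"ay": 0,"az": 0},
  {"x": 0.014,"y": 0.09,"z": 0.015,"ax": 0,"ay": 0,"az": 0.01},
  {"x": 0.021,"y": 0.14,"z": 0.015,"ax": 0.003,"ay": 0.003,"az": 0.02},
  {"x": 0.028,"y": 0.19,"z": 0.015,"ax": 0.003,"ay": 0.003,"az": 0.027},
  {"x": 0.035,"y": 0.24,"z": 0.015,"ax": 0.003,"ay": 0.003,"az": 0.027},
  {"x": 0.042,"y": 0.29,"z": 0.015,"ax": 0.003,"ay": 0.003,"az": 0.027},
  {"x": 0.049,"y": 0.34,"z": 0.015,"ax": 0.003,"ay": 0.003,"az": 0.027},
  {"x": 0.052,"y": 0.39,"z": 0.015,"ax": 0.003,"ay": 0.003,"az": 0.027},
])

```text
time_s: 31.85
position: [0.5266, 0.0429, 0.1439]
eef_rot: [-0.705, -0.039, 0.707, -0.039]
force: [-0.0, -0.2, -0.1]
width: 0.274
```

Run:
```python
from h import *
print(r.state()['position'],r.state()['width'])
p=BAY['middle']; m=rotdown(YAW); print(p,delta([*p,.13],m))
im,d=r.grab_frame('side'); save('side11.png',im[110:260,150:340],4.2)
```

```text
[0.52660486 0.04287443 0.14391818] 0.2736508315381123
[0.53064699 0.1309495 ] [ 0.004   0.0881 -0.0139  0.0001 -0.0013  0.0002]
```

View pics/side11.png

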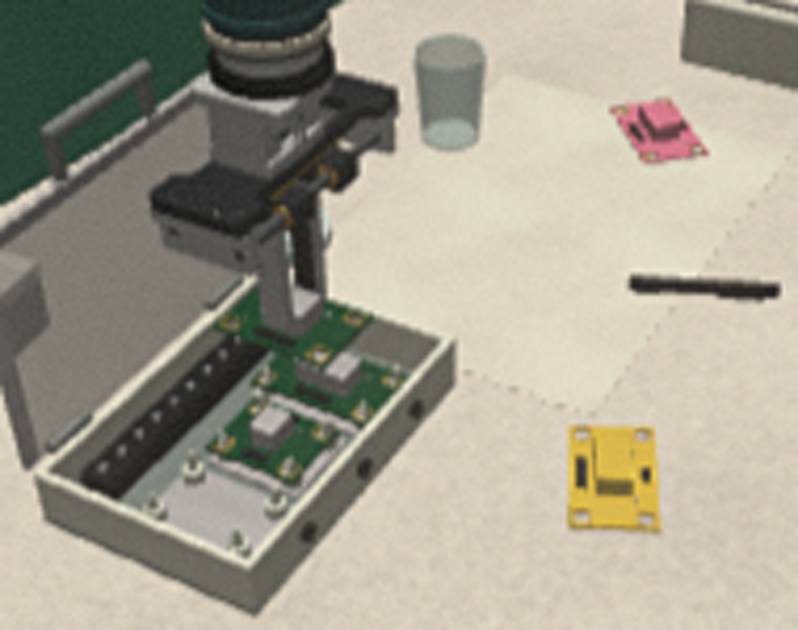

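The middle board is still held. I carry it the rest of the way to its bay.

>>> arm_command([
  {"x": 0.002,"y": 0.04,"z": 0,"ax": 0,"ay": -0.001,"az": 0},
  {"x": 0.004,"y": 0.07,"z": -0.005,"ax": 0,"ay": -0.001,"az": 0},
  {"x": 0.004,"y": 0.088,"z": -0.014,"ax": 0,"ay": -0.001,"az": 0},
  {"x": 0.004,"y": 0.088,"z": -0.014,"ax": 0,"ay": -0.001,"az": 0},
  {"x": 0.004,"y": 0.088,"z": -0.014,"ax": 0,"ay": -0.001,"az": 0},
])

```text
time_s: 32.52
position: [0.5302, 0.1359, 0.1294]
eef_rot: [-0.705, -0.042, 0.706, -0.039]
force: [-0.2, 0.1, -0.5]
width: 0.275
```

Run:
```python
from h import *
im,d=r.grab_frame('side'); save('side12.png',im[110:260,120:310],4.2)
s=r.state(); p=BAY['middle']; m=rotdown(YAW); print(s['position'],s['width'],delta([*p,.049],m))
print(((holes(s['position'],YAW,.035,s['position'][2]-.0215)-[120,110])*4.2).round(0).tolist())
```

```text
[0.5304543  0.13581469 0.12984675] 0.2743602960680863 [ 0.0002 -0.0049 -0.0808 -0.0034 -0.0005 -0.0024]
[[258.0, 408.0], [301.0, 369.0], [348.0, 444.0], [388.0, 403.0]]
```

View pics/side12.png

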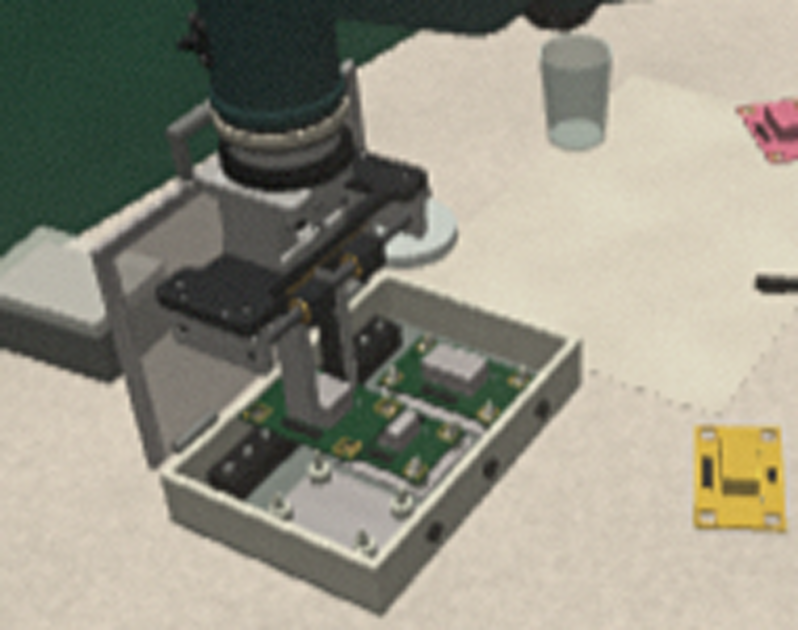

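>>> arm_command([
  {"x": 0.001,"y": -0.005,"z": -0.005,"ax": -0.003,"ay": 0,"az": -0.002},
  {"x": 0.001,"y": -0.005,"z": -0.02,"ax": -0.003,"ay": 0,"az": -0.002},
  {"x": 0.001,"y": -0.005,"z": -0.035,"ax": -0.003,"ay": 0,"az": -0.002},
  {"x": 0.001,"y": -0.005,"z": -0.045,"ax": -0.003,"ay": 0,"az": -0.002},
  {"x": 0.001,"y": -0.005,"z": -0.055,"ax": -0.003,"ay": 0,"az": -0.002},
  {"x": 0.001,"y": -0.005,"z": -0.06,"ax": -0.003,"ay": 0,"az": -0.002},
  {"x": 0.001,"y": -0.005,"z": -0.06,"ax": -0.003,"ay": 0,"az": -0.002},
])

```text
time_s: 33.45
position: [0.5312, 0.1309, 0.0694]
eef_rot: [-0.705, -0.04, 0.707, -0.039]
force: [-1.3, -0.4, 0.4]
width: 0.273
```

Run:
```python
from h import *
im,d=r.grab_frame('side'); save('side13.png',im[140:270,120:290],4.5)
s=r.state(); p=BAY['middle']; m=rotdown(YAW); print(s['position'],s['width'],s['force'],delta([*p,.049],m))
```

```text
[0.53157468 0.13088159 0.0699608 ] 0.27480293468953687 [-0.14064393 -0.19333889 -0.79510701] [-0.0009  0.0001 -0.021  -0.0004 -0.0003 -0.0005]
```

View pics/side13.png

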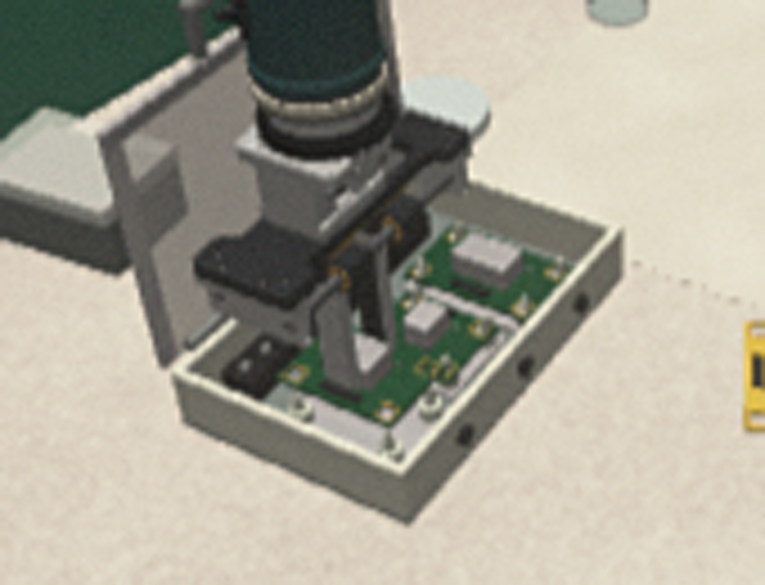

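Aligned. I lower it onto the barbs and release.

>>> arm_command([
  {"x": -0.001,"y": 0,"z": -0.008,"ax": 0,"ay": 0,"az": 0},
  {"x": -0.001,"y": 0,"z": -0.014,"ax": 0,"ay": 0,"az": 0},
  {"x": -0.001,"y": 0,"z": -0.019,"ax": 0,"ay": 0,"az": 0},
  {"x": -0.001,"y": 0,"z": -0.021,"ax": 0,"ay": 0,"az": 0},
  {"x": -0.001,"y": 0,"z": -0.021,"ax": 0,"ay": 0,"az": 0},
])

```text
time_s: 34.12
position: [0.531, 0.1322, 0.0502]
eef_rot: [0.706, 0.041, -0.706, 0.038]
force: [-1.7, 4.8, 4.7]
width: 0.273
```

>>> arm_command([
  {"x": 0,"y": 0,"z": 0,"ax": 0,"ay": 0,"az": 0},
  {"x": 0,"y": 0,"z": 0,"ax": 0,"ay": 0,"az": 0},
  {"x": 0,"y": 0,"z": 0.0,"ax": 0,"ay": 0,"az": 0},
  {"x": 0,"y": 0,"z": 0.03,"ax": 0,"ay": 0,"az": 0},
  {"x": 0,"y": 0,"z": 0.06,"ax": 0,"ay": 0,"az": 0},
  {"x": 0,"y": 0,"z": 0.08,"ax": 0,"ay": 0,"az": 0},
], grip=42)

```text
time_s: 34.88
position: [0.5314, 0.1317, 0.1314]
eef_rot: [0.707, 0.04, -0.705, 0.038]
force: [-0.1, 0.4, 0.9]
width: 0.445
```

>>> arm_command([
  {"x": 0,"y": 0,"z": 0,"ax": 0,"ay": 0,"az": 0},
  {"x": 0,"y": 0,"z": 0,"ax": 0,"ay": 0,"az": 0},
  {"x": 0,"y": 0,"z": 0.0,"ax": 0,"ay": 0,"az": 0},
  {"x": 0,"y": 0,"z": 0.0,"ax": 0,"ay": 0,"az": 0},
], grip=0)

```text
time_s: 35.38
position: [0.5308, 0.1316, 0.1302]
eef_rot: [0.706, 0.04, -0.706, 0.039]
force: [-0.1, -0.2, -0.3]
width: 0.056
```

```bash
python3 pr.py middle; python3 look.py j
```

```text
rear 0.1 [ 0.0356  0.0033 -0.0302 -0.0013 -0.     -0.0005]
rear 0.06 [ 0.0356  0.0033 -0.0702 -0.0013 -0.     -0.0005]
rear 0.0415 [ 0.0356  0.0033 -0.0887 -0.0013 -0.     -0.0005]
front 0.1 [-0.036  -0.0046 -0.0302 -0.0013 -0.     -0.0005]
front 0.06 [-0.036  -0.0046 -0.0702 -0.0013 -0.     -0.0005]
front 0.0415 [-0.036  -0.0046 -0.0887 -0.0013 -0.     -0.0005]
[0.53112202 0.13164063 0.13073182] 0.006185721716002302 35.475
[241.7 166. ] [547.4  32.9] [102.8 154.1] 6.8
```

View pics/sj.png

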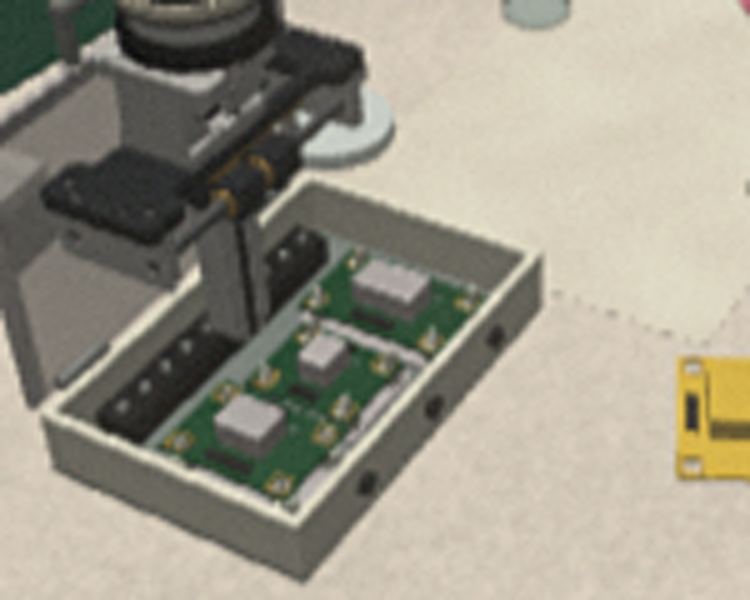

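All four pins show in the middle board's holes. I press the rear end.

>>> arm_command([
  {"x": 0.02,"y": 0.002,"z": -0.02,"ax": 0,"ay": 0,"az": 0},
  {"x": 0.036,"y": 0.003,"z": -0.04,"ax": 0,"ay": 0,"az": 0},
  {"x": 0.036,"y": 0.003,"z": -0.065,"ax": 0,"ay": 0,"az": 0},
  {"x": 0.036,"y": 0.003,"z": -0.075,"ax": 0,"ay": 0,"az": 0},
  {"x": 0.036,"y": 0.003,"z": -0.08,"ax": 0,"ay": 0,"az": 0},
  {"x": 0.036,"y": 0.003,"z": -0.085,"ax": 0,"ay": 0,"az": 0},
  {"x": 0.036,"y": 0.003,"z": -0.09,"ax": 0,"ay": 0,"az": 0},
  {"x": 0.036,"y": 0.003,"z": -0.094,"ax": 0,"ay": 0,"az": 0},
])

```text
time_s: 36.48
position: [0.5688, 0.135, 0.0423]
eef_rot: [0.708, 0.04, -0.704, 0.038]
force: [-9.2, -1.4, 28.9]
width: 0.005
```

>>> arm_command([
  {"x": -0.001,"y": 0,"z": -0.003,"ax": 0,"ay": 0,"az": 0},
  {"x": -0.001,"y": 0,"z": -0.003,"ax": 0,"ay": 0,"az": 0},
])

```text
time_s: 36.72
position: [0.5687, 0.135, 0.0428]
eef_rot: [0.709, 0.04, -0.703, 0.039]
force: [-3.4, -1.1, 11.2]
width: 0.002
```

```bash
python3 pr.py middle|grep front
```

```text
front 0.1 [-0.0738 -0.008   0.0572 -0.0018  0.0057 -0.0007]
front 0.06 [-0.0738 -0.008   0.0172 -0.0018  0.0057 -0.0007]
front 0.0415 [-0.0738 -0.008  -0.0013 -0.0018  0.0057 -0.0007]
```

>>> arm_command([
  {"x": 0,"y": 0,"z": 0.03,"ax": 0,"ay": 0.005,"az": 0},
  {"x": -0.02,"y": -0.002,"z": 0.05,"ax": 0,"ay": 0.005,"az": 0},
  {"x": -0.06,"y": -0.006,"z": 0.055,"ax": 0,"ay": 0.005,"az": 0},
  {"x": -0.074,"y": -0.008,"z": 0.05,"ax": 0,"ay": 0.005,"az": 0},
  {"x": -0.074,"y": -0.008,"z": 0.035,"ax": 0,"ay": 0.005,"az": 0},
  {"x": -0.074,"y": -0.008,"z": 0.02,"ax": 0,"ay": 0.005,"az": 0},
  {"x": -0.074,"y": -0.008,"z": 0.018,"ax": 0,"ay": 0.005,"az": 0},
])

```text
time_s: 37.6
position: [0.4938, 0.1268, 0.0584]
eef_rot: [-0.705, -0.04, 0.707, -0.038]
force: [-0.2, -0.3, -0.4]
width: 0.001
```

```bash
python3 pr.py middle|grep front
```

```text
front 0.1 [ 0.001   0.0002  0.0416 -0.0015 -0.0019 -0.0006]
front 0.06 [ 0.001   0.0002  0.0016 -0.0015 -0.0019 -0.0006]
front 0.0415 [ 0.001   0.0002 -0.0169 -0.0015 -0.0019 -0.0006]
```

>>> arm_command([
  {"x": 0.001,"y": 0,"z": -0.006,"ax": 0,"ay": -0.002,"az": 0},
  {"x": 0.001,"y": 0,"z": -0.01,"ax": 0,"ay": -0.002,"az": 0},
  {"x": 0.001,"y": 0,"z": -0.013,"ax": 0,"ay": -0.002,"az": 0},
  {"x": 0.001,"y": 0,"z": -0.016,"ax": 0,"ay": -0.002,"az": 0},
  {"x": 0.001,"y": 0,"z": -0.019,"ax": 0,"ay": -0.002,"az": 0},
  {"x": 0.001,"y": 0,"z": -0.022,"ax": 0,"ay": -0.002,"az": 0},
  {"x": 0.001,"y": 0,"z": -0.022,"ax": 0,"ay": -0.002,"az": 0},
])

```text
time_s: 38.48
position: [0.4956, 0.127, 0.0419]
eef_rot: [0.707, 0.04, -0.705, 0.039]
force: [-10.7, -1.6, 26.6]
width: 0.004
```

>>> arm_command([
  {"x": 0,"y": 0,"z": 0.03,"ax": 0,"ay": 0,"az": 0},
  {"x": 0,"y": 0,"z": 0.08,"ax": 0,"ay": 0,"az": 0},
  {"x": -0.04,"y": 0,"z": 0.12,"ax": 0,"ay": 0,"az": 0},
  {"x": -0.1,"y": -0.02,"z": 0.14,"ax": 0,"ay": 0,"az": 0},
  {"x": -0.16,"y": -0.05,"z": 0.16,"ax": 0,"ay": 0,"az": 0},
  {"x": -0.18,"y": -0.1,"z": 0.18,"ax": 0,"ay": 0,"az": 0},
  {"x": -0.18,"y": -0.16,"z": 0.2,"ax": 0,"ay": 0,"az": 0},
  {"x": -0.18,"y": -0.2,"z": 0.22,"ax": 0,"ay": 0,"az": 0},
], grip=0)

```text
time_s: 39.48
position: [0.3149, -0.0747, 0.2626]
eef_rot: [0.707, 0.04, -0.705, 0.039]
force: [0.7, -0.3, -0.3]
width: 0.006
```

```bash
python3 look.py k; python3 flat.py /tmp/tk.npz short middle long
python3 - <<'E'
from h import *
z=np.load('/tmp/tk.npz');d=z['d'];V,U=np.mgrid[0:384,0:512]; W=px2w('top',U,V,d)
m=(U>170)&(U<300)&(V<140)&(V>90)&(W[...,2]>.1); P=W[m]
# guard plane fit in (F,z)
f=P[:,:2]@F2; print(m.sum(),'top z',np.percentile(P[:,2],[50,95,99]))
hi=P[P[:,2]>np.percentile(P[:,2],90)]; print(hi.mean(0))
E
```

```text
[ 0.31608289 -0.07681735  0.26397228] 0.008612471512369407 39.575
[231.7 167. ] [538.   60.4] [104.2 212.3] 7.7
short rear top z mm 19.7
short front top z mm 19.3
middle rear top z mm 19.2
middle front top z mm 19.8
long rear top z mm 19.7
long front top z mm 19.0
1516 top z [0.18916586 0.26500808 1.3606968 ]
[0.60408832 0.05379524 0.43052996]
```

View pics/sk.png

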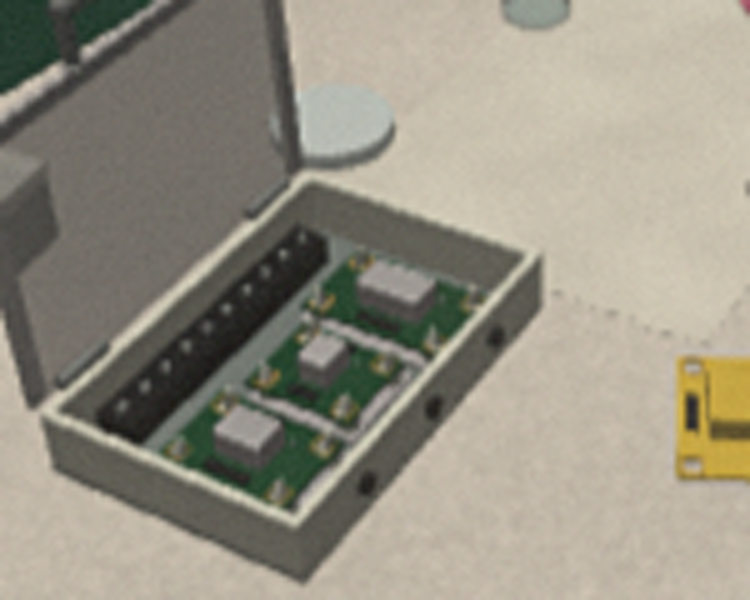

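View pics/tk.png

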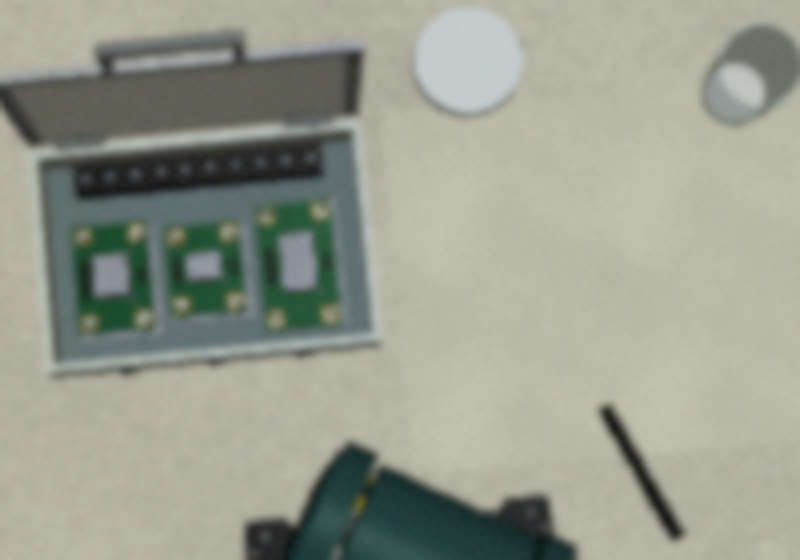

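All boards read a top at about 19.5 mm. The long board looks slightly shifted compared with the earlier picture, so I check it in a rectified crop.

Run:
```python
from h import *
out=[]
for t in('ti','tk'):
    z=np.load('/tmp/%s.npz'%t); im=z['im']
    I=cv2.convertScaleAbs(im,alpha=2.2)
    # case frame rectification at z=.020
    res=.0005; xs=np.arange(.065,-.075,-res); ys=np.arange(.12,-.12,-res); X,Y=np.meshgrid(xs,ys,indexing='ij')
    P=np.stack([C[0]+X*F2[0]+Y*U_[0],C[1]+X*F2[1]+Y*U_[1],np.full_like(X,.020)],-1)
    uv=w2px('top',P).astype(np.float32); a=cv2.remap(I,uv[...,0],uv[...,1],cv2.INTER_CUBIC)
    A=a.astype(int); g=((A[...,1]>A[...,0]*1.25)&(A[...,1]>A[...,2]*1.15)).astype(np.uint8)
    for n,y0,L in(('middle',.074,88),('short',0,74),('long',-.074,102)):
        c=int((.12-y0)/res); s=np.zeros_like(g); s[:,c-70:c+70]=g[:,c-70:c+70]
        ys_,xs_=np.nonzero(s); 
        if len(xs_)<1000: continue
        b=cv2.minAreaRect(np.stack([xs_,ys_],1).astype(np.float32)); 
        print(t,n,'x mm',round((.065-b[0][1]*res)*1e3,1),'y mm',round((.12-b[0][0]*res-y0)*1e3,1),np.round(np.array(b[1])*.5,1),round(b[2],1))
    out.append(a)
save('cmp.png',np.vstack(out),1.0)
```

```text
ti short x mm 2.5 y mm 2.5 [73. 60.] 90.0
ti long x mm 2.8 y mm 2.5 [101.5  60. ] 90.0
tk middle x mm 2.3 y mm 2.9 [60.6 87.8] 0.5
tk short x mm 2.7 y mm 2.8 [60.9 73.1] 0.7
tk long x mm -1.5 y mm 2.2 [102.   60.5] 90.0
```

View pics/cmp.png

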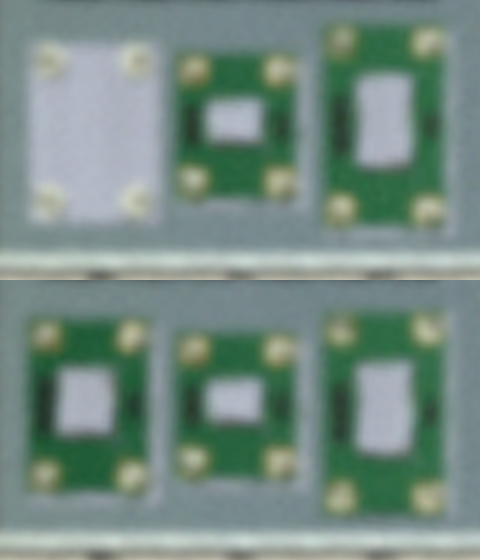

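The long board slid about 4 mm within its post clearance, probably the announced knock. It is still flat and low, with its top at 19–20 mm, so all three boards are home. Next I locate the handle so I can close the guard.

Run:
```python
from h import *
z=np.load('/tmp/tk.npz');d=z['d'];V,U=np.mgrid[0:384,0:512]; W=px2w('top',U,V,d)
o=r.tip_of('top','guard_handle')+r.tip_of('side','guard_handle'); print(o)
u,v=np.round(o[0]['at']).astype(int)
P=W[v-4:v+5,u-14:u+15].reshape(-1,3); P=P[(P[:,2]>.24)&(P[:,2]<.29)]; print(len(P),P.mean(0).round(4),np.percentile(P[:,2],[50,90]))
f=P[:,:2]@F2; print('bar f',np.percentile(f,[5,50,95]),'hinge f',H[:2]@F2)
def ray(n,u,v):
    a=px2w(n,u,v,1.0); t=cam(n)[3]; k=a-t; return t,k/np.linalg.norm(k)
(p,x),(q,y)=ray('top',*o[0]['at']),ray('side',*o[1]['at']); s=np.linalg.lstsq(np.stack([x,-y],1),q-p,rcond=None)[0]; print(p+x*s[0],q+y*s[1])
save('hand.png',cv2.convertScaleAbs(z['im'][90:150,170:290],alpha=2),6)
```

```text
[{'at': [112.6, 155.1], 'score': 0.69}, {'at': [222.2, 111.7], 'score': 0.61}, {'at': [118.2, 213.9], 'score': 0.31}]<stdin>:5: RuntimeWarning: Mean of empty slice.
  ret = um.true_divide(
Traceback (most recent call last):
IndexError: index -1 is out of bounds for axis 0 with size 0
```

The first detection (112,155) is off, over the wash bottle. The real bar in the top picture is (222,111).

Run:
```python
from h import *
z=np.load('/tmp/tk.npz');d=z['d'];V,U=np.mgrid[0:384,0:512]; W=px2w('top',U,V,d)
u,v=222,111
P=W[v-4:v+5,u-14:u+15].reshape(-1,3); P=P[(P[:,2]>.22)&(P[:,2]<.29)]; print(len(P),P.mean(0).round(4),np.percentile(P[:,2],[50,90]))
f=P[:,:2]@F2; print('bar f',np.percentile(f,[5,50,95]),'hinge f',H[:2]@F2)
o=px2w('top',222.2,111.7,d[111,222]);print(o)
HB=px2plane('top',222.2,111.7,.259); print(HB)
# board guard plane points
m=(U>185)&(U<265)&(V>115)&(V<130)&(W[...,2]>.08)&(W[...,2]<.25); Q=W[m]; print(np.polyfit(Q[:,2],Q[:,:2]@F2,1))
```

```text
177 [0.6524 0.0682 0.2535] [0.26278133 0.26631016]
bar f [0.65146001 0.65556509 0.66132912] hinge f 0.6478467961370399
[0.64933956 0.06899097 0.26487724]
[0.65104336 0.06953026 0.259     ]
[0.02109324 0.64844252]
```

```bash
sed -i 's/^YAW=0.105; H=.*/YAW=.1104; H=np.array([.645,.0695,.047]); F=np.array([np.cos(YAW),np.sin(YAW),0]); Z=np.array([0,0,1.])/' h.py
python3 - <<'E'
from h import *
for a in((1.6,0,-.03,.09),(1.6,0,-.03,.005)):
    p,m=push(*a); print(p.round(3),delta(p,m))
E
```

```text
[0.681 0.073 0.35 ] [ 0.3654  0.1469  0.0881 -0.0018  0.0014  0.0008]
[0.681 0.073 0.265] [ 0.3654  0.1469  0.0031 -0.0018  0.0014  0.0008]
```

>>> arm_command([
  {"x": 0.03,"y": 0.02,"z": 0.04,"ax": 0,"ay": 0,"az": 0},
  {"x": 0.07,"y": 0.04,"z": 0.08,"ax": 0,"ay": 0,"az": 0},
  {"x": 0.12,"y": 0.06,"z": 0.09,"ax": 0,"ay": 0,"az": 0},
  {"x": 0.17,"y": 0.08,"z": 0.09,"ax": 0,"ay": 0,"az": 0},
  {"x": 0.22,"y": 0.1,"z": 0.09,"ax": 0,"ay": 0,"az": 0},
  {"x": 0.27,"y": 0.12,"z": 0.09,"ax": 0,"ay": 0,"az": 0},
  {"x": 0.32,"y": 0.135,"z": 0.09,"ax": 0,"ay": 0,"az": 0},
  {"x": 0.365,"y": 0.147,"z": 0.088,"ax": 0,"ay": 0,"az": 0},
], grip=0)

```text
time_s: 40.67
position: [0.6816, 0.0777, 0.3478]
eef_rot: [-0.706, -0.041, 0.706, -0.039]
force: [0.0, -0.2, -0.9]
width: 0.004
```

>>> arm_command([
  {"x": 0,"y": 0,"z": 0,"ax": 0,"ay": 0,"az": 0},
])

```text
time_s: 40.8
position: [0.6834, 0.0813, 0.3405]
eef_rot: [-0.702, -0.043, 0.709, -0.04]
force: [0.2, 0.2, -0.5]
width: 0.007
```

Run:
```python
from h import *
for a in((1.6,0,-.03,.09),(1.6,0,-.03,.005)):
    p,m=push(*a); print(p.round(3),delta(p,m))
im,d=r.grab_frame('side'); save('side14.png',im[40:220,90:300],3.6)
```

```text
[0.681 0.073 0.35 ] [-0.0024 -0.0078  0.0094 -0.0022 -0.0065 -0.0047]
[0.681 0.073 0.265] [-0.0024 -0.0078 -0.0756 -0.0022 -0.0065 -0.0047]
```

View pics/side14.png

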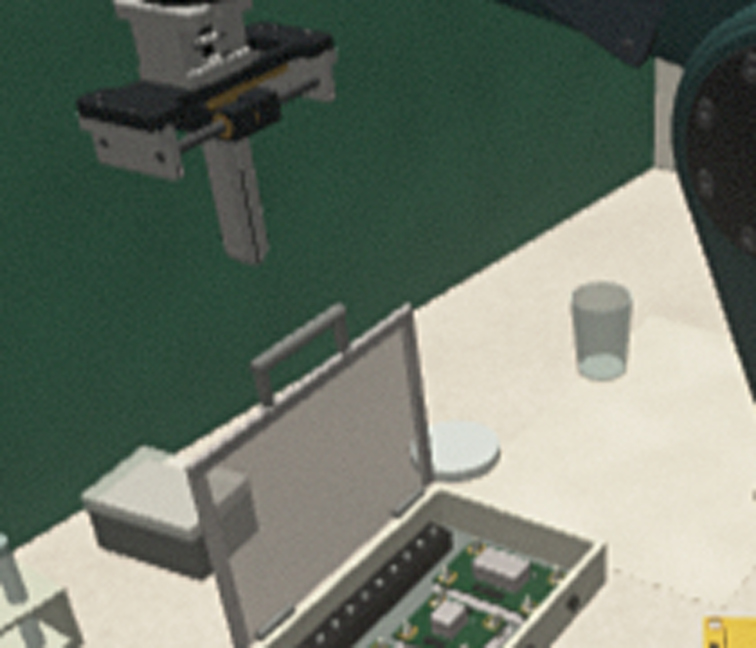

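The tip is above and behind the bar (crop 300,340). I lower it behind the bar.

>>> arm_command([
  {"x": -0.002,"y": -0.008,"z": -0.02,"ax": -0.002,"ay": -0.006,"az": -0.005},
  {"x": -0.002,"y": -0.008,"z": -0.045,"ax": -0.002,"ay": -0.006,"az": -0.005},
  {"x": -0.002,"y": -0.008,"z": -0.065,"ax": -0.002,"ay": -0.006,"az": -0.005},
  {"x": -0.002,"y": -0.008,"z": -0.076,"ax": -0.002,"ay": -0.006,"az": -0.005},
  {"x": -0.002,"y": -0.008,"z": -0.076,"ax": -0.002,"ay": -0.006,"az": -0.005},
])

```text
time_s: 41.48
position: [0.6789, 0.0738, 0.2666]
eef_rot: [0.706, 0.039, -0.706, 0.039]
force: [0.4, -0.4, -0.0]
width: 0.005
```

Run:
```python
from h import *
im,d=r.grab_frame('side'); save('side15.png',im[60:220,90:280],4)
print(r.state()['position'],r.state()['force'])
for phi in np.linspace(1.6,.8,15):
    al=np.clip(np.pi/2-phi,0,np.radians(45)); p,m=push(phi,al,-.012,.005); print(round(phi,2),delta(p,m))
```

```text
[0.67948252 0.07366226 0.26753844] [-0.54160278 -0.88800726  0.03674673]
1.6 [-0.0164 -0.0022 -0.0026 -0.0005  0.0011 -0.0002]
1.54 [-0.0286 -0.0035 -0.0023  0.0015 -0.0165 -0.0002]
1.49 [-0.041  -0.0049 -0.0023  0.0055 -0.0527 -0.0002]
1.43 [-0.0534 -0.0063 -0.003   0.0095 -0.0889 -0.0003]
1.37 [-0.0657 -0.0076 -0.0045  0.0136 -0.125  -0.0003]
1.31 [-0.0779 -0.009  -0.0066  0.0176 -0.1612 -0.0003]
1.26 [-0.09   -0.0103 -0.0095  0.0216 -0.1973 -0.0003]
1.2 [-0.1019 -0.0116 -0.013   0.0256 -0.2335 -0.0003]
1.14 [-0.1135 -0.0129 -0.0172  0.0296 -0.2696 -0.0003]
1.09 [-1.250e-01 -1.420e-02 -2.210e-02  3.360e-02 -3.058e-01 -3.000e-04]
1.03 [-1.361e-01 -1.540e-02 -2.760e-02  3.760e-02 -3.419e-01 -3.000e-04]
0.97 [-1.469e-01 -1.660e-02 -3.380e-02  4.170e-02 -3.781e-01 -3.000e-04]
0.91 [-1.573e-01 -1.780e-02 -4.050e-02  4.570e-02 -4.143e-01 -3.000e-04]
0.86 [-1.673e-01 -1.890e-02 -4.790e-02  4.970e-02 -4.504e-01 -3.000e-04]
0.8 [-1.769e-01 -1.990e-02 -5.580e-02  5.370e-02 -4.866e-01 -3.000e-04]
```

View pics/side15.png

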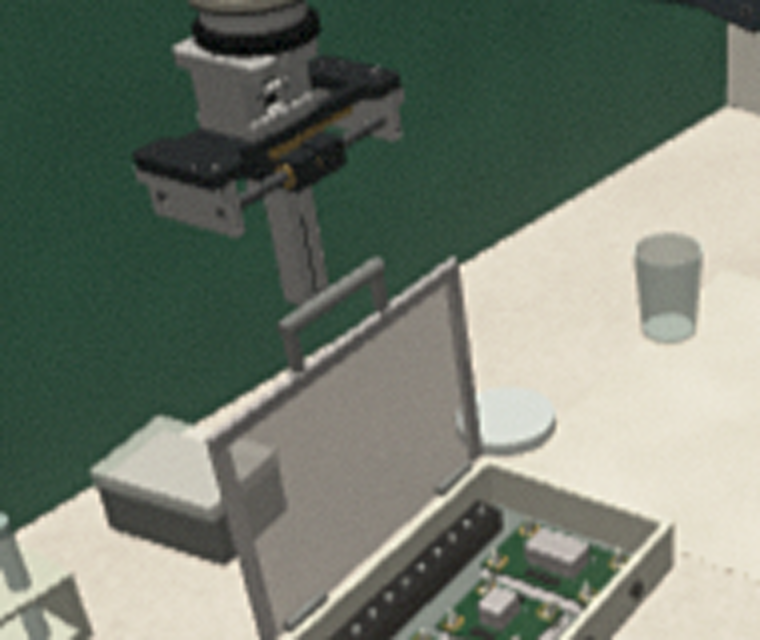

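Behind the bar. I lower it 7 mm more for engagement and pull forward along the arc.

>>> arm_command([
  {"x": 0,"y": 0,"z": -0.009,"ax": 0,"ay": 0.001,"az": 0},
  {"x": -0.016,"y": -0.002,"z": -0.01,"ax": 0,"ay": 0.001,"az": 0},
  {"x": -0.028,"y": -0.003,"z": -0.01,"ax": 0.001,"ay": -0.016,"az": 0},
  {"x": -0.041,"y": -0.005,"z": -0.01,"ax": 0.005,"ay": -0.053,"az": 0},
  {"x": -0.053,"y": -0.006,"z": -0.01,"ax": 0.009,"ay": -0.089,"az": 0},
  {"x": -0.065,"y": -0.008,"z": -0.011,"ax": 0.014,"ay": -0.125,"az": 0},
  {"x": -0.077,"y": -0.009,"z": -0.013,"ax": 0.018,"ay": -0.161,"az": 0},
  {"x": -0.077,"y": -0.009,"z": -0.013,"ax": 0.018,"ay": -0.161,"az": 0},
])

```text
time_s: 42.52
position: [0.6013, 0.0646, 0.2551]
eef_rot: [0.791, 0.044, -0.61, 0.034]
force: [0.1, -0.4, 0.6]
width: 0.006
```

Run:
```python
from h import *
im,d=r.grab_frame('side'); save('side16.png',im[60:220,90:280],4)
print(r.state()['position'],r.state()['force'])
for phi in np.linspace(1.31,.7,13):
    al=np.clip(np.pi/2-phi,0,np.radians(45)); p,m=push(phi,al,-.012,-.002); print(round(phi,2),delta(p,m))
```

```text
[0.60215911 0.06457296 0.25536132] [-0.16938051 -0.74786443 -0.49084479]
1.31 [ 0.0003  0.0002 -0.0014 -0.     -0.0025 -0.0002]
1.26 [-0.0101 -0.0009 -0.0038  0.0035 -0.0347 -0.0002]
1.21 [-0.0204 -0.0021 -0.0068  0.0071 -0.0668 -0.0002]
1.16 [-0.0305 -0.0032 -0.0103  0.0107 -0.099  -0.0002]
1.11 [-0.0404 -0.0043 -0.0143  0.0142 -0.1312 -0.0002]
1.06 [-0.0501 -0.0054 -0.0188  0.0178 -0.1633 -0.0002]
1.0 [-0.0595 -0.0064 -0.0238  0.0214 -0.1955 -0.0002]
0.95 [-6.870e-02 -7.400e-03 -2.930e-02  2.490e-02 -2.277e-01 -2.000e-04]
0.9 [-0.0776 -0.0084 -0.0352  0.0285 -0.2598 -0.0003]
0.85 [-0.0862 -0.0094 -0.0416  0.0321 -0.292  -0.0003]
0.8 [-9.440e-02 -1.030e-02 -4.840e-02  3.570e-02 -3.241e-01 -3.000e-04]
0.75 [-1.021e-01 -1.110e-02 -5.600e-02  3.680e-02 -3.344e-01 -3.000e-04]
0.7 [-1.092e-01 -1.190e-02 -6.410e-02  3.680e-02 -3.344e-01 -3.000e-04]
```

View pics/side16.png

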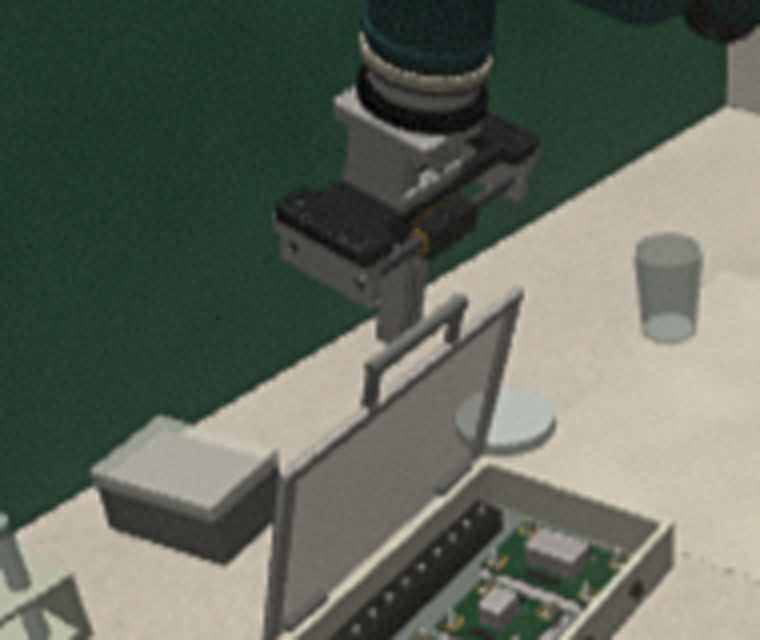

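The guard is coming down with the finger. I continue.

>>> arm_command([
  {"x": -0.01,"y": -0.001,"z": -0.004,"ax": 0.003,"ay": -0.035,"az": 0},
  {"x": -0.02,"y": -0.002,"z": -0.007,"ax": 0.007,"ay": -0.067,"az": 0},
  {"x": -0.03,"y": -0.003,"z": -0.01,"ax": 0.011,"ay": -0.099,"az": 0},
  {"x": -0.04,"y": -0.004,"z": -0.014,"ax": 0.014,"ay": -0.131,"az": 0},
  {"x": -0.05,"y": -0.005,"z": -0.019,"ax": 0.018,"ay": -0.163,"az": 0},
  {"x": -0.06,"y": -0.006,"z": -0.024,"ax": 0.021,"ay": -0.195,"az": 0},
  {"x": -0.069,"y": -0.007,"z": -0.029,"ax": 0.025,"ay": -0.228,"az": 0},
  {"x": -0.078,"y": -0.008,"z": -0.035,"ax": 0.028,"ay": -0.26,"az": 0},
])

```text
time_s: 43.58
position: [0.5254, 0.0565, 0.222]
eef_rot: [0.899, 0.049, -0.434, 0.025]
force: [2.0, 0.0, 0.4]
width: 0.002
```

Run:
```python
from h import *
im,d=r.grab_frame('side'); save('side17.png',im[80:250,110:310],4)
print(r.state()['position'],r.state()['force'])
for phi in np.linspace(.9,.4,11):
    al=np.clip(np.pi/2-phi,0,np.radians(50)); p,m=push(phi,al,-.012,-.002); print(round(phi,2),delta(p,m))
```

```text
[0.52299228 0.05658381 0.21896733] [-1.45257884  0.11682782 -0.33975061]
0.9 [ 0.001  -0.0005  0.0008  0.0007 -0.0022 -0.0003]
0.85 [-0.0074 -0.0014 -0.0055  0.0042 -0.0339 -0.0003]
0.8 [-0.0155 -0.0023 -0.0122  0.0077 -0.0655 -0.0003]
0.75 [-0.0233 -0.0032 -0.0194  0.0112 -0.0972 -0.0002]
0.7 [-0.0307 -0.004  -0.0269  0.0147 -0.1288 -0.0002]
0.65 [-0.0373 -0.0047 -0.0352  0.0149 -0.13   -0.0002]
0.6 [-0.0435 -0.0054 -0.0438  0.0149 -0.13   -0.0002]
0.55 [-0.0493 -0.0061 -0.0527  0.0149 -0.13   -0.0002]
0.5 [-0.0546 -0.0067 -0.0619  0.0149 -0.13   -0.0002]
0.45 [-0.0594 -0.0072 -0.0714  0.0149 -0.13   -0.0002]
0.4 [-0.0638 -0.0077 -0.0811  0.0149 -0.13   -0.0002]
```

View pics/side17.png

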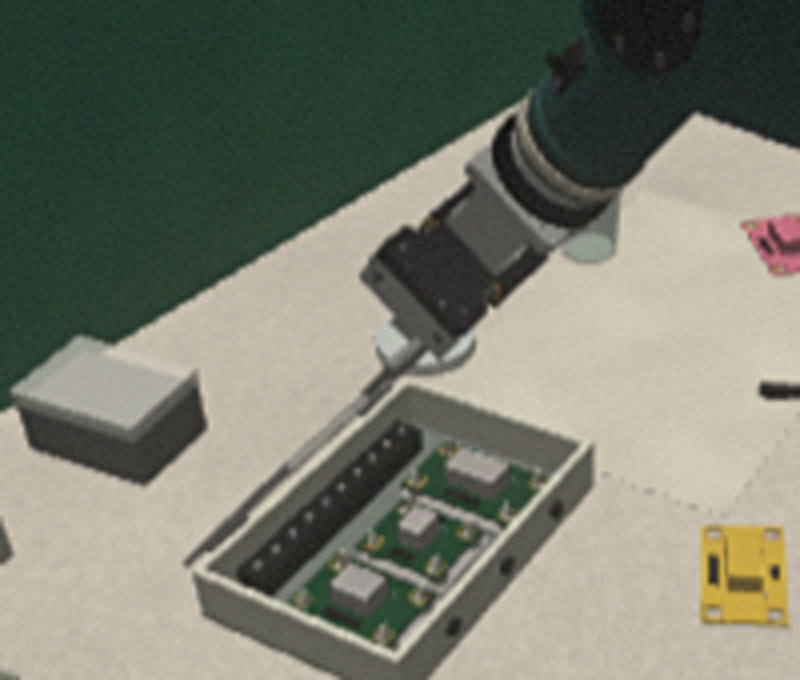

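>>> arm_command([
  {"x": -0.007,"y": -0.001,"z": -0.006,"ax": 0.004,"ay": -0.034,"az": 0},
  {"x": -0.015,"y": -0.002,"z": -0.012,"ax": 0.008,"ay": -0.065,"az": 0},
  {"x": -0.023,"y": -0.003,"z": -0.019,"ax": 0.011,"ay": -0.097,"az": 0},
  {"x": -0.031,"y": -0.004,"z": -0.027,"ax": 0.015,"ay": -0.129,"az": 0},
  {"x": -0.037,"y": -0.005,"z": -0.035,"ax": 0.015,"ay": -0.13,"az": 0},
  {"x": -0.043,"y": -0.005,"z": -0.044,"ax": 0.015,"ay": -0.13,"az": 0},
  {"x": -0.049,"y": -0.006,"z": -0.053,"ax": 0.015,"ay": -0.13,"az": 0},
  {"x": -0.055,"y": -0.007,"z": -0.062,"ax": 0.015,"ay": -0.13,"az": 0},
])

```text
time_s: 44.62
position: [0.4679, 0.0496, 0.1567]
eef_rot: [0.938, 0.052, -0.342, 0.019]
force: [2.1, -0.0, 0.1]
width: 0.004
```

Run:
```python
from h import *
im,d=r.grab_frame('side'); save('side18.png',im[80:250,110:310],4)
print(r.state()['position'],r.state()['force'])
for phi in np.linspace(.5,.0,11):
    al=np.radians(50); p,m=push(phi,al,-.012,-.002); print(round(phi,2),p.round(3),delta(p,m))
```

```text
[0.46660999 0.04965357 0.15432649] [-0.01939031 -0.20107362 -1.010476  ]
0.5 [0.468 0.05  0.157] [ 0.0018  0.0003  0.0027 -0.0002 -0.0023 -0.0005]
0.45 [0.464 0.049 0.148] [-0.003  -0.0003 -0.0068 -0.0002 -0.0023 -0.0005]
0.4 [0.459 0.049 0.138] [-0.0074 -0.0007 -0.0165 -0.0002 -0.0023 -0.0005]
0.35 [0.455 0.048 0.128] [-0.0113 -0.0012 -0.0264 -0.0002 -0.0023 -0.0005]
0.3 [0.452 0.048 0.118] [-0.0147 -0.0016 -0.0365 -0.0002 -0.0023 -0.0005]
0.25 [0.449 0.048 0.108] [-0.0175 -0.0019 -0.0467 -0.0002 -0.0023 -0.0005]
0.2 [0.447 0.048 0.097] [-0.0199 -0.0021 -0.0571 -0.0002 -0.0023 -0.0005]
0.15 [0.445 0.047 0.087] [-0.0217 -0.0023 -0.0676 -0.0002 -0.0023 -0.0005]
0.1 [0.444 0.047 0.076] [-0.0231 -0.0025 -0.0782 -0.0002 -0.0023 -0.0005]
0.05 [0.443 0.047 0.066] [-0.0239 -0.0026 -0.0888 -0.0002 -0.0023 -0.0005]
0.0 [0.442 0.047 0.055] [-0.0241 -0.0026 -0.0994 -0.0002 -0.0023 -0.0005]
```

View pics/side18.png

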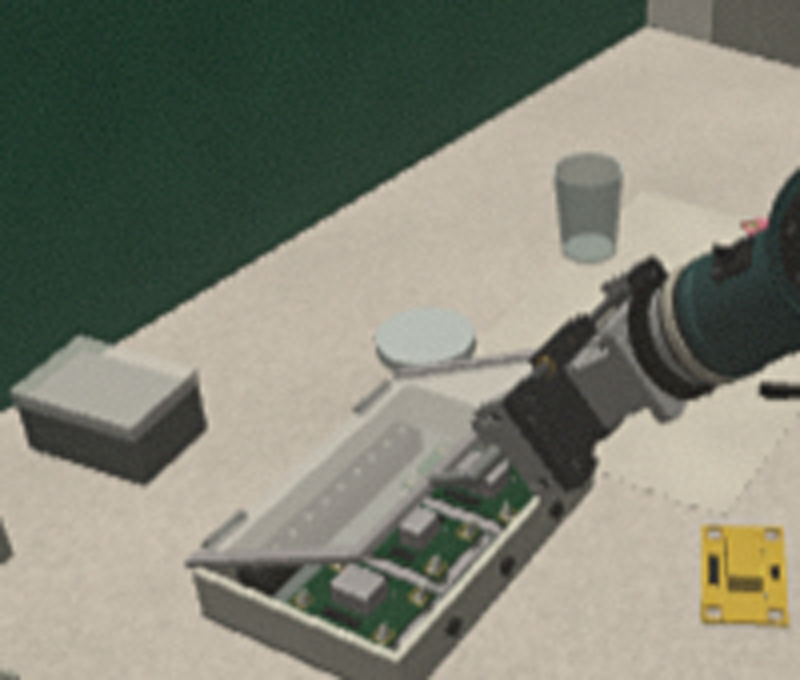

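The guard is at about 0.5 rad. I back off, turn the tool down and push the bar down with the tip.

Run:
```python
from h import *
def top(phi,gap=0,back=0):
    bar=H+.213*(-np.cos(phi)*F+np.sin(phi)*Z); return bar+Z*(.028+gap), rotdown(YAW,0)
for phi,g in((.5,.09),(.5,.03),(.5,0),(.25,0),(0,0)):
    p,m=top(phi,g); print(phi,p.round(3),delta(p,m))
```

```text
0.5 [0.459 0.049 0.267] [-7.400e-03 -7.000e-04  1.128e-01 -6.160e-02  5.499e-01 -3.000e-04]
0.5 [0.459 0.049 0.207] [-7.400e-03 -7.000e-04  5.280e-02 -6.160e-02  5.499e-01 -3.000e-04]
0.5 [0.459 0.049 0.177] [-7.400e-03 -7.000e-04  2.280e-02 -6.160e-02  5.499e-01 -3.000e-04]
0.25 [0.44  0.047 0.128] [-2.670e-02 -2.900e-03 -2.660e-02 -6.160e-02  5.499e-01 -3.000e-04]
0 [0.433 0.046 0.075] [-3.330e-02 -3.600e-03 -7.930e-02 -6.160e-02  5.499e-01 -3.000e-04]
```

>>> arm_command([
  {"x": 0.0,"y": 0,"z": 0.04,"ax": 0,"ay": 0,"az": 0},
  {"x": 0.0,"y": 0,"z": 0.09,"ax": 0,"ay": 0,"az": 0},
  {"x": 0.0,"y": 0,"z": 0.113,"ax": -0.01,"ay": 0.1,"az": 0},
  {"x": -0.007,"y": 0,"z": 0.113,"ax": -0.022,"ay": 0.2,"az": 0},
  {"x": -0.007,"y": 0,"z": 0.113,"ax": -0.034,"ay": 0.3,"az": 0},
  {"x": -0.007,"y": 0,"z": 0.113,"ax": -0.046,"ay": 0.41,"az": 0},
  {"x": -0.007,"y": -0.001,"z": 0.113,"ax": -0.062,"ay": 0.55,"az": 0},
  {"x": -0.007,"y": -0.001,"z": 0.113,"ax": -0.062,"ay": 0.55,"az": 0},
])

```text
time_s: 45.68
position: [0.4609, 0.0487, 0.2651]
eef_rot: [-0.704, -0.039, 0.708, -0.039]
force: [-0.4, 0.3, -0.5]
width: 0.004
```

Run:
```python
from h import *
def top(phi,gap=0,back=0):
    bar=H+.213*(-np.cos(phi)*F+np.sin(phi)*Z); return bar+Z*(.028+gap), rotdown(YAW,0)
for phi,g in((.5,.03),(.5,0),(.4,0),(.3,0),(.2,0),(.1,0),(0,0)):
    p,m=top(phi,g); print(phi,p.round(3),delta(p,m))
im,d=r.grab_frame('side'); save('side19.png',im[80:250,110:310],4)
```

```text
0.5 [0.459 0.049 0.207] [-0.0017  0.0002 -0.058   0.0004 -0.0039 -0.0007]
0.5 [0.459 0.049 0.177] [-0.0017  0.0002 -0.088   0.0004 -0.0039 -0.0007]
0.4 [0.45  0.048 0.158] [-0.0109 -0.0008 -0.1071  0.0004 -0.0039 -0.0007]
0.3 [0.443 0.047 0.138] [-0.0182 -0.0016 -0.1271  0.0004 -0.0039 -0.0007]
0.2 [0.438 0.047 0.117] [-0.0234 -0.0022 -0.1478  0.0004 -0.0039 -0.0007]
0.1 [0.434 0.046 0.096] [-0.0266 -0.0025 -0.1688  0.0004 -0.0039 -0.0007]
0 [0.433 0.046 0.075] [-0.0276 -0.0026 -0.1901  0.0004 -0.0039 -0.0007]
```

View pics/side19.png

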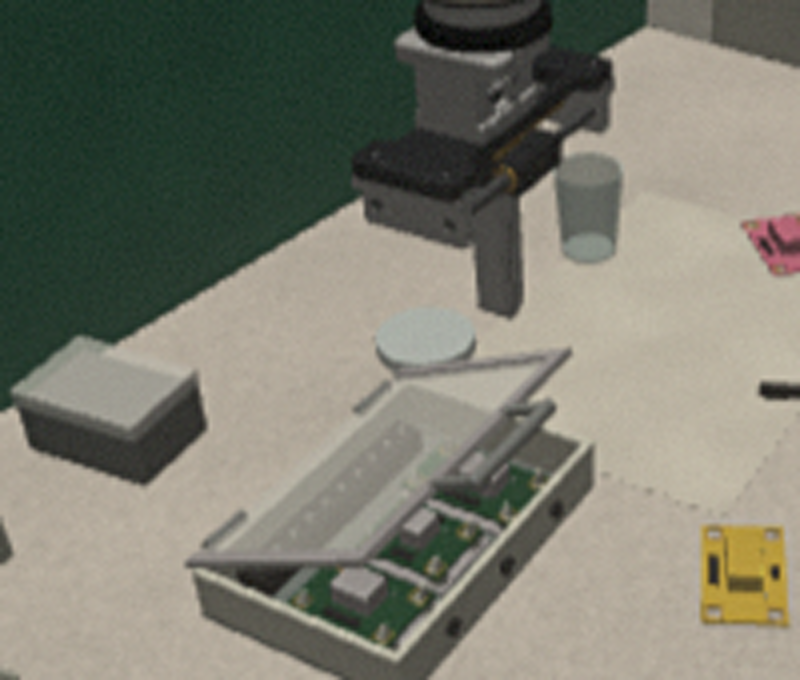

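>>> arm_command([
  {"x": -0.001,"y": 0,"z": -0.045,"ax": 0,"ay": -0.004,"az": 0},
  {"x": -0.002,"y": 0,"z": -0.08,"ax": 0,"ay": -0.004,"az": 0},
  {"x": -0.009,"y": -0.001,"z": -0.107,"ax": 0,"ay": -0.004,"az": 0},
  {"x": -0.013,"y": -0.001,"z": -0.118,"ax": 0,"ay": -0.004,"az": 0},
  {"x": -0.017,"y": -0.001,"z": -0.129,"ax": 0,"ay": -0.004,"az": 0},
  {"x": -0.02,"y": -0.002,"z": -0.14,"ax": 0,"ay": -0.004,"az": 0},
  {"x": -0.022,"y": -0.002,"z": -0.15,"ax": 0,"ay": -0.004,"az": 0},
  {"x": -0.022,"y": -0.002,"z": -0.15,"ax": 0,"ay": -0.004,"az": 0},
])

```text
time_s: 46.72
position: [0.4383, 0.0467, 0.1145]
eef_rot: [0.706, 0.039, -0.706, 0.039]
force: [0.6, 0.4, 0.6]
width: 0.003
```

Run:
```python
from h import *
def top(phi,gap=0,back=0):
    bar=H+.213*(-np.cos(phi)*F+np.sin(phi)*Z); return bar+Z*(.028+gap), rotdown(YAW,0)
for phi,g in((.2,0),(.1,0),(0,0),):
    p,m=top(phi,g); print(phi,p.round(3),delta(p,m))
print(r.state()['position'],r.state()['force'])
im,d=r.grab_frame('side'); save('side20.png',im[80:250,110:310],4)
```

```text
0.2 [0.438 0.047 0.117] [-0.0007 -0.0002  0.0028  0.0002  0.0004 -0.0005]
0.1 [0.434 0.046 0.096] [-0.0039 -0.0005 -0.0183  0.0002  0.0004 -0.0005]
0 [0.433 0.046 0.075] [-0.005  -0.0006 -0.0395  0.0002  0.0004 -0.0005]
[0.43825679 0.04667787 0.11454138] [0.64472313 0.37550837 0.57469449]
```

View pics/side20.png

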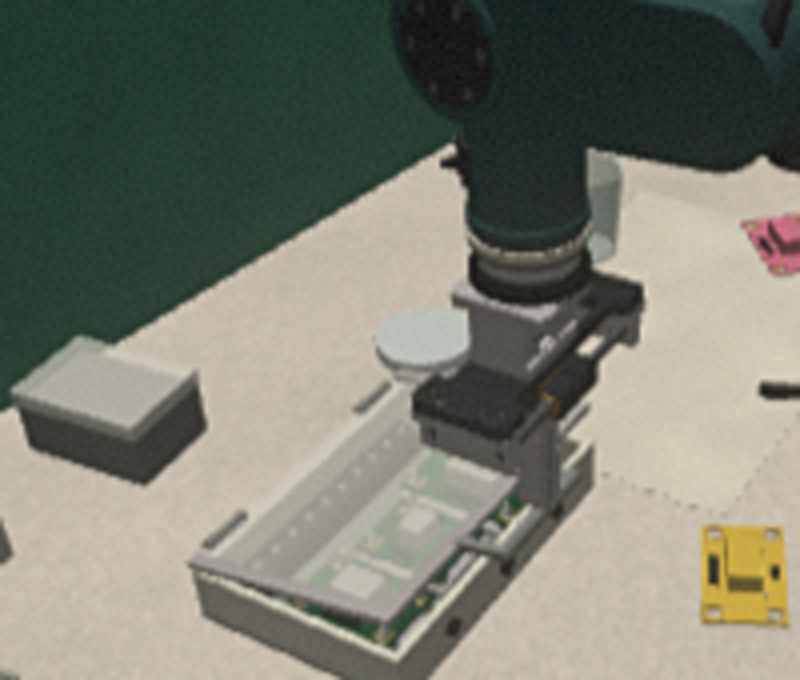

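>>> arm_command([
  {"x": -0.001,"y": 0,"z": -0.009,"ax": 0,"ay": 0,"az": 0},
  {"x": -0.002,"y": 0,"z": -0.018,"ax": 0,"ay": 0,"az": 0},
  {"x": -0.002,"y": 0,"z": -0.026,"ax": 0,"ay": 0,"az": 0},
  {"x": -0.003,"y": 0,"z": -0.033,"ax": 0,"ay": 0,"az": 0},
  {"x": -0.003,"y": 0,"z": -0.038,"ax": 0,"ay": 0,"az": 0},
  {"x": -0.003,"y": 0,"z": -0.042,"ax": 0,"ay": 0,"az": 0},
  {"x": -0.003,"y": 0,"z": -0.044,"ax": 0,"ay": 0,"az": 0},
])

```text
time_s: 47.65
position: [0.4361, 0.0467, 0.0778]
eef_rot: [0.707, 0.039, -0.705, 0.04]
force: [-16.3, -0.7, 41.8]
width: 0.001
```

Run:
```python
from h import *
print(r.state()['position'],r.state()['force'])
im,d=r.grab_frame('side'); save('side21.png',im[100:260,130:310],4.2)
```

```text
[0.43607744 0.04665444 0.07781055] [-16.33468623  -0.68449417  41.83253443]
```

View pics/side21.png

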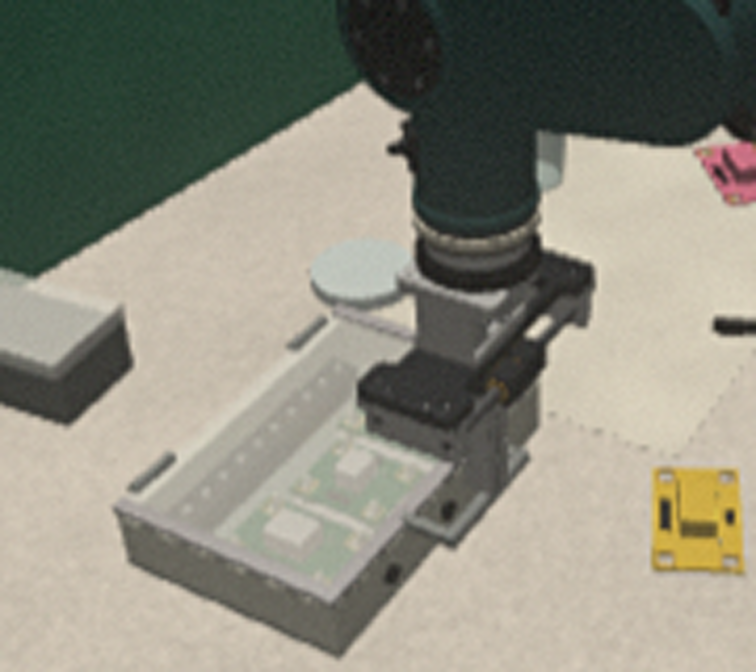

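The guard is shut against its stop. I back off upwards and check it.

>>> arm_command([
  {"x": 0,"y": 0,"z": 0.03,"ax": 0,"ay": 0,"az": 0},
  {"x": 0,"y": 0,"z": 0.08,"ax": 0,"ay": 0,"az": 0},
  {"x": -0.03,"y": -0.02,"z": 0.13,"ax": 0,"ay": 0,"az": 0},
  {"x": -0.07,"y": -0.06,"z": 0.17,"ax": 0,"ay": 0,"az": 0},
  {"x": -0.1,"y": -0.11,"z": 0.2,"ax": 0,"ay": 0,"az": 0},
  {"x": -0.11,"y": -0.16,"z": 0.2,"ax": 0,"ay": 0,"az": 0},
  {"x": -0.12,"y": -0.2,"z": 0.2,"ax": 0,"ay": 0,"az": 0},
  {"x": -0.12,"y": -0.2,"z": 0.2,"ax": 0,"ay": 0,"az": 0},
])

```text
time_s: 48.7
position: [0.3153, -0.1552, 0.2775]
eef_rot: [0.707, 0.037, -0.705, 0.038]
force: [1.0, 0.5, -0.3]
width: 0.01
```

```bash
python3 look.py z
python3 - <<'E'
from h import *
z=np.load('/tmp/tz.npz');d=z['d'];V,U=np.mgrid[0:384,0:512]; W=px2w('top',U,V,d)
S=W[...,:2]-C; a=S@F2; b=S@U_
m=(d>0)&(abs(b)<.11)&(abs(a)<.09)&(W[...,2]>.042); print('guard pts',m.sum(),'fit slope,z',np.polyfit(a[m],W[...,2][m],1))
hb=(d>0)&(abs(b)<.04)&(a<-.1)&(a>-.118)&(W[...,2]>.03); print('bar z',np.median(W[...,2][hb]),hb.sum(),np.median(a[hb]))
s=r.state(); print(s['force'],s['time_s'])
save('case_z.png',cv2.convertScaleAbs(z['im'][90:220,170:320],alpha=2),5)
E
```

```text
[ 0.31603067 -0.15311002  0.27750418] 0.00589913820868493 48.8
guard pts 3625 fit slope,z [-0.00441403  0.05079066]
bar z 0.05534326955359192 94 -0.10577858555530383
[-0.25071951  0.46512625 -0.93263643] 48.8
```

View pics/sz.png

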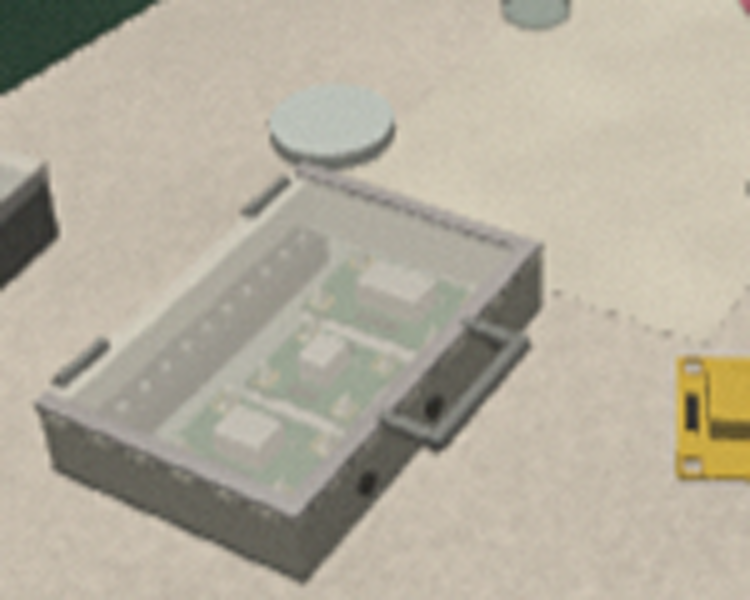

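View pics/case_z.png

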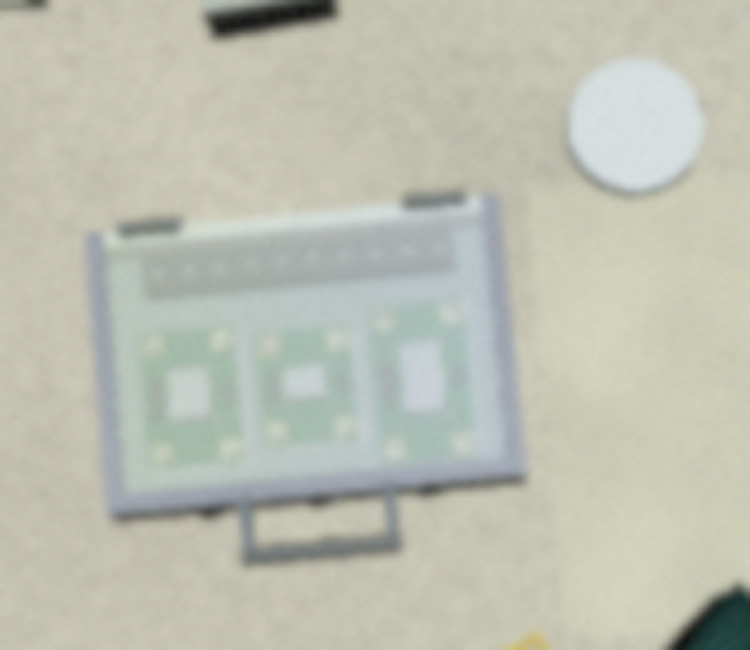

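The guard lies flat with a slope of 0.004 rad. Before handing in, I overlay the model outlines on the last open-guard picture, because the long board's shift and my offset estimates need explaining.

Run:
```python
from h import *
z=np.load('/tmp/tk.npz'); I=cv2.convertScaleAbs(z['im'],alpha=2.2); k=7; x0,y0=185,135
a=cv2.resize(I[y0:y0+60,x0:x0+95],None,fx=k,fy=k,interpolation=cv2.INTER_CUBIC)
def pt(P): return np.round(((w2px('top',P)-[x0,y0])+.5)*k).astype(int)
def loc(n,x,y,zz): 
    p=BAY[n]+x*F2+y*U_; return [p[0],p[1],zz]
for n,L,ca in(('short',.037,.010),('middle',.044,.016),('long',.051,.022)):
    for l,w,zz,col in((L,.031,.020,(255,0,0)),(ca,.013,.038,(255,0,255))):
        q=pt(np.array([loc(n,sx*l,sy*w,zz) for sx,sy in((1,1),(1,-1),(-1,-1),(-1,1))])); cv2.polylines(a,[q.reshape(-1,1,2)],True,col,1)
    for sx in(1,-1):
        for sy in(1,-1): 
            q=pt(np.array([loc(n,sx*(L-.009),sy*.022,.0304)]))[0]; cv2.circle(a,tuple(int(t) for t in q),3,(0,0,255),1)
q=[loc('short',sx,sy,.046) for sx,sy in((.104,.131),(.104,-.131),(-.072,-.131),(-.072,.131))]
cv2.polylines(a,[pt(np.array(q)).reshape(-1,1,2)],True,(255,255,0),1)
save('ov.png',a,1.1)
```

```text
(no output)
```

View pics/ov.png

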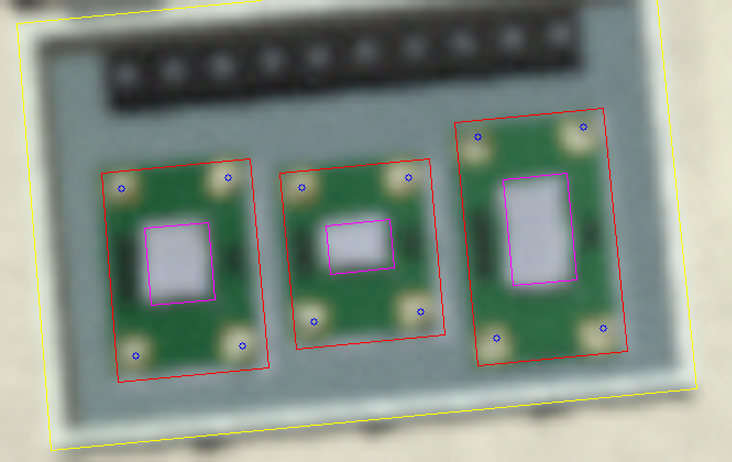

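```bash
python3 -c "
from bench import r
print(r.sign_off(), r.state()['time_s'])"
```

```text
the job is handed in; nothing more can be done
the job is handed in; nothing more can be done
```

I lifted the guard right up (about 1.6 rad) and put all three boards on their own bays, which run middle, short, long from +y. I pressed each board down at both ends until it stopped firmly at 20–29 N, then closed the guard. The job was handed in at about 49 s, with the arm clear of everything; no verdict was reported.

- **Boards:** with the guard still open, all the board tops read 19–20 mm over the bench at both ends, which matches being fully home.
- **Guard:** once shut it lay flat (slope about 0.004 rad, handle bar top at 55 mm). I pressed it shut with about 42 N at the tool, on the fingertips and not the gripper body.
- **Bystanders:** I saw no sign of the arm touching any, but did not measure them again at the end. The look-alikes were left alone.

**What disagreed:**
- **Long board:** it showed a sideways shift of about 4 mm between two pictures after it was pressed, while I was fitting the middle board. It still read flat and low, so I left it as play on its posts.
- **Board offsets:** the outline measurement put the boards 2–4 mm off my bay centres, close to the 4 mm limit. An overlay showed roughly 1 mm of that is calibration bias, and a clicked board can only move about 2.4 mm on its posts, so I judged all three within tolerance.
- **Handle detector:** it once reported the guard handle on the wash bottle; I rejected that by checking the picture.

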